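# Load and lock the specimen magazine

## Task

Get the specimen magazine ready to be carried to the microscope: press every specimen mount lying on the bench down into the magazine until the side catches snap over it and hold it against the spring. Then shut the hinged cover, push the hitch pin fully home through the cross hole of the post that stands up through the cover, and swing the pin's sprung loop over the top of the post until it snaps under the pin's tip on the far side. Leave the other things on the bench where they are.

Things in the scene. Friction and masses are not known exactly. Their poses are not given: they have to be found in the camera images.
- magazine: Fixed specimen magazine; origin on the bench under its stack axis. x runs from hitch post to cover hinge, y along the cross hole, z up. Aluminium base 160 x 104 x 10 mm. Four 8 mm steel rods at x +-20.9, y +-14.6 mm, tapered tops 90 mm up, guide the mounts (1.5 mm play). Their +y and -y sides are open, 33 mm wide, so fingers gripping a mount across y can go down with it. Holds four mounts.
- stack_mouth (a point): On the stack axis 64 mm above the bench, level with the flat undersides of the two steel catches that reach in from +x and -x to 17 mm from the axis (12 mm wide, sloping tops to 76 mm). Press a mount (8 to 20 N) until its top is some 3 mm below 64: the catches give way, snap back over it, and the spring lifts it against them. The top mount ends with its top at 64 mm, others 12 mm lower each.
- follower (a joint): The round white spring follower under the stack: m it has been pressed down, 0 (its top 63 mm above the bench) to 0.050. The spring pushes up with 1.4 N at 0 and 70 N/m more; the first mount held leaves it 11 mm down, each further one 12 mm more.
- cover (a joint): Hinged cover of the magazine, a flat grey metal frame 126 mm long, 80 mm wide, 6 mm thick, with a window and a notch: angle in rad, 0 shut (level, top 98 mm above the bench, post standing up through the notch), growing as it opens up and over, away from the post, to 2.2. It stays where it is left; about 2 N near its end moves it.
- cover_hinge (a point): Middle of the cover's hinge line (along the magazine's y), 50 mm from the stack axis on the side opposite the post, 95 mm above the bench. Axes as the magazine's. The cover lies from here towards -x when shut, straight up at 1.57 rad.
- cover_end (a point): Middle of the free end of the cover, 126 mm from the hinge line, half-way through its thickness, in the middle of the notch (28 mm wide; the metal lies 14 to 40 mm to either side in y and joins across the middle 76 to 96 mm from the hinge).
- cross_hole (a point): Centre of the cross hole in the hitch post: square, 13 x 13 mm, level, along the magazine's y right through the post, 111.5 mm above the bench. Axes as the magazine's. The steel post is 20 mm wide in x, 24 mm thick in y, its top 124.5 mm above the bench, 62 mm from the stack axis in -x. The pin may go in from either side.
- pin_mid (a point): Point on the axis of the loose hitch pin's shaft that is in the middle of the post when the pin is home. y along the shaft to the tip, z up when the head stands on its flat foot. Steel shaft 9 mm across, from the head's shoulder at y = -12 mm to the tapered tip at +26 mm. Axis 12 mm above the bench at the start, 110 mm when home, the foot on the shut cover. 0.14 kg.
- pin_grip (a point): Centre of the hitch pin's head, a dark steel block 18 mm wide (x), 38 mm long (y), 26 mm high (z): 31 mm behind pin_mid and 1 mm above the shaft's axis. Axes as pin_mid. Grip it here across its 18 mm width.
- loop (a joint): U-shaped wire loop of the hitch pin, hinged on the shaft's axis 46 mm behind pin_mid: rad, 2.7 (stop, as at the start) = back behind the head, 1.57 = straight up, near 0.1 = fallen forward over the post on to the shaft's tip, -0.13 (stop) = snapped under the tip. It falls freely either way from upright. The last bit takes about 3 to 10 N down on the tab: the sprung bar stretches past the tip.
- loop_tab (a point): Middle of the press tab at the loop's free end (steel, 24 mm wide, 22 mm long, 3 mm thick), 82 mm from the loop's hinge. The loop's 4.4 mm wire is 36 mm wide outside, its cross bar 70 mm from the hinge. Swung back, the tab is 32 mm above the shaft's axis and 121 mm behind pin_mid; snapped, 36 mm beyond it. The loop clears the post all the way over.
- mount1_center (a point): Centre, half-way up, of a specimen mount: a plain black resin disc 40 mm across and 12 mm thick with small metal specimens in its top face, 35 g, lying flat on the bench; gripped across any diameter. z is its upward axis. Three or all four are present.
- mount2_center (a point): Centre, half-way up, of a specimen mount: a plain black resin disc 40 mm across and 12 mm thick with small metal specimens in its top face, 35 g, lying flat on the bench; gripped across any diameter. z is its upward axis. Three or all four are present.
- mount3_center (a point): Centre, half-way up, of a specimen mount: a plain black resin disc 40 mm across and 12 mm thick with small metal specimens in its top face, 35 g, lying flat on the bench; gripped across any diameter. z is its upward axis. Three or all four are present.
- mount4_center (a point): Centre, half-way up, of a specimen mount: a plain black resin disc 40 mm across and 12 mm thick with small metal specimens in its top face, 35 g, lying flat on the bench; gripped across any diameter. z is its upward axis. Three or all four are present.
- dish: Bystander, to be left alone: glass dish 90 mm across, 18 mm high; origin at its underside.
- eyepiece: Bystander, to be left alone: black eyepiece 38 mm across, 50 mm high, standing; origin at its underside.
- lens_cell: Bystander, to be left alone: dark steel ring 52 mm across, 12 mm high, 36 mm bore (not a mount); origin at its underside.
- screwdriver: Bystander, to be left alone: screwdriver 170 mm long, lying; origin at its underside.
- jar: Bystander, to be left alone: closed glass jar 52 mm across, 65 mm high; origin at its underside.
- slide_box: Bystander, to be left alone: open white box 85 x 110 x 32 mm; origin at its underside.
- tweezers: Bystander, to be left alone: steel tweezers 110 mm long, lying; origin at its underside.
Things that resemble listed ones, but are neither listed nor needed, are in the scene too. Leave any purple or turquoise look-alike of the part that bears mount2_center alone. What is meant by the part that bears pin_mid is not purple, and is the smaller of those in its own colour.

How it is judged:
On the way, in this order (a step that is already met when the one before it is completed fails the run):
1. every mount present is held in the magazine under the catches (horizontal distance between each of mount1_center, mount2_center, mount3_center, mount4_center and stack_mouth below 0.005 m and z of mount1_center in the frame of stack_mouth between -0.05 and -0.003 m and z of mount2_center in the frame of stack_mouth between -0.05 and -0.003 m and z of mount3_center in the frame of stack_mouth between -0.05 and -0.003 m and z of mount4_center in the frame of stack_mouth between -0.05 and -0.003 m), for 0.2 s.
2. the cover is shut over the loaded magazine (all of step 1 and value of joint cover below 0.06 rad), for 0.2 s.
3. the hitch pin is home through the cross hole with the cover shut (value of joint cover below 0.06 rad and distance between pin_mid and cross_hole below 0.007 m and angle between the y axis of pin_mid and the y axis of cross_hole, either way round below 0.2 rad), for 0.2 s.
4. the loop is over the post end, snapped under the tip (all of step 3 and value of joint loop below -0.08 rad), for 0.2 s.
At the end, for the whole second after the job is handed in: Every mount present: within 5 mm of the stack axis, its centre at least 3 mm below the catches' undersides. Cover under 0.06 rad. Pin at rest, its middle within 7 mm of the hole's centre, its axis within 0.2 rad of the hole's. Loop under -0.08 rad (all of step 1 and all of step 4 and linear speed of hitch_pin below 0.02 m/s); the robot touches nothing.
It fails at once if a bystander is moved more than 50 mm (distance of any of dish, eyepiece, lens_cell, screwdriver, jar, slide_box, tweezers from where it was at the start of the episode above 0.05 m).
Of mount1, mount2, mount3, mount4 only 3 to 4 are there at a start; the rules pass over those that are not, and their reading is None.
At some moment in a run one of mount1, mount2, mount3, mount4, hitch_pin may be knocked a few centimetres aside while the robot is not near it.
Once in a run the grip may slacken for a moment while it holds something.
It also fails if it takes over 200 s, if anything falls off the work surface, if the arm or the gripper's body presses on something with over 40 N, if the wrist force passes 120 N, or if a joint passes its speed limit or range.

## Robot

A 6-joint arm with a two-finger parallel gripper is mounted at the origin on the work surface. World frame = base frame: x ahead of the robot, y to its left, z up, the work surface at z = 0. Lengths are in m, angles in rad, forces in N, time in s.
With the tool pointing down it reaches from about 0.25 to 0.775 m from the base axis. Payload 4 kg.
Tool frame: the origin (TCP) lies midway between the tips of the shut fingers; the grasp point (between the pads) lies 19 mm behind it; z points along the fingers, y is the direction in which the jaws open and shut (so a half turn about z gives the same grasp; the last joint's range is limited). The gripper opens to 94 mm and grips with 3 to 60 N. Pads are 16 mm wide; open, the fingers measure 119 mm over their backs; the gripper's body (75 mm by 177 mm) begins 78 mm behind the grasp point.
Start: joints at [-1.216, 0.087, 1.371, -0, 1.684, -0.103], TCP at [0.243, -0.493, 0.17] pointing down, gripper open.
Joint ranges: [-3.1, 3.1], [-0.76, 2.03], [0.27, 2.55], [-1.08, 4.22], [0.17, 2.65], [-2.57, 2.57]. Speed limits (rad/s): [2.79, 2.79, 3.14, 3.14, 3.14, 3.14].

## Interface

Orientations are given as [roll, pitch, yaw] about the fixed x, y, z axes, in that order (R = Rz(yaw) Ry(pitch) Rx(roll)).
In Python, from bench import robot gives the robot as it stands.
- The arm moves only by the tool drive_tool, never from a script. Its argument "series" is a list that holds one entry, the list of rows, each a list of 7 numbers: the turn, a rotation vector about the tool's x, y, z in rad, then the shift along the tool's x, y, z in cm, then the opening in per cent of the stroke, from 0 (shut) to 100 (fully open). In form: [[[rx, ry, rz, tx, ty, tz, fingers], ...]]. A call has 1 to 20 rows; each row is the pose to reach, as a shift and turn from the pose measured when the call began, along the tool's axes at that moment; what a row does not reach only later rows make up. A row lasts 1/10 s, in which the tool goes at most 50 mm and 8.59 degrees, less where a joint would pass 70% of its speed; a pose out of reach is approached as far as the arm can. A call with a gripper value outside its range is refused whole. The fingers move at their own pace and stop on an object; the grip force is fixed at half the most. Time passes only in rows, so rows that repeat a pose let the fingers close. It gives the time, the measured TCP pose, the force and the opening at its end, in the units of the state.
- robot.get_obs(): the state, without advancing time (a new reading comes with each control period).
- robot.snapshot(name): name is "scene" or "top"; returns a dict with "img" (480x640x3 uint8, blue, green, red), "depth" (480x640 float32, m along the optical axis (not along the pixel's ray), 0 where there is no reading), "vertical_fov" (degrees; the focal length in pixels is half the picture's height over the tangent of half this angle, whatever the lens; pixels are square), "cx", "cy" (the principal point, pixels), "dist_coeffs" ([k1, k2, p1, p2, k3] as OpenCV has them; the pictures are not rectified), "rvec" (rotation vector, rad) and "tvec" (3), from world to camera coordinates, as OpenCV has them. Camera axes: x right, y down, z forward; pixel columns grow to the right and rows downward; lengths in m; the calibration is good to about 2 mm. A picture is of the moment at which its call begins.
- robot.close_job(): hands the job in, once; it reports no verdict.
The state is a dict: "time": time; "joint_positions": joint angles; "qvel": joint speeds; "joint_torque": joint torques, N m; "tool_pos": TCP position; "ee_rot": TCP orientation; "wrist_force": force on the tool from outside, world axes, zero at the start; "wrist_torque": the same for the moment, N m; "width": finger opening in m.
Only numpy, scipy, OpenCV 4.12 (cv2) and the standard library are available. Lean on these libraries where they do the work, as an engineer would, in place of code of your own. Each camera call takes 0.05 s, during which the arm holds its last target.

## Working session

There is one attempt and no reset: what is moved stays moved. The work goes in short steps, Python scripts to look and compute and a tool call to move; the robot and the scene stay as the last step left them, time stands still between calls to the robot, and variables do not carry over. Pictures are saved under pics/ and viewed, and the job is handed in when it is done.

Besides the shell and the picture viewer there is one more tool, called after "Emit:" by a JSON object that holds its "name" and its "arguments". drive_tool: Moves the arm, as the interface text tells. Its arguments: {"type":"object","properties":{"series":{"type":"array","items":{"type":"array","items":{"type":"array","items":{"type":"number"}}}}},"required":["series"]}

```bash
ls; mkdir -p pics
cat > h.py <<'E'
import numpy as np, cv2, json
from scipy.spatial.transform import Rotation as R
from bench import robot
def snap(n):
    s=robot.snapshot(n); h=s['img'].shape[0]
    f=h/2/np.tan(np.radians(s['vertical_fov'])/2)
    s['K']=np.array([[f,0,s['cx']],[0,f,s['cy']],[0,0,1]]); s['D']=np.array(s['dist_coeffs'],float)
    s['Rm']=cv2.Rodrigues(np.array(s['rvec'],float))[0]; s['t']=np.array(s['tvec'],float).reshape(3)
    return s
def cloud(s):
    h,w=s['depth'].shape
    u,v=np.meshgrid(np.arange(w),np.arange(h))
    p=cv2.undistortPoints(np.stack([u,v],-1).reshape(-1,1,2).astype(float),s['K'],s['D']).reshape(h,w,2)
    d=s['depth'][...,None]
    c=np.concatenate([p*d,d],-1)
    P=(c-s['t'])@s['Rm']
    P[s['depth']==0]=np.nan
    return P
def onplane(s,uv,z):
    p=cv2.undistortPoints(np.array(uv,float).reshape(-1,1,2),s['K'],s['D']).reshape(-1,2)
    d=np.c_[p,np.ones(len(p))]@s['Rm']; o=-s['Rm'].T@s['t']
    return o+d*((z-o[2])/d[:,2])[:,None]
def proj(s,P):
    return cv2.projectPoints(np.array(P,float).reshape(-1,1,3),np.array(s['rvec'],float),s['t'],s['K'],s['D'])[0].reshape(-1,2)
E
python3 - <<'E'
from h import *
print(robot.get_obs())
for n in('scene','top'):
    s=snap(n); cv2.imwrite(f'pics/{n}0.png',s['img'])
    print(n,s['vertical_fov'],s['cx'],s['cy'],s['D'],-s['Rm'].T@s['t'],s['Rm'][2])
E
```

```text
pics
{'time': 0.0, 'joint_positions': array([-1.21608779e+00,  8.79349657e-02,  1.37217693e+00,  3.44585294e-06,
        1.68356827e+00, -1.03093479e-01]), 'qvel': array([-0.00056604,  0.00028121,  0.00057719, -0.00121708, -0.001794  ,
       -0.00064034]), 'joint_torque': array([-9.10124945e-04, -3.40187967e+01, -3.02425039e+01,  7.18131778e-02,
        3.30057729e-02, -1.71739493e-04]), 'tool_pos': array([ 0.24288343, -0.49281216,  0.16905441]), 'ee_rot': array([-3.13951658e+00, -2.18234283e-04,  4.57802175e-01]), 'wrist_force': array([-0.62529965, -0.14271456,  0.58953429]), 'wrist_torque': array([-0.00679026, -0.00191221, -0.05480257]), 'width': 0.09400540124005184}
scene 44.5082362093438 319.80588012744 241.67686444181584 [-0.13508001  0.          0.          0.          0.        ] [ 0.98344931 -0.67284322  0.95245762] [-0.38286027  0.54734661 -0.74419735]
top 48.47397530267359 321.5371963569238 240.2230246537434 [-0.02422935  0.          0.          0.          0.        ] [ 0.26365589 -0.04907431  1.39257544] [ 0.22039973  0.02482158 -0.97509376]
```

View pics/top0.png

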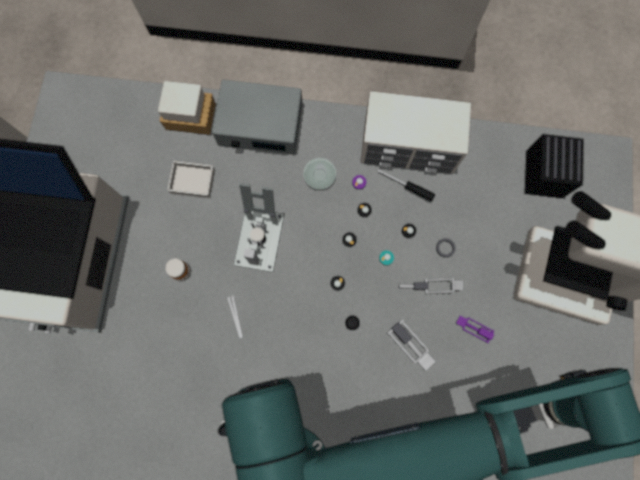

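View pics/scene0.png

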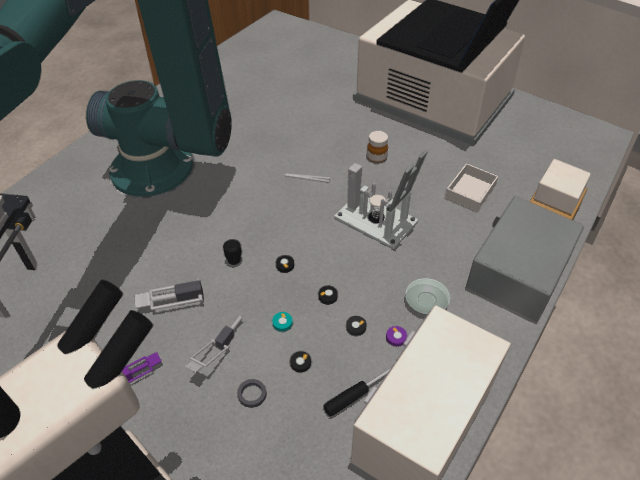

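The top picture shows four black mounts at (364,210), (349,240), (408,230), (338,283); magazine at (259,240); two grey pins at (430,286) and (411,345). I zoom in for size and pose.

Run:
```python
from h import *
s=snap('top'); P=cloud(s); np.save('P.npy',P)
im=s['img']
cv2.imwrite('pics/z1.png',cv2.resize(im[160:380,325:500],None,fx=3.4,fy=3.4,interpolation=cv2.INTER_CUBIC)[:600])
cv2.imwrite('pics/z1b.png',cv2.resize(im[260:380,380:500],None,fx=5,fy=5,interpolation=cv2.INTER_CUBIC))
cv2.imwrite('pics/z2.png',cv2.resize(im[170:280,225:295],None,fx=5.4,fy=5.4,interpolation=cv2.INTER_CUBIC))
s2=snap('scene'); im=s2['img']
cv2.imwrite('pics/z3.png',cv2.resize(im[140:260,320:440],None,fx=5,fy=5,interpolation=cv2.INTER_CUBIC))
cv2.imwrite('pics/z4.png',cv2.resize(im[270:390,110:260],None,fx=5,fy=5,interpolation=cv2.INTER_CUBIC))
for n,u,v in [('m',364,210),('m',349,240),('m',408,230),('m',338,283),('pinA',430,286),('pinB',411,345),('dish',320,174),('mag',259,240)]:
    print(n,P[v,u].round(4))
```

```text
m [ 0.6725 -0.117   0.0125]
m [ 0.5858 -0.0863  0.0102]
m [ 0.6325 -0.2398  0.0105]
m [ 0.4674 -0.0706  0.0125]
pinA [ 0.4915 -0.3126 -0.0025]
pinB [ 0.3317 -0.2719  0.0239]
dish [ 7.64e-01  1.37e-02 -7.00e-04]
mag [nan nan nan]
```

View pics/z1b.png

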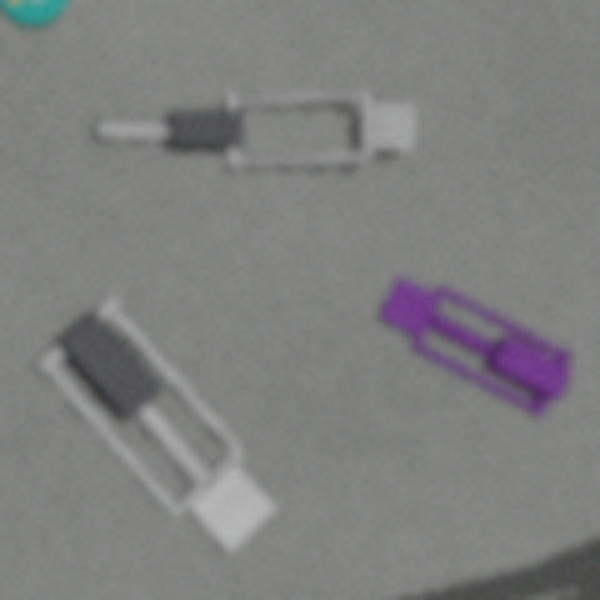

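View pics/z2.png

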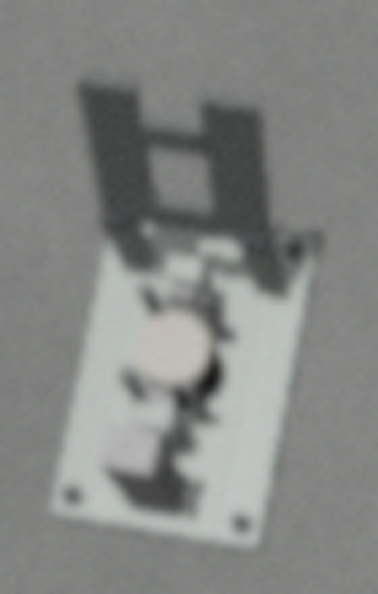

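View pics/z3.png

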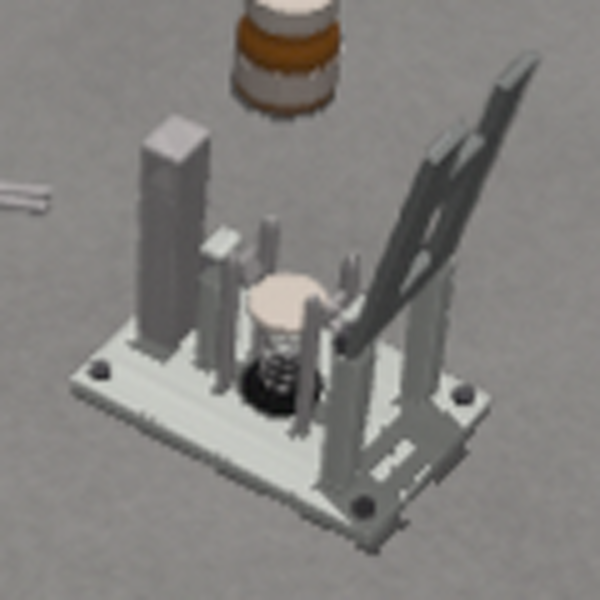

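View pics/z4.png

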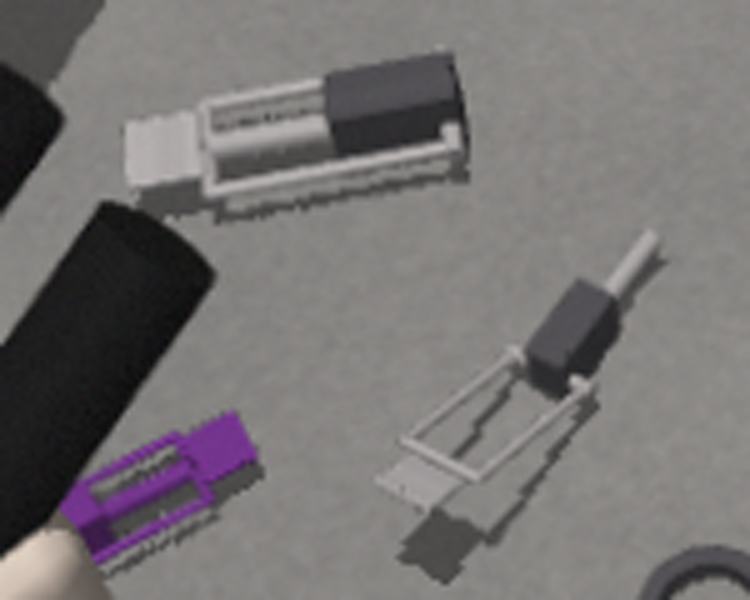

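Pin A at top pixel (430,286) is the smaller grey one, with its loop laid back and its tip towards +y (left in picture). The cover is open past vertical. Now I measure poses.

```bash
cat > meas.py <<'E'
from h import *
from scipy.optimize import minimize
def samp(g,uv): return cv2.remap(g,uv[:,0].astype(np.float32).reshape(1,-1),uv[:,1].astype(np.float32).reshape(1,-1),cv2.INTER_LINEAR)[0]
def gray(s): return cv2.cvtColor(s['img'],cv2.COLOR_BGR2GRAY).astype(np.float32)
def sil(s,x,y,r,h):
    a=np.linspace(0,2*np.pi,72)
    c=np.r_[[[x+r*np.cos(t),y+r*np.sin(t),z] for t in a for z in(0,h)]]
    return cv2.convexHull(proj(s,c).astype(np.float32))[:,0]
def disc(s,x,y,r=.02,h=.012,thr=75):
    "refine black disc centre: dark-blob hull centroid vs. silhouette centroid"
    g=gray(s); 
    for _ in range(4):
        q=sil(s,x,y,r,h); c=q.mean(0)
        m=(g<thr).astype(np.uint8); roi=np.zeros_like(m); cv2.circle(roi,tuple(int(round(v)) for v in c),int(np.ptp(q[:,0])/2+5),1,-1)
        m&=roi
        n,l,st,ce=cv2.connectedComponentsWithStats(m)
        if n<2: return None
        k=1+np.argmax(st[1:,4]); ys,xs=np.nonzero(l==k)
        hu=cv2.convexHull(np.c_[xs,ys].astype(np.float32))
        M=cv2.moments(hu); cb=np.array([M['m10'],M['m01']])/M['m00']
        Q=cv2.moments(q.reshape(-1,1,2)); cq=np.array([Q['m10'],Q['m01']])/Q['m00']
        w=onplane(s,[cb,cq],.006); d=(w[0]-w[1])[:2]; x+=d[0]; y+=d[1]
    return np.array([x,y]).round(4), M['m00']/Q['m00']
def rectfit(ss,p0,X,Y,z,edges,sgn=1,off=.003):
    "edges subset of 'x-','x+','y-','y+'; in-out brightness"
    gs=[(s,gray(s)) for s in ss]
    def f(p):
        x,y,a=p; c,sn=np.cos(a),np.sin(a); tot=0
        for s,g in gs:
            for e in edges:
                t=np.linspace(.08,.92,60)
                if e[0]=='x':
                    v=X[0] if e[1]=='-' else X[1]; o=-1 if e[1]=='-' else 1
                    L=[np.c_[np.full(60,v+o*k*off),Y[0]+t*(Y[1]-Y[0])] for k in(-1,1)]
                else:
                    v=Y[0] if e[1]=='-' else Y[1]; o=-1 if e[1]=='-' else 1
                    L=[np.c_[X[0]+t*(X[1]-X[0]),np.full(60,v+o*k*off)] for k in(-1,1)]
                W=[np.c_[x+c*l[:,0]-sn*l[:,1],y+sn*l[:,0]+c*l[:,1],np.full(60,z)] for l in L]
                tot+=np.mean(samp(g,proj(s,W[0]))-samp(g,proj(s,W[1])))
        return -sgn*tot
    r=min((minimize(f,np.array(p0)+d,method='Nelder-Mead',options=dict(initial_simplex=np.array(p0)+d+np.array([[0,0,0],[.006,0,0],[0,.006,0],[0,0,.06]]))) for d in [np.zeros(3),np.array([.004,-.004,.03]),np.array([-.004,.004,-.03])]),key=lambda r:r.fun)
    return r.x.round(4),-r.fun
E
python3 - <<'E'
from meas import *
t=snap('top'); c=snap('scene')
px={'a':(364,210),'b':(349,240),'c':(408,230),'d':(338,283)}
for k,uv in px.items():
    w=onplane(t,[uv],.006)[0]; r=disc(t,w[0],w[1]); print(k,w.round(4),r, disc(c,r[0][0],r[0][1]))
# follower, post top
for n,s,uv,z in [('fol top',t,(225+178/5.4,170+345/5.4),.063),('fol sc',c,(320+288/5,140+297/5),.063),('post t',t,(225+133/5.4,170+445/5.4),.1245),('post sc',c,(320+178/5,140+138/5),.1245)]:
    print(n,onplane(s,[uv],z)[0].round(4))
q=np.array([(52,510),(258,547),(318,240),(105,245)])/5.4+[225,170]
w=onplane(t,q,.01); print(w.round(4), w.mean(0))
p0=[w[:,0].mean(),w[:,1].mean(),np.arctan2(*(w[2]-w[1])[[1,0]])]
for ss in([t],[c],[t,c]): print(rectfit(ss,p0,(-.08,.08),(-.052,.052),.01,['x-','y-','y+']))
E
```

```text
a [ 0.6744 -0.1174  0.006 ] (array([ 0.6753, -0.1176]), 0.7087679953895817) (array([ 0.6762, -0.1174]), 0.8650366256359677)
b [ 0.5867 -0.0864  0.006 ] (array([ 0.5882, -0.0862]), 0.7237768454966018) (array([ 0.5902, -0.0862]), 0.8710432666853418)
c [ 0.6337 -0.2404  0.006 ] (array([ 0.6325, -0.2418]), 0.7421496619647295) (array([ 0.6335, -0.2416]), 0.8654201676492854)
d [ 0.4683 -0.0707  0.006 ] (array([ 0.4686, -0.0688]), 0.7041332941197591) (array([ 0.4697, -0.0688]), 0.8576888769714994)
fol top [0.5605 0.1486 0.063 ]
fol sc [0.5607 0.1537 0.063 ]
post t [0.4986 0.1526 0.1245]
post sc [0.5009 0.155  0.1245]
[[0.4829 0.2051 0.01  ]
 [0.4773 0.1028 0.01  ]
 [0.6342 0.0953 0.01  ]
 [0.6185 0.2002 0.01  ]] [0.55322244 0.15088945 0.01      ]
(array([ 0.5598,  0.1527, -0.045 ]), np.float64(126.03497314453125))
(array([ 0.5605,  0.1512, -0.0415]), np.float64(105.95036315917969))
(array([ 0.5603,  0.1519, -0.0485]), np.float64(227.10183715820312))
```

Run:
```python
from meas import *
for n in('top','scene'):
    s=snap(n); im=s['img'].astype(int); a,b,yaw=.5603,.1518,-.045
    ctr=proj(s,[[a,b,.063]])[0]
    # whitish pinkish: R-B positive & bright
    m=((im[...,2]-im[...,0]>8)&(im[...,2]>150)).astype(np.uint8)
    roi=np.zeros_like(m); cv2.circle(roi,tuple(int(v) for v in ctr),14,1,-1); m&=roi
    n_,l,st,ce=cv2.connectedComponentsWithStats(m); k=1+np.argmax(st[1:,4])
    ys,xs=np.nonzero(l==k); hu=cv2.convexHull(np.c_[xs,ys].astype(np.float32)); M=cv2.moments(hu)
    cc=np.array([M['m10'],M['m01']])/M['m00']
    e=onplane(s,hu[:,0],.063); print(n,ctr,cc,onplane(s,[cc],.063)[0].round(4),M['m00'],np.ptp(e,axis=0))
    print(rectfit([s],[a-.062,b+.0028,yaw],(-.01,.01),(-.012,.012),.1245,['x-','x+','y-','y+'],1,.003))
    ov=s['img'].copy()
    c_,s_=np.cos(yaw),np.sin(yaw)
    def W(x,y,z): return [a+c_*x-s_*y,b+s_*x+c_*y,z]
    for x in(-.0209,.0209):
        for y in(-.0146,.0146):
            p=proj(s,[W(x,y,.09)])[0]; cv2.circle(ov,tuple(np.round(p).astype(int)),1,(0,0,255),-1)
    q=proj(s,[W(x,y,.01) for x,y in((-.08,-.052),(.08,-.052),(.08,.052),(-.08,.052))]); cv2.polylines(ov,[np.round(q).astype(int)],True,(0,255,0),1)
    q=proj(s,[W(x,y,.1245) for x,y in((-.072,-.012),(-.052,-.012),(-.052,.012),(-.072,.012))]); cv2.polylines(ov,[np.round(q).astype(int)],True,(255,255,0),1)
    u,v=ctr.astype(int); cv2.imwrite(f'pics/ov_{n}.png',cv2.resize(ov[v-60:v+60,u-60:u+60],None,fx=5,fy=5,interpolation=cv2.INTER_CUBIC))
```

```text
top [256.7245721  233.82412755] [256.7635468 233.8045977] [0.5604 0.1517 0.063 ] 101.5 [0.02997136 0.03093977 0.        ]
(array([ 0.4974,  0.1543, -0.1182]), np.float64(123.44845581054688))
scene [376.98146377 199.84166855] [376.83591731 199.51937984] [0.5595 0.1525 0.063 ] 129.0 [3.20265962e-02 3.55373054e-02 2.22044605e-16]
(array([ 0.4987,  0.1552, -0.0312]), np.float64(211.7885284423828))
```

View pics/ov_top.png

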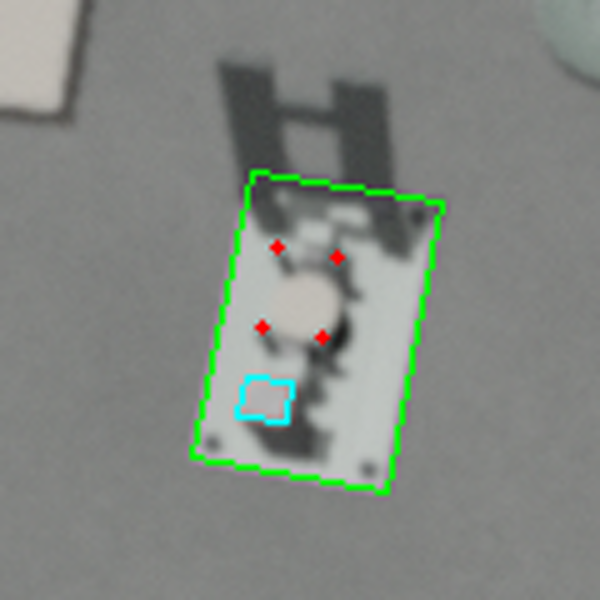

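View pics/ov_scene.png

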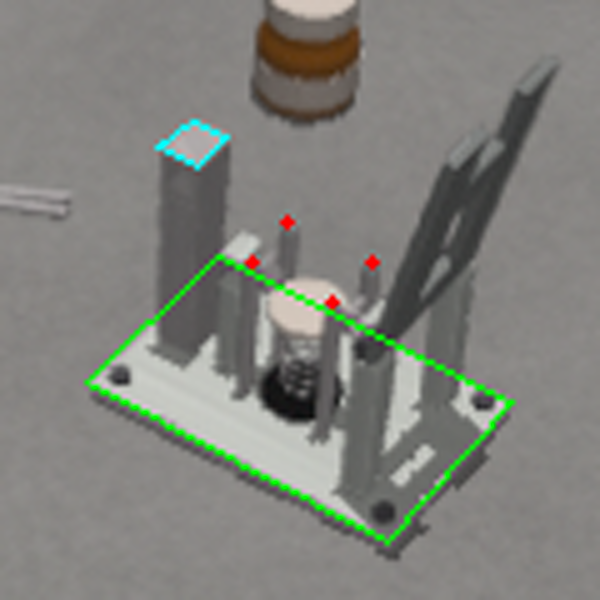

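```bash
cat > go.py <<'E'
import sys
from h import *
def delta(x,y,z,yaw,quiet=False):
    o=robot.get_obs(); r0=R.from_euler('xyz',o['ee_rot']); r1=R.from_euler('xyz',[np.pi,0,yaw])
    d=r0.inv().apply(np.array([x,y,z])-o['tool_pos'])*100; rv=(r0.inv()*r1).as_rotvec()
    print('t',round(float(o['time']),2),'pos',o['tool_pos'].round(4),'rpy',o['ee_rot'].round(3),'F',o['wrist_force'].round(1),'w',round(o['width'],4))
    print(' rot',rv.round(3),'cm',d.round(2))
if __name__=='__main__':
    a=[float(v) for v in sys.argv[1:]]
    for i in range(0,len(a),4): delta(*a[i:i+4])
E
python3 go.py .469 -.0688 .10 -.045 .469 -.0688 .003 -.045
```

```text
t 0.4 pos [ 0.2431 -0.4933  0.17  ] rpy [-3.141  0.     0.458] F [-0.1 -0.5  0.1] w 0.0939
 rot [-0.     0.     0.503] cm [ 39.03 -28.09   7.01]
t 0.4 pos [ 0.2431 -0.4933  0.17  ] rpy [-3.141  0.     0.458] F [-0.1 -0.5  0.1] w 0.0939
 rot [-0.     0.     0.503] cm [ 39.03 -28.09  16.71]
```

Emit:
{"name": "drive_tool", "arguments": {"series": [[[0,0,0.503,39.03,-28.09,7,53],[0,0,0.503,39.03,-28.09,7,53],[0,0,0.503,39.03,-28.09,7,53],[0,0,0.503,39.03,-28.09,7,53],[0,0,0.503,39.03,-28.09,7,53],[0,0,0.503,39.03,-28.09,7,53],[0,0,0.503,39.03,-28.09,7,53],[0,0,0.503,39.03,-28.09,7,53],[0,0,0.503,39.03,-28.09,7,53],[0,0,0.503,39.03,-28.09,7,53],[0,0,0.503,39.03,-28.09,7,53],[0,0,0.503,39.03,-28.09,7,53],[0,0,0.503,39.03,-28.09,7,53]]]}}

```text
time: 1.7
tool_pos: [0.4688, -0.0697, 0.1004]
ee_rot: [3.141, -0.0, -0.046]
wrist_force: [0.1, -0.3, -0.0]
width: 0.0503
```

```bash
python3 go.py .469 -.0688 .003 -.045
python3 - <<'E'
from meas import *
for n in('top','scene'):
    s=snap(n); cv2.imwrite(f'pics/{n}1.png',s['img'])
    print(disc(s,.469,-.0688))
E
```

```text
t 1.7 pos [ 0.4688 -0.0697  0.1004] rpy [ 3.141 -0.    -0.046] F [ 0.1 -0.3 -0. ] w 0.0503
 rot [ 0.    -0.    -0.001] cm [ 0.01 -0.1   9.74]
(array([ 0.4771, -0.0673]), 2.0562387994575895)
(array([ 0.4698, -0.0687]), 1.0365525067034547)
```

View pics/scene1.png

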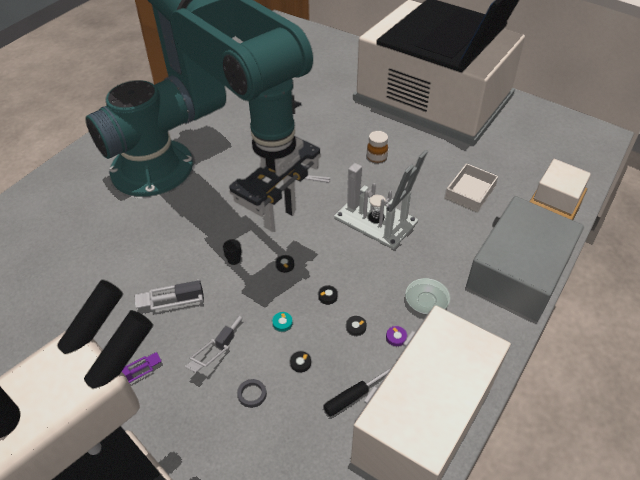

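The gripper is above mount d (scene (285,263)), with the jaws along y. I descend and grip.

Emit:
{"name": "drive_tool", "arguments": {"series": [[[0,0,0,0,-0.1,4.5,53],[0,0,0,0,-0.1,8,53],[0,0,0,0,-0.1,9.7,53],[0,0,0,0,-0.1,9.7,53],[0,0,0,0,-0.1,9.7,35],[0,0,0,0,-0.1,9.7,20],[0,0,0,0,-0.1,9.7,20],[0,0,0,0,-0.1,9.7,20],[0,0,0,0,-0.1,9.7,20]]]}}

```text
time: 2.7
tool_pos: [0.4694, -0.0693, 0.0042]
ee_rot: [3.141, -0.002, -0.047]
wrist_force: [-0.2, 0.1, 0.7]
width: 0.0192
```

```bash
python3 go.py .469 -.0688 .003 -.045  .469 -.0688 .15 -.045 .5602 .152 .15 -.045
```

```text
t 2.7 pos [ 0.4694 -0.0693  0.0042] rpy [ 3.141e+00 -2.000e-03 -4.700e-02] F [-0.2  0.1  0.7] w 0.0192
 rot [ 0.001 -0.002 -0.002] cm [-0.04 -0.05  0.12]
t 2.7 pos [ 0.4694 -0.0693  0.0042] rpy [ 3.141e+00 -2.000e-03 -4.700e-02] F [-0.2  0.1  0.7] w 0.0192
 rot [ 0.001 -0.002 -0.002] cm [ -0.02  -0.04 -14.58]
t 2.7 pos [ 0.4694 -0.0693  0.0042] rpy [ 3.141e+00 -2.000e-03 -4.700e-02] F [-0.2  0.1  0.7] w 0.0192
 rot [ 0.001 -0.002 -0.002] cm [  8.05 -22.52 -14.58]
```

Run:
```python
from meas import *
a=[]
for n in('scene','top'):
    s=snap(n); u,v=proj(s,[[.469,-.069,.006]])[0].astype(int)
    a.append(cv2.resize(s['img'][v-60:v+60,u-60:u+60],(400,400),interpolation=cv2.INTER_CUBIC))
cv2.imwrite('pics/g1.png',np.hstack(a))
```

```text
(no output)
```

View pics/g1.png

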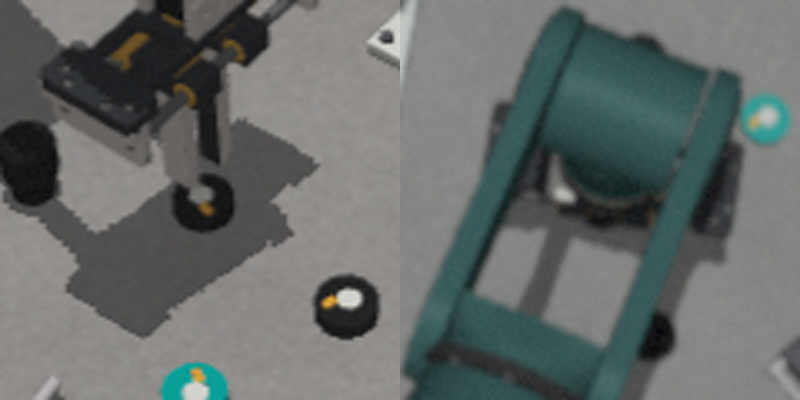

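Run:
```python
from meas import *
s=snap('scene'); o=robot.get_obs(); print(proj(s,[o['tool_pos'],[.469,-.069,.006]]),disc(s,.475,-.0688),disc(s,.485,-.075))
im=s['img']; cv2.imwrite('pics/g2.png',cv2.resize(im[215:300,240:330],None,fx=6.6,fy=6.6,interpolation=cv2.INTER_CUBIC))
```

```text
[[284.25453973 264.14727346]
 [284.23130027 263.39792824]] (array([ 0.47  , -0.0688]), 0.9963921110869639) (array([ 0.47  , -0.0688]), 0.9963918914564404)
```

View pics/g2.png

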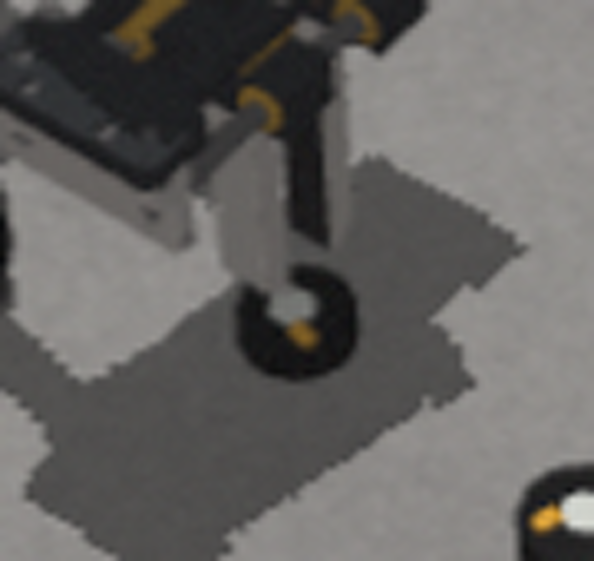

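```bash
cat > ovl.py <<'E'
from meas import *
def fingers(s,ov,o,zoff=0):
    r=R.from_euler('xyz',o['ee_rot']); w=o['width']/2
    for sg in(-1,1):
        pts=[]
        for z in(0,-.06):
            for x,y in((-.008,w),(.008,w),(.008,w+.0125),(-.008,w+.0125)): pts.append(o['tool_pos']+r.apply([x,sg*y,z]))
        q=np.round(proj(s,pts)).astype(int)
        cv2.polylines(ov,[q[:4]],True,(0,0,255),1); cv2.polylines(ov,[q[4:]],True,(0,0,255),1)
        for i in range(4): cv2.line(ov,tuple(q[i]),tuple(q[i+4]),(0,0,255),1)
E
python3 - <<'E'
from ovl import *
s=snap('scene'); o=robot.get_obs(); f=3
ov=s['img'].copy(); fingers(s,ov,o)
P=cloud(s)
cv2.imwrite('pics/g3.png',cv2.resize(ov[180:320,210:350],None,fx=4.2,fy=4.2,interpolation=cv2.INTER_NEAREST))
for v in range(240,268,3): print(v,[tuple((P[v,u]*1000).round(0)) for u in (272,276,280,284,288)])
E
```

```text
240 [(np.float64(495.0), np.float64(-128.0), np.float64(149.0)), (np.float64(471.0), np.float64(-90.0), np.float64(100.0)), (np.float64(476.0), np.float64(-84.0), np.float64(97.0)), (np.float64(465.0), np.float64(-59.0), np.float64(68.0)), (np.float64(477.0), np.float64(-60.0), np.float64(76.0))]
243 [(np.float64(460.0), np.float64(-91.0), np.float64(85.0)), (np.float64(472.0), np.float64(-92.0), np.float64(93.0)), (np.float64(479.0), np.float64(-89.0), np.float64(95.0)), (np.float64(466.0), np.float64(-61.0), np.float64(61.0)), (np.float64(477.0), np.float64(-61.0), np.float64(67.0))]
246 [(np.float64(459.0), np.float64(-90.0), np.float64(74.0)), (np.float64(470.0), np.float64(-90.0), np.float64(82.0)), (np.float64(478.0), np.float64(-88.0), np.float64(84.0)), (np.float64(465.0), np.float64(-61.0), np.float64(51.0)), (np.float64(473.0), np.float64(-58.0), np.float64(53.0))]
249 [(np.float64(459.0), np.float64(-92.0), np.float64(67.0)), (np.float64(471.0), np.float64(-92.0), np.float64(75.0)), (np.float64(477.0), np.float64(-87.0), np.float64(75.0)), (np.float64(463.0), np.float64(-5
[... 1142 characters left out ...]
np.float64(468.0), np.float64(-68.0), np.float64(12.0)), (np.float64(474.0), np.float64(-63.0), np.float64(11.0))]
264 [(np.float64(447.0), np.float64(-83.0), np.float64(3.0)), (np.float64(457.0), np.float64(-82.0), np.float64(9.0)), (np.float64(466.0), np.float64(-79.0), np.float64(13.0)), (np.float64(473.0), np.float64(-75.0), np.float64(13.0)), (np.float64(481.0), np.float64(-71.0), np.float64(14.0))]
267 [(np.float64(451.0), np.float64(-89.0), np.float64(2.0)), (np.float64(461.0), np.float64(-87.0), np.float64(7.0)), (np.float64(474.0), np.float64(-89.0), np.float64(18.0)), (np.float64(478.0), np.float64(-81.0), np.float64(12.0)), (np.float64(484.0), np.float64(-75.0), np.float64(10.0))]
```

View pics/g3.png

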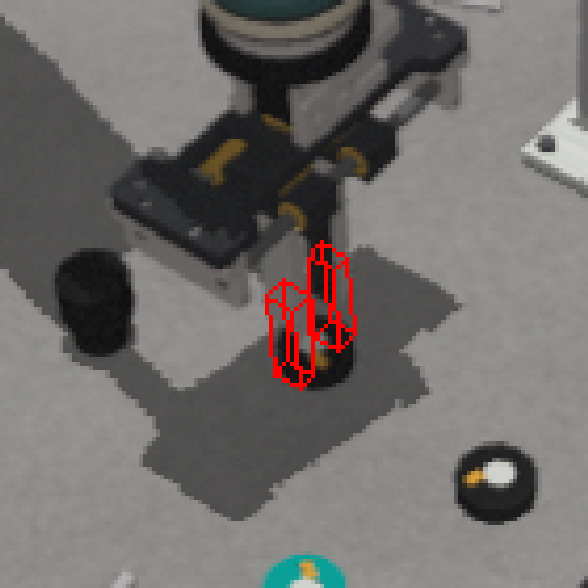

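Run:
```python
from ovl import *
s=snap('scene'); o=robot.get_obs(); print(o)
P=cloud(s)
import glob
im=s['img']; u0,v0=240,200
# finger region points: near TCP xy
d=np.abs(P[...,0]-o['tool_pos'][0])<.02
d&=np.abs(P[...,1]-o['tool_pos'][1])<.04
d&=P[...,2]>.02
print(np.nanpercentile(P[d][:,2],[1,5,20,50]), d.sum())
```

```text
{'time': 2.95, 'joint_positions': array([-2.65955255e-01,  1.50357157e-02,  1.78602456e+00, -1.33471692e-04,
        1.33999177e+00,  1.35223468e+00]), 'qvel': array([-0.0015958 ,  0.00196535,  0.00091714,  0.00097695, -0.00010054,
        0.00096703]), 'joint_torque': array([-4.18660697e-03, -2.84133267e+01, -2.77505690e+01,  2.98234541e-02,
       -7.20223342e-02,  2.00957425e-05]), 'tool_pos': array([ 0.46890276, -0.06912257,  0.00350055]), 'ee_rot': array([ 3.14134858e+00, -4.99564920e-04, -4.73630496e-02]), 'wrist_force': array([-0.32067594, -0.49112061,  0.06327981]), 'wrist_torque': array([ 0.03632348,  0.01757932, -0.03928613]), 'width': 0.01908702381978082}
[0.04565968 0.06225241 0.1580256  0.27269744] 2589
```

The picture shows the fingertips ending about 40 mm above the bench although the reading says 3.5 mm. I reopen and lower gently, watching the force.

Emit:
{"name": "drive_tool", "arguments": {"series": [[[0,0,0,0,0,0,53],[0,0,0,0,0,0,53],[0,0,0,0,0,0,53],[0,0,0,0,0,0.2,53],[0,0,0,0,0,0.4,53],[0,0,0,0,0,0.6,53]]]}}

```text
time: 3.55
tool_pos: [0.4688, -0.0691, -0.0028]
ee_rot: [3.141, -0.0, -0.047]
wrist_force: [0.6, -0.6, 0.9]
width: 0.0501
```

Run:
```python
from ovl import *
s=snap('scene'); o=robot.get_obs(); ov=s['img'].copy(); fingers(s,ov,o); print(o['tool_pos'],o['wrist_force'])
cv2.imwrite('pics/g4.png',np.hstack([cv2.resize(i[190:290,230:330],(400,400),interpolation=cv2.INTER_CUBIC) for i in (s['img'],ov)]))
```

```text
[ 0.46847287 -0.06901944 -0.00317429] [1.08664496 0.14933584 0.370634  ]
```

View pics/g4.png

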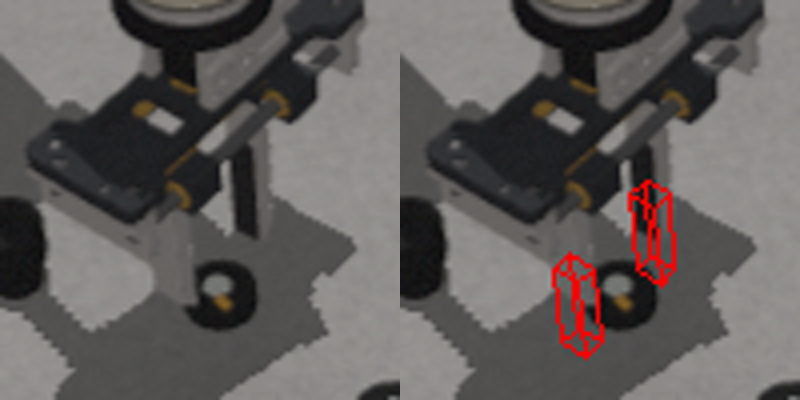

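Run:
```python
from ovl import *
s=snap('scene')
for z in(.02,.025,.03,.035,.04,.045): print(z,onplane(s,[(275,265.5),(292.5,249.5),(283.8,257.5)],z).round(4)[:,:2].tolist())
```

```text
0.02 [[0.4641, -0.0931], [0.4683, -0.0375], [0.4663, -0.0656]]
0.025 [[0.4669, -0.0962], [0.4711, -0.0409], [0.4691, -0.0688]]
0.03 [[0.4697, -0.0993], [0.4738, -0.0443], [0.4718, -0.0721]]
0.035 [[0.4725, -0.1024], [0.4766, -0.0477], [0.4746, -0.0753]]
0.04 [[0.4753, -0.1056], [0.4794, -0.0511], [0.4774, -0.0786]]
0.045 [[0.4781, -0.1087], [0.4821, -0.0545], [0.4802, -0.0818]]
```

Emit:
{"name": "drive_tool", "arguments": {"series": [[[0,0,0,0,0,0.3,53],[0,0,0,0,0,0.6,53],[0,0,0,0,0,0.9,53],[0,0,0,0,0,1.2,53]]]}}

```text
time: 4.05
tool_pos: [0.4684, -0.069, -0.0154]
ee_rot: [3.142, 0.001, -0.047]
wrist_force: [0.4, 0.8, 0.6]
width: 0.0497
```

Run:
```python
from ovl import *
s=snap('scene'); o=robot.get_obs(); ov=s['img'].copy(); fingers(s,ov,o); print(o['tool_pos'],o['wrist_force'])
cv2.imwrite('pics/g5.png',cv2.resize(s['img'][210:290,240:320],(600,600),interpolation=cv2.INTER_CUBIC))
```

```text
[ 0.46793643 -0.06888177 -0.01589346] [-0.11205974  0.06236217 -0.7277863 ]
```

View pics/g5.png

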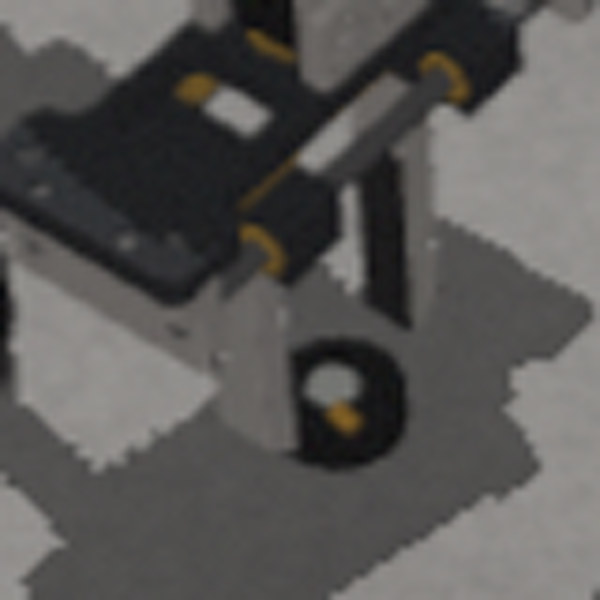

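Run:
```python
from ovl import *
s=snap('scene')
for z in(.005,.01,.015,.02): print(z,onplane(s,[(240+265/7.5,210+447/7.5),(240+400/7.5,210+328/7.5)],z).round(4)[:,:2].mean(0).tolist())
```

```text
0.005 [0.46585, -0.06415]
0.01 [0.46855, -0.0673]
0.015 [0.4713, -0.07055]
0.02 [0.474, -0.07375000000000001]
```

Emit:
{"name": "drive_tool", "arguments": {"series": [[[0,0,0,0,0,0.3,53],[0,0,0,0,0,0.5,53],[0,0,0,0,0,0.7,53]]]}}

```text
time: 4.45
tool_pos: [0.4679, -0.0688, -0.0229]
ee_rot: [-3.141, 0.002, -0.047]
wrist_force: [-0.3, 0.7, 0.8]
width: 0.0502
```

Emit:
{"name": "drive_tool", "arguments": {"series": [[[0,0,0,0,0,0.15,53],[0,0,0,0,0,0.15,53]]]}}

```text
time: 4.65
tool_pos: [0.4677, -0.0688, -0.0247]
ee_rot: [-3.141, 0.002, -0.047]
wrist_force: [0.3, -0.1, -0.3]
width: 0.0499
```

Emit:
{"name": "drive_tool", "arguments": {"series": [[[0,0,0,0,0,0.1,53],[0,0,0,0,0,0.1,53]]]}}

```text
time: 4.85
tool_pos: [0.4676, -0.0688, -0.0258]
ee_rot: [-3.141, 0.003, -0.047]
wrist_force: [0.2, -0.8, 0.6]
width: 0.05
```

Emit:
{"name": "drive_tool", "arguments": {"series": [[[0,0,0,0,0,0.1,53],[0,0,0,0,0,0.1,53]]]}}

```text
time: 5.05
tool_pos: [0.4675, -0.0688, -0.0269]
ee_rot: [-3.141, 0.003, -0.047]
wrist_force: [0.2, -0.2, 0.1]
width: 0.0496
```

Emit:
{"name": "drive_tool", "arguments": {"series": [[[0,0,0,0,0,0.1,53],[0,0,0,0,0,0.1,53]]]}}

```text
time: 5.25
tool_pos: [0.4674, -0.0687, -0.028]
ee_rot: [-3.141, 0.003, -0.047]
wrist_force: [0.8, 0.0, -0.5]
width: 0.0497
```

Emit:
{"name": "drive_tool", "arguments": {"series": [[[0,0,0,0,0,0.1,53],[0,0,0,0,0,0.1,53]]]}}

```text
time: 5.45
tool_pos: [0.4673, -0.0687, -0.0292]
ee_rot: [-3.141, 0.003, -0.047]
wrist_force: [-0.3, 0.1, -0.2]
width: 0.0498
```

Emit:
{"name": "drive_tool", "arguments": {"series": [[[0,0,0,0,0,0.1,53],[0,0,0,0,0,0.1,53]]]}}

```text
time: 5.65
tool_pos: [0.4671, -0.0687, -0.0304]
ee_rot: [-3.141, 0.004, -0.047]
wrist_force: [-0.4, 0.5, 0.2]
width: 0.0499
```

Run:
```python
from ovl import *
s=snap('scene'); o=robot.get_obs(); print(o['tool_pos'],o['wrist_force'])
cv2.imwrite('pics/g6.png',cv2.resize(s['img'][210:290,240:320],(600,600),interpolation=cv2.INTER_CUBIC))
```

```text
[ 0.46716371 -0.06866831 -0.03030271] [ 0.61950385 -0.52970545 -0.70757999]
```

View pics/g6.png

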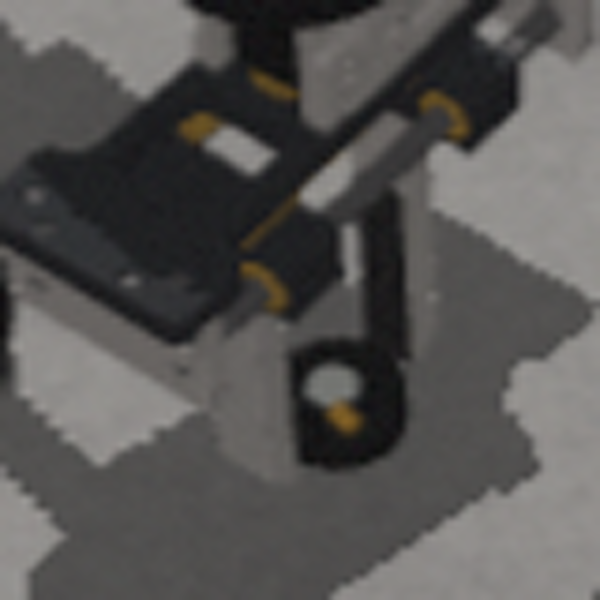

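Emit:
{"name": "drive_tool", "arguments": {"series": [[[0,0,0,0.15,0,0.15,53],[0,0,0,0.15,0,0.15,35],[0,0,0,0.15,0,0.15,25],[0,0,0,0.15,0,0.15,25],[0,0,0,0.15,0,0.15,25]]]}}

```text
time: 6.2
tool_pos: [0.4686, -0.0687, -0.0319]
ee_rot: [-3.141, 0.004, -0.047]
wrist_force: [-0.5, -0.5, -0.9]
width: 0.039
```

Run:
```python
from ovl import *
s=snap('scene'); o=robot.get_obs(); print(o['tool_pos'],o['wrist_force'],o['width'])
cv2.imwrite('pics/g7.png',cv2.resize(s['img'][210:290,240:320],(600,600),interpolation=cv2.INTER_CUBIC))
```

```text
[ 0.46860297 -0.06874455 -0.03184008] [0.96991624 0.05781295 0.59272489] 0.03897037216087695
```

View pics/g7.png

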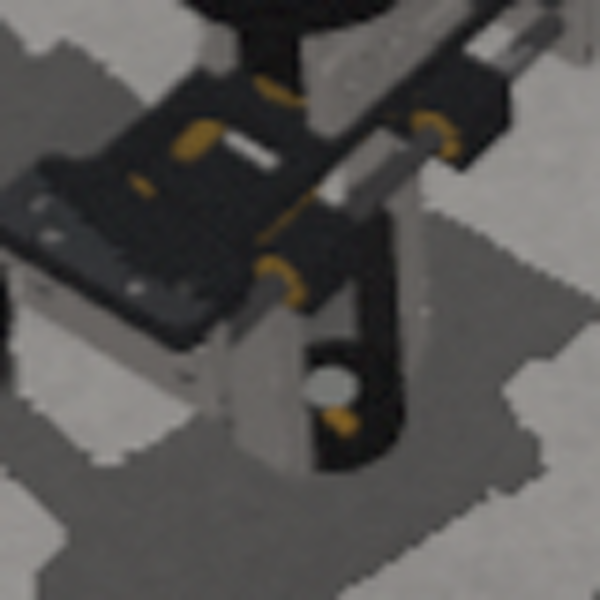

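Gripped (width 39 mm). The reported z reads about 35 mm below the true fingertip, so I will calibrate on the held mount after lifting.

Emit:
{"name": "drive_tool", "arguments": {"series": [[[0,0,0,0,0,-2,25],[0,0,0,0,0,-5,25],[0,0,0,0,0,-10,25],[0,0,0,0,0,-15,25],[0,0,0,0,0,-15,25]]]}}

```text
time: 6.75
tool_pos: [0.4743, -0.0702, 0.1268]
ee_rot: [3.139, -0.013, -0.047]
wrist_force: [0.5, -0.2, -0.1]
width: 0.0389
```

Run:
```python
from ovl import *
s=snap('scene'); o=robot.get_obs(); print(o['tool_pos'],o['ee_rot'],o['wrist_force'],o['width'])
t=snap('top')
u,v=proj(s,[o['tool_pos']])[0].astype(int); print(u,v)
u1,v1=proj(t,[o['tool_pos']])[0].astype(int); print(u1,v1)
cv2.imwrite('pics/g8.png',np.hstack([cv2.resize(s['img'][v-70:v+30,u-50:u+50],(400,400),interpolation=cv2.INTER_CUBIC),cv2.resize(t['img'][v1-50:v1+50,u1-50:u1+50],(400,400),interpolation=cv2.INTER_CUBIC)]))
```

```text
[ 0.47219852 -0.06967801  0.12288765] [ 3.14002996 -0.0061404  -0.04730886] [ 0.0564761   0.94697062 -1.34810354] 0.03923959661279026
282 225
339 274
```

View pics/g8.png

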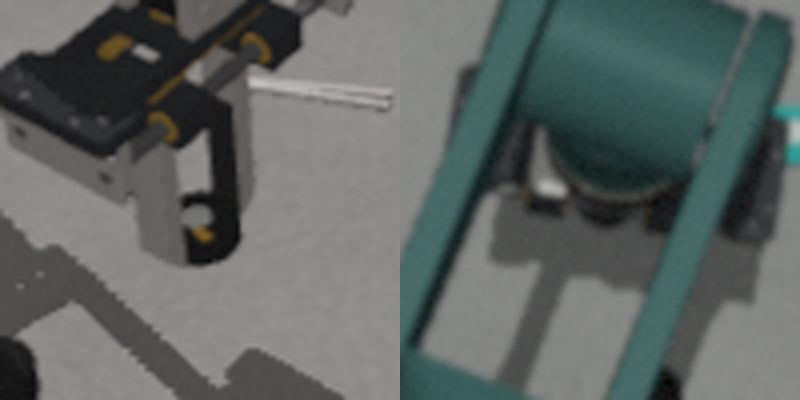

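Run:
```python
from ovl import *
s=snap('scene'); W=onplane(s,[(284.0,261.6)],.012)[0]; print(W)
for dz in(.14,.15,.1547,.16,.17): print(dz,proj(s,[W+[.0036,-.001,dz]]))
o=robot.get_obs();print(o['tool_pos'],o['ee_rot'])
```

```text
[ 0.46893347 -0.06916379  0.012     ]
0.14 [[281.14129347 215.71155304]]
0.15 [[280.83349698 212.0265213 ]]
0.1547 [[280.6875745  210.27784206]]
0.16 [[280.52204909 208.29295836]]
0.17 [[280.20689632 204.51002633]]
[ 0.46880552 -0.06876225  0.11773273] [-3.14087939  0.00395604 -0.04738517]
```

```bash
python3 go.py .5602 .152 .118 -.045
```

```text
t 6.9 pos [ 0.4688 -0.0688  0.1177] rpy [-3.141  0.004 -0.047] F [-0.  -0.3 -0.8] w 0.0392
 rot [-0.001  0.004 -0.002] cm [  8.08 -22.48  -0.04]
```

Emit:
{"name": "drive_tool", "arguments": {"series": [[[0,0.004,-0.002,1.6,-4.5,0,25],[0,0.004,-0.002,3.2,-9,0,25],[0,0.004,-0.002,4.85,-13.5,0,25],[0,0.004,-0.002,6.4,-18,0,25],[0,0.004,-0.002,8.08,-22.48,0,25],[0,0.004,-0.002,8.08,-22.48,0,25],[0,0.004,-0.002,8.08,-22.48,0,25],[0,0.004,-0.002,8.08,-22.48,0,25]]]}}

```text
time: 7.7
tool_pos: [0.5589, 0.1509, 0.1157]
ee_rot: [3.141, 0.004, -0.046]
wrist_force: [-0.2, 0.5, -1.4]
width: 0.0387
```

```bash
python3 go.py .5602 .152 .118 -.045
python3 - <<'E'
from ovl import *
s=snap('scene'); u,v=380,180
cv2.imwrite('pics/g9.png',cv2.resize(s['img'][v-80:v+80,u-80:u+80],(600,600),interpolation=cv2.INTER_CUBIC))
E
```

```text
t 7.7 pos [0.5589 0.1509 0.1157] rpy [ 3.141  0.004 -0.046] F [-0.2  0.5 -1.4] w 0.0387
 rot [ 0.001  0.004 -0.001] cm [ 0.13 -0.12 -0.23]
```

View pics/g9.png

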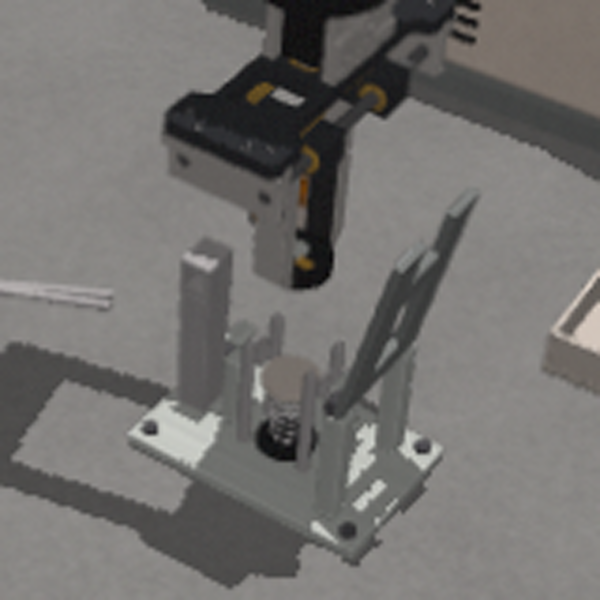

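Emit:
{"name": "drive_tool", "arguments": {"series": [[[0,0.004,0,0.08,-0.12,2.5,25],[0,0.004,0,0.08,-0.12,5,25],[0,0.004,0,0.08,-0.12,5,25],[0,0.004,0,0.08,-0.12,5,25]]]}}

```text
time: 8.15
tool_pos: [0.5595, 0.1506, 0.0664]
ee_rot: [3.141, -0.001, -0.048]
wrist_force: [0.4, 0.9, -0.1]
width: 0.039
```

```bash
python3 go.py .5595 .152 .033 -.045
```

```text
t 8.15 pos [0.5595 0.1506 0.0664] rpy [ 3.141e+00 -1.000e-03 -4.800e-02] F [ 0.4  0.9 -0.1] w 0.039
 rot [ 0.001 -0.001 -0.003] cm [-0.01 -0.14  3.34]
```

Emit:
{"name": "drive_tool", "arguments": {"series": [[[0,0,0,0,-0.2,0.3,25],[0,0,0,0,-0.2,0.6,25],[0,0,0,0,-0.2,0.6,25],[0,0,0,0,-0.2,0.6,25]]]}}

```text
time: 8.55
tool_pos: [0.5599, 0.1527, 0.0609]
ee_rot: [3.141, -0.002, -0.048]
wrist_force: [0.5, 0.4, -0.4]
width: 0.0387
```

```bash
python3 go.py .5595 .152 .033 -.045;python3 go.py .5595 .152 .033 -.045
```

```text
t 8.55 pos [0.5599 0.1527 0.0609] rpy [ 3.141e+00 -2.000e-03 -4.800e-02] F [ 0.5  0.4 -0.4] w 0.0387
 rot [ 0.    -0.002 -0.003] cm [-0.04  0.07  2.79]
t 8.55 pos [0.5599 0.1527 0.0609] rpy [ 3.141e+00 -2.000e-03 -4.800e-02] F [ 0.5  0.4 -0.4] w 0.0387
 rot [ 0.    -0.002 -0.003] cm [-0.04  0.07  2.79]
```

Good to within a millimetre; lower into the rods.

Emit:
{"name": "drive_tool", "arguments": {"series": [[[0,-0.002,-0.002,-0.04,0.07,0.5,25],[0,-0.002,-0.002,-0.04,0.07,1.0,25],[0,-0.002,-0.002,-0.04,0.07,1.5,25],[0,-0.002,-0.002,-0.04,0.07,2.0,25],[0,-0.002,-0.002,-0.04,0.07,2.5,25],[0,-0.002,-0.002,-0.04,0.07,2.5,25]]]}}

```text
time: 9.15
tool_pos: [0.5591, 0.1521, 0.0352]
ee_rot: [3.141, 0.001, -0.046]
wrist_force: [0.4, 0.4, -1.0]
width: 0.0391
```

```bash
python3 go.py .5595 .152 .033 -.045
python3 - <<'E'
from ovl import *
s=snap('scene'); u,v=380,190
cv2.imwrite('pics/g10.png',cv2.resize(s['img'][v-60:v+60,u-60:u+60],(600,600),interpolation=cv2.INTER_CUBIC))
E
```

```text
t 9.15 pos [0.5591 0.1521 0.0352] rpy [ 3.141e+00  1.000e-03 -4.600e-02] F [ 0.4  0.4 -1. ] w 0.0391
 rot [ 0.     0.001 -0.001] cm [0.04 0.01 0.22]
```

View pics/g10.png

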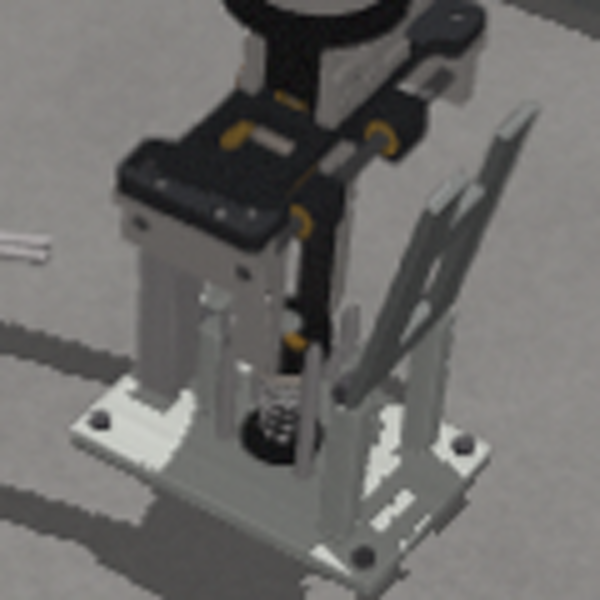

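Emit:
{"name": "drive_tool", "arguments": {"series": [[[0,0,0,0.04,0,0.3,25],[0,0,0,0.04,0,0.6,25],[0,0,0,0.04,0,0.9,25],[0,0,0,0.04,0,1.1,25]]]}}

```text
time: 9.6
tool_pos: [0.5601, 0.1521, 0.0246]
ee_rot: [-3.142, -0.0, -0.046]
wrist_force: [0.6, 0.0, 3.4]
width: 0.0393
```

Emit:
{"name": "drive_tool", "arguments": {"series": [[[0,0,0,0,0,0.3,25],[0,0,0,0,0,0.6,25],[0,0,0,0,0,0.6,25]]]}}

```text
time: 9.9
tool_pos: [0.5595, 0.1521, 0.0175]
ee_rot: [3.141, 0.001, -0.046]
wrist_force: [2.1, -0.5, 1.9]
width: 0.0393
```

Emit:
{"name": "drive_tool", "arguments": {"series": [[[0,0,0,0.05,0,0.2,25],[0,0,0,0.05,0,0.4,25],[0,0,0,0.05,0,0.4,25]]]}}

```text
time: 10.2
tool_pos: [0.5596, 0.152, 0.0128]
ee_rot: [3.141, 0.003, -0.046]
wrist_force: [-1.2, 0.1, 1.8]
width: 0.0394
```

```bash
python3 go.py .5595 .152 .033 -.045
python3 - <<'E'
from ovl import *
s=snap('scene'); u,v=380,190
cv2.imwrite('pics/g11.png',cv2.resize(s['img'][v-60:v+60,u-60:u+60],(600,600),interpolation=cv2.INTER_CUBIC))
E
```

```text
t 10.2 pos [0.5596 0.152  0.0128] rpy [ 3.141e+00  3.000e-03 -4.600e-02] F [-1.2  0.1  1.8] w 0.0394
 rot [ 0.     0.003 -0.001] cm [-0.01  0.   -2.02]
```

View pics/g11.png

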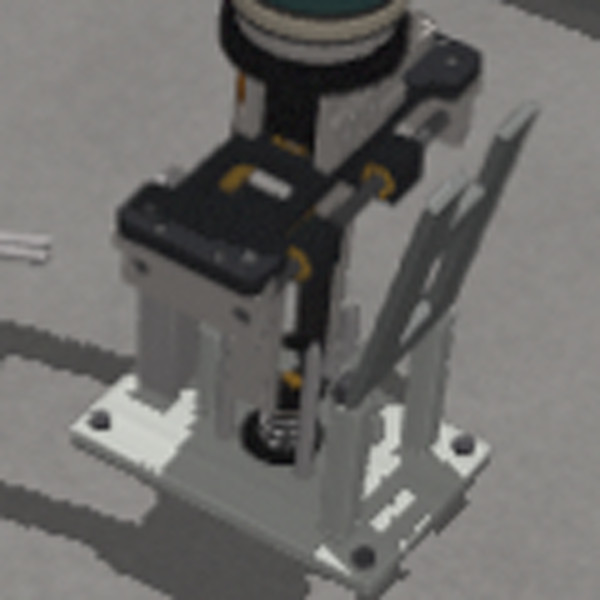

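Emit:
{"name": "drive_tool", "arguments": {"series": [[[0,0,0,0,0,0,53],[0,0,0,0,0,0,53],[0,0,0,0,0,0,53],[0,0,0,0,0,-3,53],[0,0,0,0,0,-7,53],[0,0,0,0,0,-11,53],[0,0,0,0,-3,-11,53],[0,0,0,0,0,-11,53]]]}}

```text
time: 11.05
tool_pos: [0.5608, 0.1576, 0.1252]
ee_rot: [-3.138, -0.002, -0.039]
wrist_force: [0.2, -0.7, 0.1]
width: 0.0499
```

```bash
python3 go.py .589 -.0862 .10 -.045
python3 - <<'E'
from ovl import *
s=snap('scene'); u,v=380,190
t=snap('top')
cv2.imwrite('pics/g12.png',np.hstack([cv2.resize(s['img'][v-60:v+60,u-60:u+60],(400,400),interpolation=cv2.INTER_CUBIC),cv2.resize(t['img'][174:294,197:317],(400,400),interpolation=cv2.INTER_CUBIC)]))
for k,(x,y) in dict(a=(.6757,-.1175),b=(.589,-.0862),c=(.633,-.2417)).items(): print(k,disc(s,x,y))
E
```

```text
t 11.05 pos [0.5608 0.1576 0.1252] rpy [-3.138e+00 -2.000e-03 -3.900e-02] F [ 0.2 -0.7  0.1] w 0.0499
 rot [-0.004 -0.002  0.006] cm [ 3.75 24.27  2.44]
a (array([ 0.6762, -0.1174]), 0.8636675742800121)
b (array([ 0.59  , -0.0859]), 0.8854634406686515)
c (array([ 0.6335, -0.2416]), 0.862863535979868)
```

View pics/g12.png

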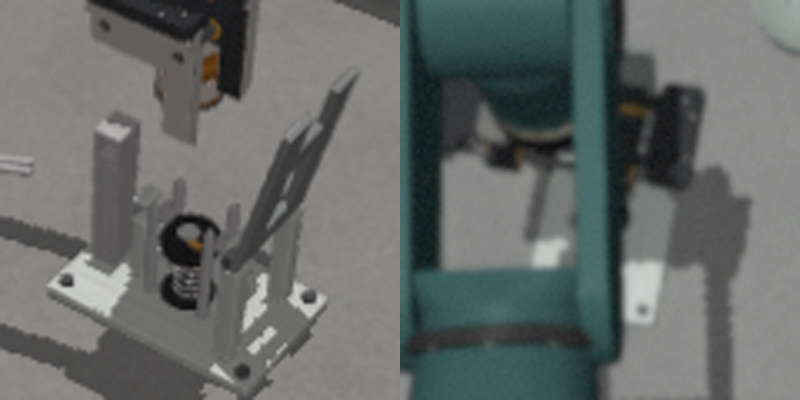

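Run:
```python
from ovl import *
s=snap('scene')
print(proj(s,[[.5602,.152,.064],[.5602,.152,.075]]))
ov=s['img'].copy()
for z,c in((.064,(0,255,0)),(.075,(0,0,255))):
    a=np.linspace(0,6.28,60); q=proj(s,np.c_[.5602+.02*np.cos(a),.152+.02*np.sin(a),np.full(60,z)])
    for p in q: ov[int(round(p[1])),int(round(p[0]))]=c
cv2.imwrite('pics/g13.png',np.hstack([cv2.resize(i[170:230,345:405],(400,400),interpolation=cv2.INTER_NEAREST) for i in(s['img'],ov)]))
```

```text
[[377.01660952 199.44021585]
 [377.32704315 195.77831023]]
```

View pics/g13.png

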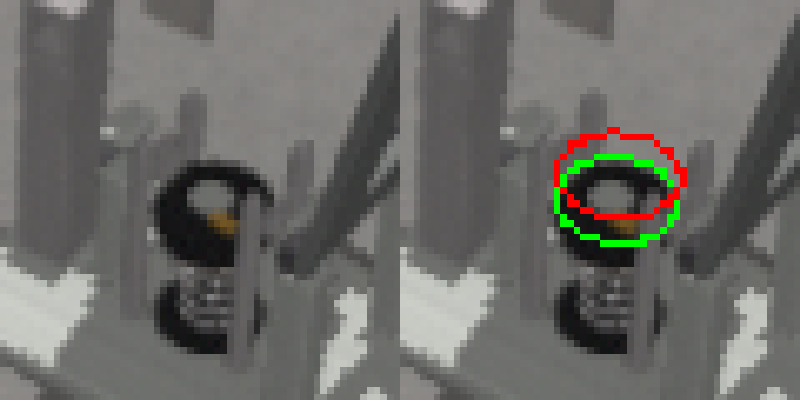

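The mount sits at the 64 mm circle, so it is held. Next is mount b.

Emit:
{"name": "drive_tool", "arguments": {"series": [[[-0.004,-0.002,-0.006,0.75,4.8,0,53],[-0.004,-0.002,-0.006,1.5,9.6,0,53],[-0.004,-0.002,-0.006,2.2,14.4,1,53],[-0.004,-0.002,-0.006,3,19.2,4,53],[-0.004,-0.002,-0.006,3.75,24.27,8,53],[-0.004,-0.002,-0.006,3.75,24.27,9,53],[-0.004,-0.002,-0.006,3.75,24.27,9,53],[-0.004,-0.002,-0.006,3.75,24.27,9,53]]]}}

```text
time: 12.0
tool_pos: [0.5851, -0.0922, 0.0327]
ee_rot: [3.138, 0.006, -0.042]
wrist_force: [1.2, 0.7, 0.0]
width: 0.05
```

```bash
python3 go.py .5892 -.0861 -.032 -.045;python3 - <<'E'
from ovl import *
s=snap('scene'); print(disc(s,.589,-.0862))
E
```

```text
t 12.0 pos [ 0.5851 -0.0922  0.0327] rpy [ 3.138  0.006 -0.042] F [1.2 0.7 0. ] w 0.05
 rot [0.003 0.006 0.003] cm [ 0.42 -0.64  6.47]
(array([ 0.5893, -0.0858]), 0.9685797972876723)
```

Emit:
{"name": "drive_tool", "arguments": {"series": [[[0.003,0.006,0.003,0.42,-0.6,1,53],[0.003,0.006,0.003,0.42,-0.6,2,53],[0.003,0.006,0.003,0.42,-0.6,2,53],[0.003,0.006,0.003,0.42,-0.6,2,53]]]}}

```text
time: 12.45
tool_pos: [0.5902, -0.0852, 0.0137]
ee_rot: [3.141, -0.002, -0.043]
wrist_force: [-0.1, 0.1, -0.4]
width: 0.0497
```

```bash
python3 go.py .5892 -.0861 -.032 -.045
```

```text
t 12.45 pos [ 0.5902 -0.0852  0.0137] rpy [ 3.141e+00 -2.000e-03 -4.300e-02] F [-0.1  0.1 -0.4] w 0.0497
 rot [ 0.001 -0.002  0.002] cm [-0.11  0.09  4.57]
```

Emit:
{"name": "drive_tool", "arguments": {"series": [[[0,-0.002,0.002,-0.1,0.08,2,53],[0,-0.002,0.002,-0.1,0.08,3.5,53],[0,-0.002,0.002,-0.1,0.08,4.5,53],[0,-0.002,0.002,-0.1,0.08,4.57,53],[0,-0.002,0.002,-0.1,0.08,4.57,53],[0,-0.002,0.002,-0.1,0.08,4.57,25],[0,-0.002,0.002,-0.1,0.08,4.57,25],[0,-0.002,0.002,-0.1,0.08,4.57,25],[0,-0.002,0.002,-0.1,0.08,4.57,25]]]}}

```text
time: 13.35
tool_pos: [0.5901, -0.0863, -0.031]
ee_rot: [3.14, -0.002, -0.045]
wrist_force: [0.2, -0.3, 2.8]
width: 0.0389
```

```bash
python3 go.py .5892 -.0861 -.032 -.045 .5602 .152 .118 -.045
```

```text
t 13.35 pos [ 0.5901 -0.0863 -0.031 ] rpy [ 3.14e+00 -2.00e-03 -4.50e-02] F [ 0.2 -0.3  2.8] w 0.0389
 rot [ 0.001 -0.002  0.   ] cm [-0.09 -0.01  0.1 ]
t 13.35 pos [ 0.5901 -0.0863 -0.031 ] rpy [ 3.14e+00 -2.00e-03 -4.50e-02] F [ 0.2 -0.3  2.8] w 0.0389
 rot [ 0.001 -0.002  0.   ] cm [ -4.03 -23.65 -14.93]
```

Emit:
{"name": "drive_tool", "arguments": {"series": [[[0,0,0,0,0,-4,25],[0,0,0,0,0,-9,25],[0,0,0,0,0,-14,25],[0,0,0,-0.8,-4.5,-15,25],[0,0,0,-1.6,-9.2,-15,25],[0,0,0,-2.4,-14,-15,25],[0,0,0,-3.2,-18.8,-15,25],[0,0,0,-4.0,-23.65,-15,25],[0,0,0,-4.0,-23.65,-15,25],[0,0,0,-4.0,-23.65,-15,25],[0,0,0,-4.0,-23.65,-15,25],[0,0,0,-4.0,-23.65,-15,25]]]}}

```text
time: 14.55
tool_pos: [0.5608, 0.1504, 0.1186]
ee_rot: [3.14, -0.002, -0.047]
wrist_force: [-0.4, -0.6, -0.3]
width: 0.0392
```

```bash
python3 go.py .5605 .152 .064 -.045
```

```text
t 14.55 pos [0.5608 0.1504 0.1186] rpy [ 3.14e+00 -2.00e-03 -4.70e-02] F [-0.4 -0.6 -0.3] w 0.0392
 rot [ 0.002 -0.002 -0.002] cm [-0.04 -0.16  5.46]
```

Emit:
{"name": "drive_tool", "arguments": {"series": [[[0.002,-0.002,-0.002,-0.04,-0.16,3,25],[0.002,-0.002,-0.002,-0.04,-0.16,5.4,25],[0.002,-0.002,-0.002,-0.04,-0.16,5.4,25],[0.002,-0.002,-0.002,-0.04,-0.16,5.4,25],[0.002,-0.002,-0.002,-0.04,-0.16,5.4,25]]]}}

```text
time: 15.05
tool_pos: [0.5619, 0.1515, 0.0664]
ee_rot: [-3.141, -0.003, -0.046]
wrist_force: [-0.3, 0.5, 0.3]
width: 0.0389
```

```bash
python3 go.py .5607 .152 .04 -.045
```

```text
t 15.05 pos [0.5619 0.1515 0.0664] rpy [-3.141e+00 -3.000e-03 -4.600e-02] F [-0.3  0.5  0.3] w 0.0389
 rot [-0.001 -0.003 -0.001] cm [-0.13 -0.04  2.64]
```

Emit:
{"name": "drive_tool", "arguments": {"series": [[[0,-0.003,0,-0.12,-0.04,0.6,25],[0,-0.003,0,-0.12,-0.04,1.2,25],[0,-0.003,0,-0.12,-0.04,1.8,25],[0,-0.003,0,-0.12,-0.04,2.4,25],[0,-0.003,0,-0.12,-0.04,2.9,25],[0,-0.003,0,-0.12,-0.04,2.9,25]]]}}

```text
time: 15.65
tool_pos: [0.5608, 0.1521, 0.0368]
ee_rot: [-3.14, 0.0, -0.046]
wrist_force: [1.4, 0.5, -1.6]
width: 0.0388
```

Emit:
{"name": "drive_tool", "arguments": {"series": [[[0,0,0,0,0,0.3,25],[0,0,0,0,0,0.6,25],[0,0,0,0,0,0.9,25],[0,0,0,0,0,1.2,25],[0,0,0,0,0,1.5,25]]]}}

```text
time: 16.15
tool_pos: [0.5613, 0.1523, 0.0221]
ee_rot: [-3.14, -0.001, -0.046]
wrist_force: [1.2, 0.6, 5.8]
width: 0.0385
```

```bash
python3 go.py .5607 .152 .0125 -.045
```

```text
t 16.15 pos [0.5613 0.1523 0.0221] rpy [-3.14e+00 -1.00e-03 -4.60e-02] F [1.2 0.6 5.8] w 0.0385
 rot [-0.002 -0.001 -0.001] cm [-0.06  0.03  0.96]
```

Emit:
{"name": "drive_tool", "arguments": {"series": [[[0,0,0,-0.05,0,0.3,25],[0,0,0,-0.05,0,0.6,25],[0,0,0,-0.05,0,0.9,25],[0,0,0,-0.05,0,1.0,25],[0,0,0,-0.05,0,1.0,25]]]}}

```text
time: 16.65
tool_pos: [0.5606, 0.1522, 0.0117]
ee_rot: [-3.14, -0.0, -0.046]
wrist_force: [0.3, 0.2, 2.6]
width: 0.0389
```

```bash
cat > chk.py <<'E'
from ovl import *
import sys
s=snap('scene'); ov=s['img'].copy()
for z,c in((.064,(0,255,0)),(.075,(0,0,255))):
    a=np.linspace(0,6.28,60); q=proj(s,np.c_[.5602+.02*np.cos(a),.152+.02*np.sin(a),np.full(60,z)])
    for p in q: ov[int(round(p[1])),int(round(p[0]))]=c
cv2.imwrite(sys.argv[1],np.hstack([cv2.resize(i[165:235,340:410],(400,400),interpolation=cv2.INTER_NEAREST) for i in(s['img'],ov)]))
E
python3 go.py .5607 .152 .0125 -.045; python3 chk.py pics/h1.png
```

```text
t 16.65 pos [0.5606 0.1522 0.0117] rpy [-3.14  -0.    -0.046] F [0.3 0.2 2.6] w 0.0389
 rot [-0.001 -0.    -0.001] cm [ 0.01  0.02 -0.08]
```

View pics/h1.png

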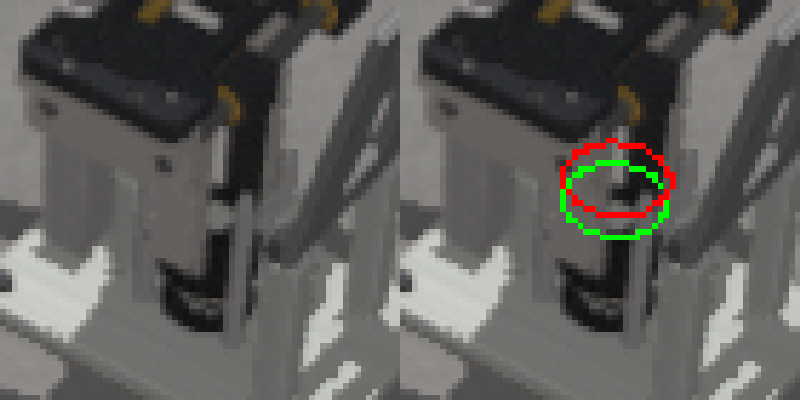

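Emit:
{"name": "drive_tool", "arguments": {"series": [[[0,0,0,0,0,0,53],[0,0,0,0,0,0,53],[0,0,0,0,0,0,53],[0,0,0,0,0,-3,53],[0,0,0,0,0,-7,53],[0,0,0,0,0,-11,53],[0,0,0,0,0,-11,53],[0,0,0,0,0,-11,53]]]}}

```text
time: 17.5
tool_pos: [0.561, 0.1522, 0.1229]
ee_rot: [-3.14, -0.002, -0.046]
wrist_force: [0.3, 0.1, -0.4]
width: 0.0498
```

```bash
python3 go.py .6758 -.1175 .01 -.045; python3 chk.py pics/h2.png
python3 - <<'E'
from ovl import *
s=snap('scene')
for k,(x,y) in dict(a=(.6757,-.1175),c=(.633,-.2417)).items(): print(k,disc(s,x,y))
E
```

```text
t 17.5 pos [0.561  0.1522 0.1229] rpy [-3.14e+00 -2.00e-03 -4.60e-02] F [ 0.3  0.1 -0.4] w 0.0498
 rot [-0.002 -0.002 -0.001] cm [12.68 26.43 11.28]
a (array([ 0.6762, -0.1174]), 0.8650435700596886)
c (array([ 0.6335, -0.2416]), 0.8641297662152955)
```

View pics/h2.png

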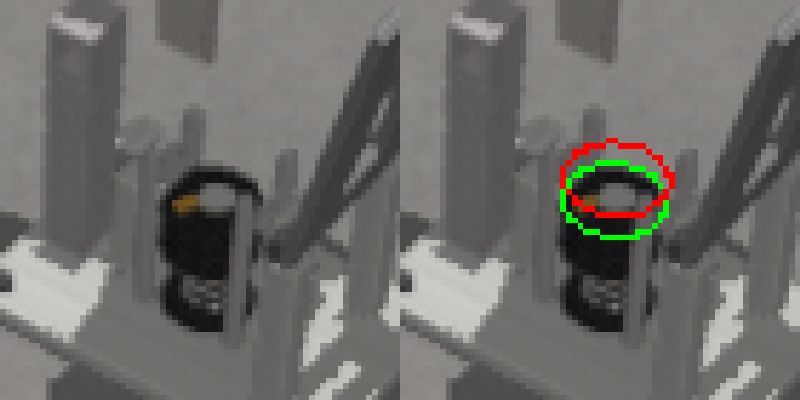

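Emit:
{"name": "drive_tool", "arguments": {"series": [[[0,0,0,0,4.8,0,53],[0,0,0,0,9.6,0,53],[0,0,0,0,14.4,0,53],[0,0,0,1,18.5,0,53],[0,0,0,4,22.4,2,53],[0,0,0,8,25,4,53],[0,0,0,12,26.4,7,53],[0,0,0,12.68,26.43,10,53],[0,0,0,12.68,26.43,11,53],[0,0,0,12.68,26.43,11,53],[0,0,0,12.68,26.43,11,53],[0,0,0,12.68,26.43,11,53]]]}}

```text
time: 18.8
tool_pos: [0.6741, -0.1177, 0.0121]
ee_rot: [3.141, -0.0, -0.046]
wrist_force: [0.3, -0.8, 0.7]
width: 0.0499
```

```bash
python3 go.py .6759 -.1175 -.031 -.045
python3 - <<'E'
from ovl import *
s=snap('scene')
for k,(x,y) in dict(a=(.6757,-.1175),c=(.633,-.2417)).items(): print(k,disc(s,x,y))
E
```

```text
t 18.8 pos [ 0.6741 -0.1177  0.0121] rpy [ 3.141 -0.    -0.046] F [ 0.3 -0.8  0.7] w 0.0499
 rot [ 0.    -0.    -0.001] cm [ 0.17 -0.03  4.31]
a (array([ 0.6778, -0.1176]), 0.8820719320851959)
c (array([ 0.6336, -0.2416]), 0.845047437908719)
```

Emit:
{"name": "drive_tool", "arguments": {"series": [[[0,0,0,0.17,-0.03,2,53],[0,0,0,0.17,-0.03,3.5,53],[0,0,0,0.17,-0.03,4.25,53],[0,0,0,0.17,-0.03,4.3,53],[0,0,0,0.17,-0.03,4.3,53],[0,0,0,0.17,-0.03,4.3,25],[0,0,0,0.17,-0.03,4.3,25],[0,0,0,0.17,-0.03,4.3,25],[0,0,0,0.17,-0.03,4.3,25]]]}}

```text
time: 19.75
tool_pos: [0.6768, -0.1178, -0.0297]
ee_rot: [3.141, -0.002, -0.046]
wrist_force: [-0.7, 0.8, 1.9]
width: 0.0386
```

```bash
python3 go.py .5602 .152 .118 -.045
```

```text
t 19.75 pos [ 0.6768 -0.1178 -0.0297] rpy [ 3.141e+00 -2.000e-03 -4.600e-02] F [-0.7  0.8  1.9] w 0.0386
 rot [ 0.001 -0.002 -0.001] cm [-12.84 -26.4  -14.82]
```

Emit:
{"name": "drive_tool", "arguments": {"series": [[[0,0,0,0,0,-4,25],[0,0,0,0,0,-9,25],[0,0,0,-3,-2,-13,25],[0,0,0,-7,-4,-15,25],[0,0,0,-10.5,-7,-15,25],[0,0,0,-12.5,-11,-15,25],[0,0,0,-12.8,-15.5,-15,25],[0,0,0,-12.8,-20,-15,25],[0,0,0,-12.8,-24,-15,25],[0,0,0,-12.8,-26.4,-15,25],[0,0,0,-12.8,-26.5,-15,25],[0,0,0,-12.8,-26.5,-15,25],[0,0,0,-12.8,-26.5,-15,25]]]}}

```text
time: 21.05
tool_pos: [0.5606, 0.1518, 0.1196]
ee_rot: [3.14, -0.002, -0.047]
wrist_force: [0.2, -0.4, -0.4]
width: 0.0392
```

```bash
python3 go.py .561 .152 .064 -.045
```

```text
t 21.05 pos [0.5606 0.1518 0.1196] rpy [ 3.14e+00 -2.00e-03 -4.70e-02] F [ 0.2 -0.4 -0.4] w 0.0392
 rot [ 0.001 -0.002 -0.002] cm [ 0.03 -0.03  5.56]
```

Emit:
{"name": "drive_tool", "arguments": {"series": [[[0,-0.002,-0.002,0,-0.05,3,25],[0,-0.002,-0.002,0,-0.05,5.4,25],[0,-0.002,-0.002,0,-0.05,5.4,25],[0,-0.002,-0.002,0,-0.05,5.4,25],[0,-0.002,-0.002,0,-0.05,5.4,25]]]}}

```text
time: 21.55
tool_pos: [0.5621, 0.1517, 0.0676]
ee_rot: [3.141, -0.003, -0.046]
wrist_force: [-0.2, -0.4, 0.7]
width: 0.0389
```

```bash
python3 go.py .561 .152 .037 -.045
```

```text
t 21.55 pos [0.5621 0.1517 0.0676] rpy [ 3.141e+00 -3.000e-03 -4.600e-02] F [-0.2 -0.4  0.7] w 0.0389
 rot [ 0.001 -0.003 -0.001] cm [-0.12 -0.02  3.06]
```

Emit:
{"name": "drive_tool", "arguments": {"series": [[[0,-0.003,0,-0.12,-0.03,0.6,25],[0,-0.003,0,-0.12,-0.03,1.2,25],[0,-0.003,0,-0.12,-0.03,1.8,25],[0,-0.003,0,-0.12,-0.03,2.4,25],[0,-0.003,0,-0.12,-0.03,2.9,25],[0,-0.003,0,-0.12,-0.03,3.0,25]]]}}

```text
time: 22.15
tool_pos: [0.5614, 0.1522, 0.0376]
ee_rot: [3.141, -0.001, -0.046]
wrist_force: [0.9, 0.6, 2.7]
width: 0.0388
```

Emit:
{"name": "drive_tool", "arguments": {"series": [[[0,0,0,0,0,0.3,25],[0,0,0,0,0,0.6,25],[0,0,0,0,0,0.9,25],[0,0,0,0,0,1.2,25],[0,0,0,0,0,1.5,25],[0,0,0,0,0,1.8,25]]]}}

```text
time: 22.75
tool_pos: [0.5618, 0.1524, 0.0195]
ee_rot: [3.141, -0.002, -0.046]
wrist_force: [0.6, 1.0, 2.8]
width: 0.0389
```

```bash
python3 go.py .561 .152 .0125 -.045
```

```text
t 22.75 pos [0.5618 0.1524 0.0195] rpy [ 3.141e+00 -2.000e-03 -4.600e-02] F [0.6 1.  2.8] w 0.0389
 rot [ 0.    -0.002 -0.001] cm [-0.08  0.04  0.7 ]
```

Emit:
{"name": "drive_tool", "arguments": {"series": [[[0,0,0,-0.08,0,0.3,25],[0,0,0,-0.08,0,0.6,25],[0,0,0,-0.08,0,0.9,25],[0,0,0,-0.08,0,0.9,25]]]}}

```text
time: 23.15
tool_pos: [0.5608, 0.1523, 0.0099]
ee_rot: [3.141, -0.001, -0.046]
wrist_force: [2.4, 0.3, 3.3]
width: 0.0388
```

```bash
python3 go.py .561 .152 .0125 -.045; python3 chk.py pics/h3.png
```

```text
t 23.15 pos [0.5608 0.1523 0.0099] rpy [ 3.141e+00 -1.000e-03 -4.600e-02] F [2.4 0.3 3.3] w 0.0388
 rot [ 0.001 -0.001 -0.001] cm [ 0.02  0.03 -0.26]
```

View pics/h3.png

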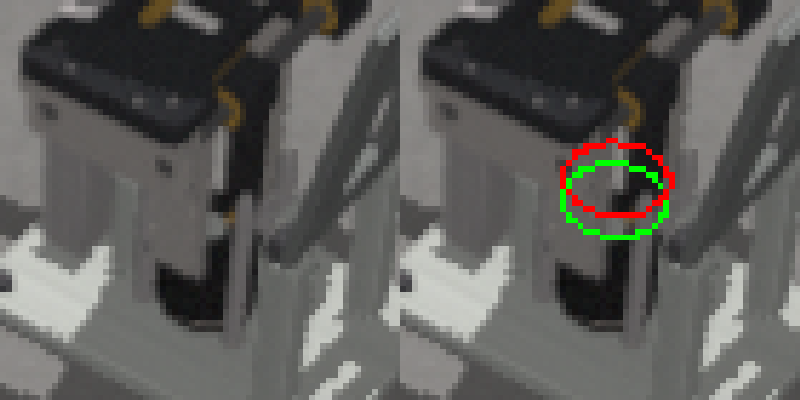

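Pressed with the mount below the catches. I release, lift and check.

Emit:
{"name": "drive_tool", "arguments": {"series": [[[0,0,0,0,0,0,53],[0,0,0,0,0,0,53],[0,0,0,0,0,0,53],[0,0,0,0,0,-3,53],[0,0,0,0,0,-7,53],[0,0,0,0,0,-11,53],[0,0,0,0,0,-11,53],[0,0,0,0,0,-11,53]]]}}

```text
time: 24.0
tool_pos: [0.561, 0.1525, 0.121]
ee_rot: [3.141, -0.003, -0.046]
wrist_force: [-0.1, -0.9, -0.1]
width: 0.0502
```

```bash
python3 go.py .6333 -.2416 .01 -.045; python3 chk.py pics/h4.png
python3 - <<'E'
from ovl import *
s=snap('scene'); cv2.imwrite('pics/h4s.png',s['img'])
for k,(x,y) in dict(c=(.633,-.2417)).items(): print(k,disc(s,x,y))
E
```

```text
t 24.0 pos [0.561  0.1525 0.121 ] rpy [ 3.141e+00 -3.000e-03 -4.600e-02] F [-0.1 -0.9 -0.1] w 0.0502
 rot [ 0.    -0.003 -0.001] cm [ 8.98 39.04 11.14]
c (array([ 0.6335, -0.2416]), 0.8628245173493962)
```

View pics/h4.png

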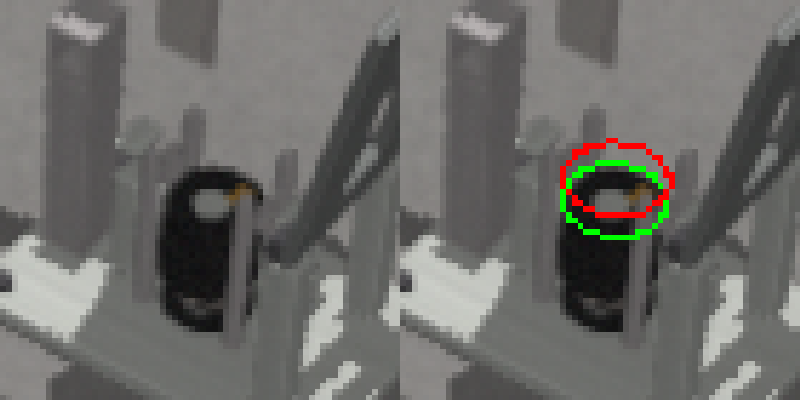

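Three are held. Last one is mount c.

Emit:
{"name": "drive_tool", "arguments": {"series": [[[0,0,0,0,4.8,0,53],[0,0,0,0,9.6,0,53],[0,0,0,0,14.4,0,53],[0,0,0,0.5,19.2,0,53],[0,0,0,2,23.8,0,53],[0,0,0,3.5,28.3,0,53],[0,0,0,5.2,32.8,2,53],[0,0,0,7.5,37,4,53],[0,0,0,9,39,8,53],[0,0,0,9,39,11,53],[0,0,0,9,39,11,53],[0,0,0,9,39,11,53],[0,0,0,9,39,11,53]]]}}

```text
time: 25.4
tool_pos: [0.6322, -0.2414, 0.0104]
ee_rot: [3.139, -0.0, -0.045]
wrist_force: [0.9, -0.3, 0.5]
width: 0.0498
```

```bash
python3 go.py .6331 -.2416 -.031 -.045
python3 - <<'E'
from ovl import *
s=snap('scene')
cv2.imwrite('pics/h5.png',cv2.resize(s['img'][280:430,210:410],None,fx=3,fy=3))
E
```

```text
t 25.4 pos [ 0.6322 -0.2414  0.0104] rpy [ 3.139 -0.    -0.045] F [ 0.9 -0.3  0.5] w 0.0498
 rot [ 0.002 -0.     0.   ] cm [0.09 0.   4.14]
```

View pics/h5.png

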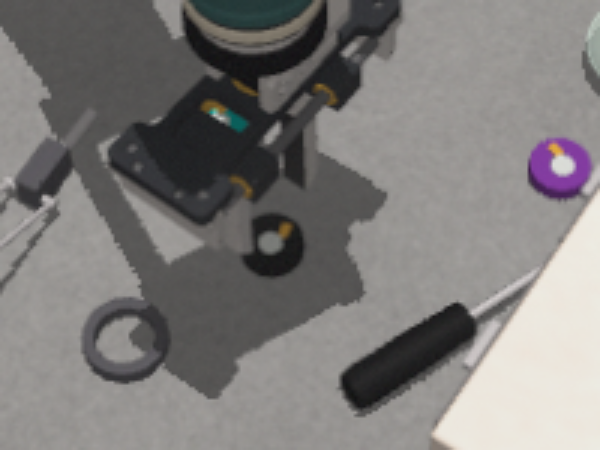

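The jaws straddle mount c (crop (270,245)), clear of the ring and the screwdriver. Descend and grip.

Emit:
{"name": "drive_tool", "arguments": {"series": [[[0,0,0,0.1,0,2,53],[0,0,0,0.1,0,3.3,53],[0,0,0,0.1,0,4.05,53],[0,0,0,0.1,0,4.1,53],[0,0,0,0.1,0,4.1,53],[0,0,0,0.1,0,4.1,25],[0,0,0,0.1,0,4.1,25],[0,0,0,0.1,0,4.1,25],[0,0,0,0.1,0,4.1,25]]]}}

```text
time: 26.35
tool_pos: [0.6343, -0.242, -0.0288]
ee_rot: [3.138, -0.003, -0.045]
wrist_force: [0.0, 0.2, 3.0]
width: 0.039
```

```bash
python3 go.py .5602 .152 .118 -.045
```

```text
t 26.35 pos [ 0.6343 -0.242  -0.0288] rpy [ 3.138e+00 -3.000e-03 -4.500e-02] F [0.  0.2 3. ] w 0.039
 rot [ 0.004 -0.003  0.   ] cm [ -9.11 -38.98 -14.85]
```

Emit:
{"name": "drive_tool", "arguments": {"series": [[[0,0,0,0,0,-4,25],[0,0,0,0,0,-9,25],[0,0,0,-1,-3,-13,25],[0,0,0,-3.5,-7,-15,25],[0,0,0,-6,-11,-15,25],[0,0,0,-8,-15,-15,25],[0,0,0,-9,-19.5,-15,25],[0,0,0,-9,-24,-15,25],[0,0,0,-9,-28.5,-15,25],[0,0,0,-9,-33,-15,25],[0,0,0,-9,-37,-15,25],[0,0,0,-9,-39,-15,25],[0,0,0,-9,-39,-15,25],[0,0,0,-9,-39,-15,25],[0,0,0,-9,-39,-15,25]]]}}

```text
time: 27.85
tool_pos: [0.5613, 0.1509, 0.1194]
ee_rot: [3.137, -0.003, -0.046]
wrist_force: [0.0, 0.3, -0.0]
width: 0.039
```

```bash
python3 go.py .5612 .152 .067 -.045
```

```text
t 27.85 pos [0.5613 0.1509 0.1194] rpy [ 3.137e+00 -3.000e-03 -4.600e-02] F [ 0.   0.3 -0. ] w 0.039
 rot [ 0.004 -0.003 -0.001] cm [-0.04 -0.13  5.24]
```

Emit:
{"name": "drive_tool", "arguments": {"series": [[[0.004,-0.003,0,-0.05,-0.13,3,25],[0.004,-0.003,0,-0.05,-0.13,5.2,25],[0.004,-0.003,0,-0.05,-0.13,5.2,25],[0.004,-0.003,0,-0.05,-0.13,5.2,25],[0.004,-0.003,0,-0.05,-0.13,5.2,25]]]}}

```text
time: 28.35
tool_pos: [0.5623, 0.1515, 0.0692]
ee_rot: [-3.141, -0.003, -0.047]
wrist_force: [0.8, -0.3, -1.2]
width: 0.0387
```

```bash
python3 go.py .5612 .152 .037 -.045
```

```text
t 28.35 pos [0.5623 0.1515 0.0692] rpy [-3.141e+00 -3.000e-03 -4.700e-02] F [ 0.8 -0.3 -1.2] w 0.0387
 rot [-0.    -0.003 -0.002] cm [-0.12 -0.04  3.22]
```

Emit:
{"name": "drive_tool", "arguments": {"series": [[[0,-0.003,0,-0.12,-0.04,0.6,25],[0,-0.003,0,-0.12,-0.04,1.2,25],[0,-0.003,0,-0.12,-0.04,1.8,25],[0,-0.003,0,-0.12,-0.04,2.4,25],[0,-0.003,0,-0.12,-0.04,3.0,25],[0,-0.003,0,-0.12,-0.04,3.2,25]]]}}

```text
time: 28.95
tool_pos: [0.5617, 0.1522, 0.0377]
ee_rot: [-3.141, -0.001, -0.047]
wrist_force: [-0.9, 0.1, 7.9]
width: 0.0389
```

Emit:
{"name": "drive_tool", "arguments": {"series": [[[0,0,0,0,0,0.3,25],[0,0,0,0,0,0.6,25],[0,0,0,0,0,0.9,25],[0,0,0,0,0,1.2,25],[0,0,0,0,0,1.5,25],[0,0,0,0,0,1.8,25]]]}}

```text
time: 29.55
tool_pos: [0.5628, 0.1523, 0.0203]
ee_rot: [-3.14, -0.003, -0.047]
wrist_force: [1.3, 0.6, 3.5]
width: 0.0386
```

Emit:
{"name": "drive_tool", "arguments": {"series": [[[0,0,0,-0.08,0,0.3,25],[0,0,0,-0.08,0,0.6,25],[0,0,0,-0.08,0,0.9,25],[0,0,0,-0.08,0,0.9,25]]]}}

```text
time: 29.95
tool_pos: [0.5643, 0.153, 0.0188]
ee_rot: [-3.139, -0.01, -0.046]
wrist_force: [-8.3, -2.7, 28.4]
width: 0.0383
```

```bash
python3 go.py .561 .152 .0115 -.045; python3 chk.py pics/h6.png
```

```text
t 29.95 pos [0.5643 0.153  0.0188] rpy [-3.139 -0.01  -0.046] F [-8.3 -2.7 28.4] w 0.0383
 rot [-0.003 -0.01  -0.001] cm [-0.33  0.12  0.73]
```

View pics/h6.png

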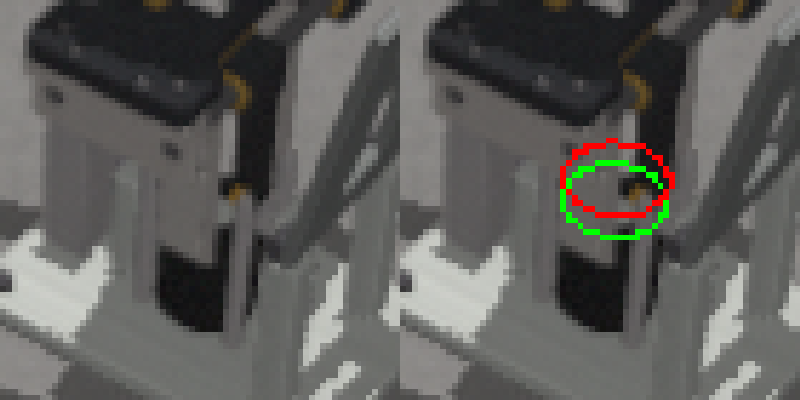

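It bottomed the follower (its 50 mm limit), i.e. the mount top is about 3 mm under the catches. I release and check.

Emit:
{"name": "drive_tool", "arguments": {"series": [[[0,0.0,0,-0.2,0,-0.1,25],[0,0,0,-0.2,0,-0.1,53],[0,0,0,-0.2,0,-0.1,53],[0,0,0,-0.2,0,-0.1,53],[0,0,0,-0.2,0,-3,53],[0,0,0,-0.2,0,-7,53],[0,0,0,-0.2,0,-11,53],[0,0,0,-0.2,0,-11,53]]]}}

```text
time: 30.8
tool_pos: [0.5648, 0.1536, 0.1351]
ee_rot: [-3.136, -0.021, -0.046]
wrist_force: [-0.1, -0.0, 0.6]
width: 0.0497
```

```bash
python3 go.py .6333 -.2416 .01 -.045; python3 chk.py pics/h7.png
python3 - <<'E'
from ovl import *
s=snap('scene'); cv2.imwrite('pics/h7s.png',s['img'])
E
```

```text
t 30.8 pos [0.5648 0.1536 0.1351] rpy [-3.136 -0.021 -0.046] F [-0.1 -0.   0.6] w 0.0497
 rot [-0.005 -0.021 -0.001] cm [ 8.42 39.22 12.48]
```

View pics/h7.png

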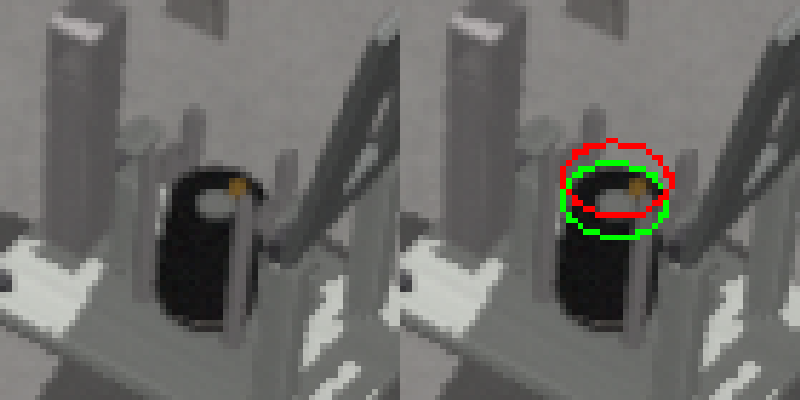

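View pics/h7s.png

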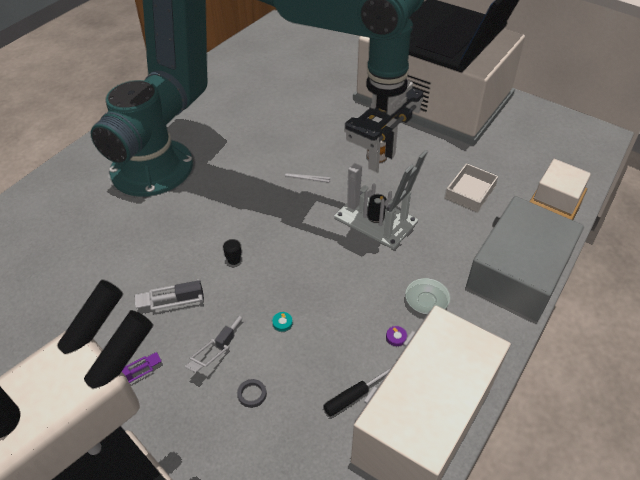

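Run:
```python
from ovl import *
s=snap('scene'); a=s['img']; b=cv2.imread('pics/h4s.png')
cv2.imwrite('pics/h8.png',np.hstack([cv2.resize(i[175:230,350:405],(400,400),interpolation=cv2.INTER_CUBIC) for i in(a,b)]))
```

```text
(no output)
```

View pics/h8.png

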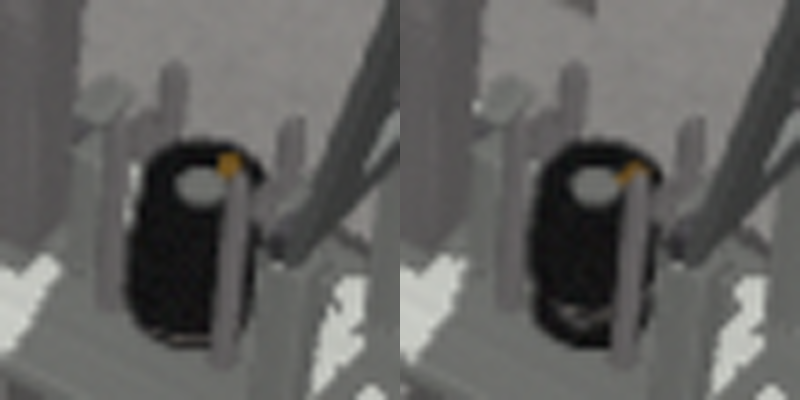

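```bash
cat > cover.py <<'E'
from ovl import *
A=np.array([.5602,.152]);YAW=-.045
def W(x,y,z): 
    c,s=np.cos(YAW),np.sin(YAW); return [A[0]+c*x-s*y,A[1]+s*x+c*y,z]
def cov(th,d,y,off=0):
    # off along outer normal
    x=.05-d*np.cos(th)+off*np.sin(th); z=.095+d*np.sin(th)+off*np.cos(th)
    return W(x,y,z)
def draw(s,ov,th,col):
    for off in(.003,-.003):
        for sg in(-1,1):
            q=proj(s,[cov(th,d,sg*y,off) for d,y in((0,.014),(.126,.014),(.126,.04),(0,.04))])
            cv2.polylines(ov,[np.round(q*4).astype(int)],True,col,1)
if __name__=='__main__':
    s=snap('scene')
    out=[]
    for th in(1.7,1.85,2.0):
        ov=cv2.resize(s['img'],None,fx=4,fy=4,interpolation=cv2.INTER_CUBIC); draw(s,ov,th,(0,0,255)); out.append(ov[540:1000,1420:1720])
    cv2.imwrite('pics/c1.png',cv2.resize(np.hstack(out),None,fx=.88,fy=.88))
E
python3 cover.py
```

```text
(no output)
```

View pics/c1.png

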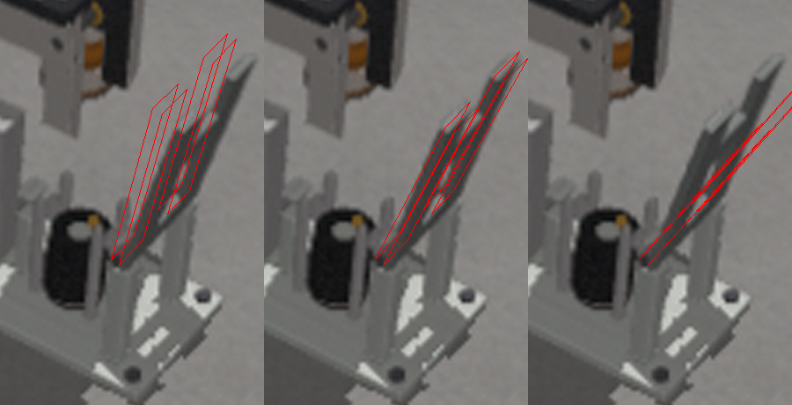

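Cover angle is about 1.86 rad. I close the fingers, go over and behind the cover (+x side), and push it shut on the -y prong.

```bash
python3 - <<'E'
from cover import *
pts=[(.0,.26),(.125,.26),(.125,.185),(.061,.185),(.0275,.182),(-.0062,.165),(-.031,.136),(-.0409,.113),(-.042,.098)]
for x,z in pts:
    w=W(x,-.028,z-.031); print((x,z),np.round(w,4))
E
python3 go.py .5589 .124 .229 -.045 .6837 .1184 .229 -.045
```

```text
(0.0, 0.26) [0.5589 0.124  0.229 ]
(0.125, 0.26) [0.6838 0.1184 0.229 ]
(0.125, 0.185) [0.6838 0.1184 0.154 ]
(0.061, 0.185) [0.6199 0.1213 0.154 ]
(0.0275, 0.182) [0.5864 0.1228 0.151 ]
(-0.0062, 0.165) [0.5527 0.1243 0.134 ]
(-0.031, 0.136) [0.528  0.1254 0.105 ]
(-0.0409, 0.113) [0.5181 0.1259 0.082 ]
(-0.042, 0.098) [0.517  0.1259 0.067 ]
t 31.0 pos [0.5598 0.1527 0.1262] rpy [-3.14  -0.006 -0.046] F [-0.6  0.1  1. ] w 0.0504
 rot [-0.002 -0.006 -0.001] cm [  0.1    2.85 -10.29]
t 31.0 pos [0.5598 0.1527 0.1262] rpy [-3.14  -0.006 -0.046] F [-0.6  0.1  1. ] w 0.0504
 rot [-0.002 -0.006 -0.001] cm [ 12.59   2.83 -10.21]
```

Emit:
{"name": "drive_tool", "arguments": {"series": [[[0,-0.006,0,0.1,1,-4,20],[0,-0.006,0,0.1,2,-8,0],[0,-0.006,0,0.1,2.85,-11,0],[0,-0.006,0,0.1,2.85,-12,0],[0,-0.006,0,3,2.85,-12,0],[0,-0.006,0,7,2.85,-12,0],[0,-0.006,0,10.5,2.85,-12,0],[0,-0.006,0,12.7,2.85,-11,0],[0,-0.006,0,12.7,2.85,-11,0],[0,-0.006,0,12.7,2.85,-11,0],[0,-0.006,0,12.7,2.85,-11,0]]]}}

```text
time: 32.1
tool_pos: [0.6836, 0.1185, 0.2365]
ee_rot: [-3.14, 0.002, -0.046]
wrist_force: [-0.1, 1.0, 1.1]
width: 0.0004
```

```bash
python3 go.py .6837 .1184 .154 -.045
python3 - <<'E'
from cover import *
s=snap('scene'); t=snap('top')
cv2.imwrite('pics/c2.png',np.hstack([cv2.resize(s['img'][110:250,330:470],(400,400),interpolation=cv2.INTER_CUBIC),cv2.resize(t['img'][174:294,197:317],(400,400),interpolation=cv2.INTER_CUBIC)]))
E
```

```text
t 32.1 pos [0.6836 0.1185 0.2365] rpy [-3.14e+00  2.00e-03 -4.60e-02] F [-0.1  1.   1.1] w 0.0004
 rot [-0.002  0.002 -0.001] cm [0.02 0.03 8.25]
```

View pics/c2.png

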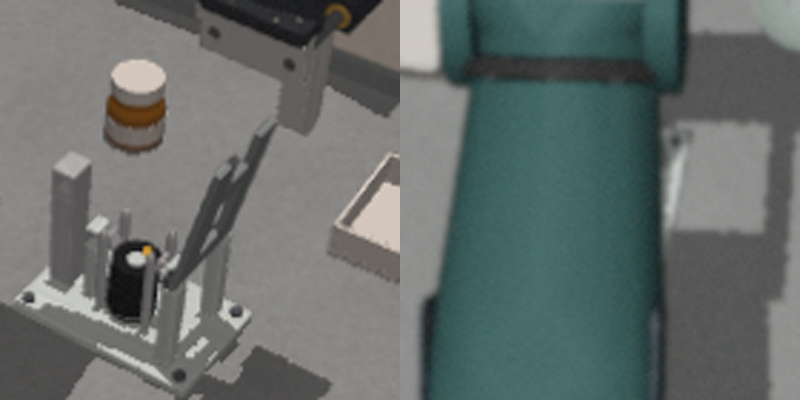

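Run:
```python
from cover import *
s=snap('scene'); 
x=cv2.resize(s['img'][180:225,355:400],(560,560),interpolation=cv2.INTER_CUBIC)
cv2.imwrite('pics/c3.png',np.clip(x.astype(float)*2,0,255).astype(np.uint8))
P=cloud(s)
m=(np.hypot(P[...,0]-.5602,P[...,1]-.152)<.017)&(P[...,2]>.05)&(P[...,2]<.085)
q=P[m]; print(len(q)); 
q=q[(q[:,2]>.056)&(q[:,2]<.072)]
A_=np.c_[q[:,:2]-[.5602,.152],np.ones(len(q))]; c=np.linalg.lstsq(A_,q[:,2],rcond=None)[0]; print(c,np.std(q[:,2]-A_@c),np.median(q[:,2]))
```

```text
111
[0.00313353 0.01502101 0.06381913] 0.001911383459437258 0.06377714555696497
```

View pics/c3.png

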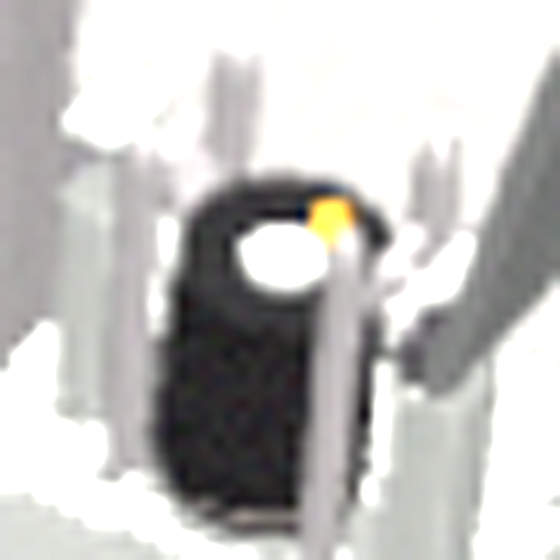

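Depth puts the top mount's face level at 63.8 mm, so it is held. Now the cover.

Emit:
{"name": "drive_tool", "arguments": {"series": [[[0,0,0,0,0,4,0],[0,0,0,0,0,8.2,0],[0,0,0,0,0,8.2,0],[0,0,0,0,0,8.2,0],[0,0,0,-2,0,8.2,0],[0,0,0,-3,0,8.2,0],[0,0,0,-4,0,8.2,0],[0,0,0,-5,0,8.2,0],[0,0,0,-6,0,8.2,0],[0,0,0,-6.4,0,8.2,0]]]}}

```text
time: 33.25
tool_pos: [0.6197, 0.1217, 0.1571]
ee_rot: [-3.139, -0.003, -0.046]
wrist_force: [0.6, 0.7, 0.8]
width: 0.0003
```

```bash
python3 go.py .5864 .1228 .151 -.045 .5527 .1243 .134 -.045 .528 .1254 .105 -.045 .5181 .1259 .082 -.045 .517 .1259 .067 -.045
python3 - <<'E'
from cover import *
s=snap('scene')
cv2.imwrite('pics/c4.png',cv2.resize(s['img'][110:250,330:470],(500,500),interpolation=cv2.INTER_CUBIC))
E
```

```text
t 33.25 pos [0.6197 0.1217 0.1571] rpy [-3.139e+00 -3.000e-03 -4.600e-02] F [0.6 0.7 0.8] w 0.0003
 rot [-0.003 -0.003 -0.001] cm [-3.33  0.05  0.6 ]
t 33.25 pos [0.6197 0.1217 0.1571] rpy [-3.139e+00 -3.000e-03 -4.600e-02] F [0.6 0.7 0.8] w 0.0003
 rot [-0.003 -0.003 -0.001] cm [-6.71  0.06  2.29]
t 33.25 pos [0.6197 0.1217 0.1571] rpy [-3.139e+00 -3.000e-03 -4.600e-02] F [0.6 0.7 0.8] w 0.0003
 rot [-0.003 -0.003 -0.001] cm [-9.19  0.07  5.18]
t 33.25 pos [0.6197 0.1217 0.1571] rpy [-3.139e+00 -3.000e-03 -4.600e-02] F [0.6 0.7 0.8] w 0.0003
 rot [-0.003 -0.003 -0.001] cm [-10.19   0.07   7.48]
t 33.25 pos [0.6197 0.1217 0.1571] rpy [-3.139e+00 -3.000e-03 -4.600e-02] F [0.6 0.7 0.8] w 0.0003
 rot [-0.003 -0.003 -0.001] cm [-10.3    0.08   8.98]
```

View pics/c4.png

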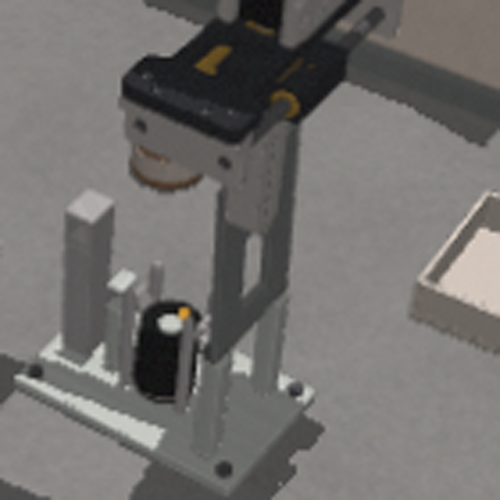

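The cover is now upright with the finger behind it. I continue along the arc.

Emit:
{"name": "drive_tool", "arguments": {"series": [[[0,0,0,-1.1,0,0.2,0],[0,0,0,-2.2,0,0.4,0],[0,0,0,-3.3,0,0.6,0],[0,0,0,-4.4,0,1.0,0],[0,0,0,-5.6,0,1.6,0],[0,0,0,-6.7,0,2.3,0],[0,0,0,-7.6,0,3.2,0],[0,0,0,-8.4,0,4.2,0],[0,0,0,-9.2,0,5.2,0],[0,0,0,-9.7,0,6.4,0],[0,0,0,-10.2,0,7.5,0],[0,0,0,-10.3,0,8.2,0],[0,0,0,-10.3,0,8.2,0]]]}}

```text
time: 34.6
tool_pos: [0.5154, 0.1265, 0.073]
ee_rot: [-3.14, 0.001, -0.046]
wrist_force: [-0.1, 1.2, 0.1]
width: 0.0003
```

```bash
python3 go.py .517 .1259 .067 -.045
python3 - <<'E'
from cover import *
s=snap('scene')
cv2.imwrite('pics/c5.png',cv2.resize(s['img'][110:250,330:470],(500,500),interpolation=cv2.INTER_CUBIC))
E
```

```text
t 34.6 pos [0.5154 0.1265 0.073 ] rpy [-3.14e+00  1.00e-03 -4.60e-02] F [-0.1  1.2  0.1] w 0.0003
 rot [-0.002  0.001 -0.001] cm [0.16 0.06 0.6 ]
```

View pics/c5.png

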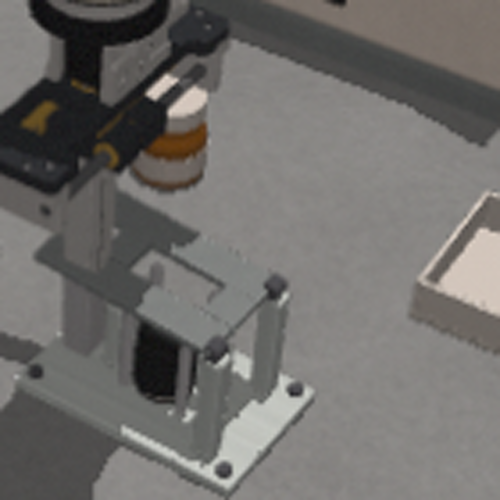

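Nearly shut. I press down until contact.

Emit:
{"name": "drive_tool", "arguments": {"series": [[[0,0,0,0.1,0,0.3,0],[0,0,0,0.1,0,0.6,0],[0,0,0,0.1,0,0.8,0],[0,0,0,0.1,0,0.9,0],[0,0,0,0.1,0,0.9,0]]]}}

```text
time: 35.15
tool_pos: [0.5171, 0.1265, 0.0648]
ee_rot: [-3.14, 0.0, -0.046]
wrist_force: [-0.5, 0.8, 0.3]
width: 0.0005
```

```bash
python3 go.py .517 .1259 .067 -.045
```

```text
t 35.15 pos [0.5171 0.1265 0.0648] rpy [-3.14   0.    -0.046] F [-0.5  0.8  0.3] w 0.0005
 rot [-0.002  0.    -0.001] cm [-0.01  0.06 -0.22]
```

Emit:
{"name": "drive_tool", "arguments": {"series": [[[0,0,0,0,0,0.15,0],[0,0,0,0,0,0.3,0],[0,0,0,0,0,0.3,0]]]}}

```text
time: 35.45
tool_pos: [0.5174, 0.1265, 0.0629]
ee_rot: [-3.139, -0.001, -0.046]
wrist_force: [-1.7, 0.6, 5.2]
width: 0.0005
```

Emit:
{"name": "drive_tool", "arguments": {"series": [[[0,0,0,0,0,0.1,0],[0,0,0,0,0,0.2,0],[0,0,0,0,0,0.2,0]]]}}

```text
time: 35.75
tool_pos: [0.5175, 0.1266, 0.0628]
ee_rot: [-3.139, -0.002, -0.046]
wrist_force: [-3.2, -1.9, 9.6]
width: 0.0003
```

The cover is shut against its stop (98 mm, so the fingertip is at reported z + 35 mm). I lift off and measure the pin.

Emit:
{"name": "drive_tool", "arguments": {"series": [[[0,0,0,0,0,-2,0],[0,0,0,0,0,-6,0],[0,0,0,0,2,-9,0],[0,0,0,0,5,-10,0],[0,0,0,0,9,-10,0],[0,0,0,0,9,-10,0]]]}}

```text
time: 36.35
tool_pos: [0.5135, 0.0327, 0.1629]
ee_rot: [-3.141, -0.003, -0.051]
wrist_force: [0.4, 1.2, -0.2]
width: 0.0005
```

```bash
cat > pin.py <<'E'
from cover import *
E
python3 - <<'E'
from cover import *
s=snap('scene'); t=snap('top'); cv2.imwrite('pics/p_s.png',s['img'])
u,v=430,286
cv2.imwrite('pics/p1.png',np.hstack([cv2.resize(s['img'][300:390,180:270],(400,400),interpolation=cv2.INTER_CUBIC),cv2.resize(t['img'][241:331,385:475],(400,400),interpolation=cv2.INTER_CUBIC)]))
cv2.imwrite('pics/p2.png',cv2.resize(s['img'][110:250,320:460],(500,500),interpolation=cv2.INTER_CUBIC))
E
```

```text
(no output)
```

View pics/p1.png

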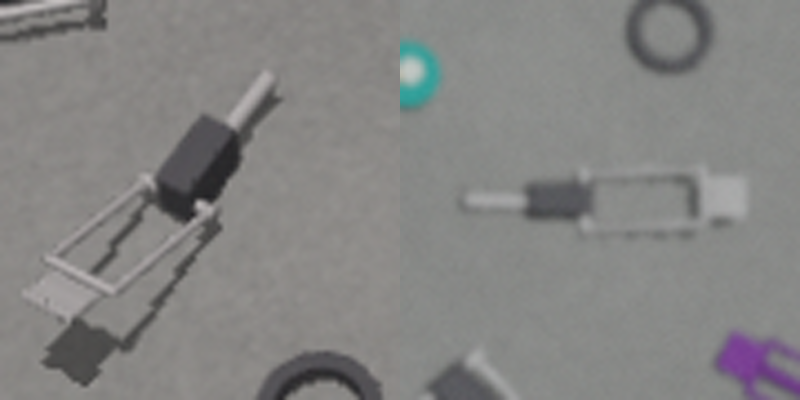

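View pics/p2.png

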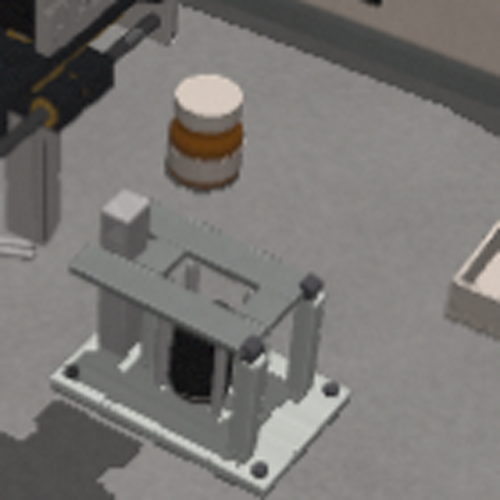

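Run:
```python
from cover import *
s=snap('scene'); t=snap('top')
k=4.444
tip=(385+62/k,241+200/k); h0=(385+126/k,241+200/k); h1=(385+591/k-400/k,241+201/k); 
print('top tip',onplane(t,[tip],.012),'head',onplane(t,[h0,h1],.026))
tip2=(180+270/k,300+73/k); print('scene tip',onplane(s,[tip2],.012))
hc=(180+208/k,300+150/k); 
p0=[*onplane(t,[((h0[0]+h1[0])/2,(h0[1]+h1[1])/2)],.026)[0][:2],-.03]; print(p0)
for ss in([t],[s],[t,s]): print(rectfit(ss,p0,(-.009,.009),(-.019,.019),.026,['x-','x+','y-','y+'],-1,.003))
for n,im in(('t',t),('s',s)):
  for tt in(0,):
    pass
```

```text
top tip [[ 0.47920006 -0.22933975  0.012     ]] head [[ 0.48159188 -0.26446868  0.026     ]
 [ 0.48565703 -0.30208105  0.026     ]]
scene tip [[ 0.48203303 -0.22801943  0.012     ]]
[np.float64(0.4836246308057713), np.float64(-0.2832715533926755), -0.03]
(array([ 0.4842, -0.2825,  0.1582]), np.float64(151.26019287109375))
(array([ 0.499 , -0.294 , -0.1199]), np.float64(200.298095703125))
(array([ 0.485 , -0.2839, -0.0128]), np.float64(194.86456298828125))
```

```bash
cat > pin.py <<'E'
from cover import *
def box(c,phi,ext,z0,z1):
    x0,x1,y0,y1=ext; r=np.array([[np.cos(phi),-np.sin(phi)],[np.sin(phi),np.cos(phi)]])
    return np.array([[*(r@[x,y]+c),z] for z in(z0,z1) for x,y in((x0,y0),(x1,y0),(x1,y1),(x0,y1))])
def drawpin(s,ov,p,col,k=1,off=(0,0)):
    c=np.array(p[:2]); 
    for ext,z0,z1 in(((-.009,.009,-.05,-.012),0,.026),((-.0045,.0045,-.012,.026),.0075,.0165)):
        q=box(c,p[2],ext,z0,z1); u=np.round((proj(s,q)-off)*k).astype(int)
        cv2.polylines(ov,[u[:4]],True,col,1); cv2.polylines(ov,[u[4:]],True,col,1)
        for i in range(4): cv2.line(ov,tuple(u[i]),tuple(u[i+4]),col,1)
def headfit(s,c0,phi0,thr):
    "fit head silhouette IoU (head centre c,phi)"
    g=gray(s); u0,v0=np.round(proj(s,[[*c0,.013]])[0]).astype(int)
    K=8; h=24; crop=cv2.resize(g[v0-h:v0+h,u0-h:u0+h],None,fx=K,fy=K,interpolation=cv2.INTER_CUBIC)
    m=(crop<thr).astype(np.uint8); n,l,st,ce=cv2.connectedComponentsWithStats(m)
    cen=np.array([h*K,h*K]); k=l[h*K,h*K] or 1+np.argmax(st[1:,4]); m=(l==k).astype(np.uint8)
    def f(p):
        q=(proj(s,box(p[:2],p[2],(-.009,.009,-.019,.019),0,.026))-[u0-h,v0-h]+.5)*K-.5
        hu=cv2.convexHull(q.astype(np.float32)); M=np.zeros_like(m); cv2.fillConvexPoly(M,np.round(hu).astype(int),1)
        return -(M&m).sum()/(M|m).sum()
    r=minimize(f,[*c0,phi0],method='Nelder-Mead',options=dict(initial_simplex=np.array([*c0,phi0])+np.array([[0,0,0],[.006,0,0],[0,.006,0],[0,0,.1]])))
    return r.x.round(4),r.fun
E
python3 - <<'E'
from pin import *
s=snap('scene'); t=snap('top')
for im in(s,t):
    for thr in(70,80,90,100): print(headfit(im,[.4838,-.2833],.05,thr))
out=[]
for im,(u0,v0) in((s,(180,300)),(t,(385,241))):
    ov=cv2.resize(im['img'][v0:v0+90,u0:u0+90],(400,400),interpolation=cv2.INTER_CUBIC)
    c=np.array([.4838,-.2833])+.031*np.array([-np.sin(.05),np.cos(.05)])
    drawpin(im,ov,[*c,.05],(0,0,255),400/90,(u0,v0)); out.append(ov)
cv2.imwrite('pics/p3.png',np.hstack(out))
E
```

```text
(array([ 0.4705, -0.27  ,  0.1056]), np.float64(0.0))
(array([ 0.4638, -0.2633,  0.0833]), np.float64(0.0))
(array([ 0.4438, -0.2613,  0.3167]), np.float64(0.0))
(array([ 0.4438, -0.2613,  0.3167]), np.float64(0.0))pin.py:20: RuntimeWarning: overflow encountered in scalar negative
  return -(M&m).sum()/(M|m).sum()
Traceback (most recent call last):
  File "pin.py", line 16, in headfit
    cen=np.array([h*K,h*K]); k=l[h*K,h*K] or 1+np.argmax(st[1:,4]); m=(l==k).astype(np.uint8)
                                               ~~~~~~~~~^^^^^^^^^^
ValueError: attempt to get argmax of an empty sequence
```

```bash
sed -i 's/return -(M&m).sum()\/(M|m).sum()/return -float((M\&m).sum())\/float((M|m).sum())/; s/    cen=np.*$/    k=l[h*K,h*K]; m=(l==k).astype(np.uint8)/' pin.py
python3 - <<'E'
from pin import *
s=snap('scene'); t=snap('top')
for im in(s,t):
    g=gray(im); u,v=np.round(proj(im,[[.4838,-.2833,.013]])[0]).astype(int); print(u,v,g[v-3:v+4:3,u-12:u+13:4])
    for thr in(75,85,95,105): print(thr,headfit(im,[.4838,-.2833],.05,thr))
out=[]
for im,(u0,v0) in((s,(180,300)),(t,(385,241))):
    ov=cv2.resize(im['img'][v0:v0+90,u0:u0+90],(400,400),interpolation=cv2.INTER_CUBIC)
    c=np.array([.4838,-.2833])+.031*np.array([-np.sin(.05),np.cos(.05)])
    drawpin(im,ov,[*c,.05],(0,0,255),400/90,(u0,v0)); out.append(ov)
cv2.imwrite('pics/p3.png',np.hstack(out))
E
```

```text
223 336 [[137. 137. 107.  83.  83.  41. 138.]
 [140. 140.  83.  83.  65.  39. 136.]
 [154.  96.  82.  83.  40.  54. 138.]]
75 (array([ 0.4668, -0.2658, -0.1284]), np.float64(-0.1543960023704831))
85 (array([ 0.4881, -0.2845,  0.0852]), np.float64(-0.7413309982486865))
95 (array([ 0.4877, -0.2848,  0.0648]), np.float64(-0.7251053008026702))
105 (array([ 0.488 , -0.2849,  0.0636]), np.float64(-0.7209072603624482))
420 287 [[146. 127.  87.  90.  89. 113. 138.]
 [144. 132.  84.  87.  85. 113. 141.]
 [137. 129. 104. 108. 105. 139. 140.]]
75 (array([ 0.5316, -0.3075, -0.2835]), np.float64(-0.06271992391821207))
85 (array([ 0.5316, -0.3075, -0.2835]), np.float64(-0.06333038390572807))
95 (array([ 0.4864, -0.2838,  0.1403]), np.float64(-0.6817010309278351))
105 (array([ 0.4864, -0.2843,  0.1528]), np.float64(-0.8172553561088592))
```

View pics/p3.png

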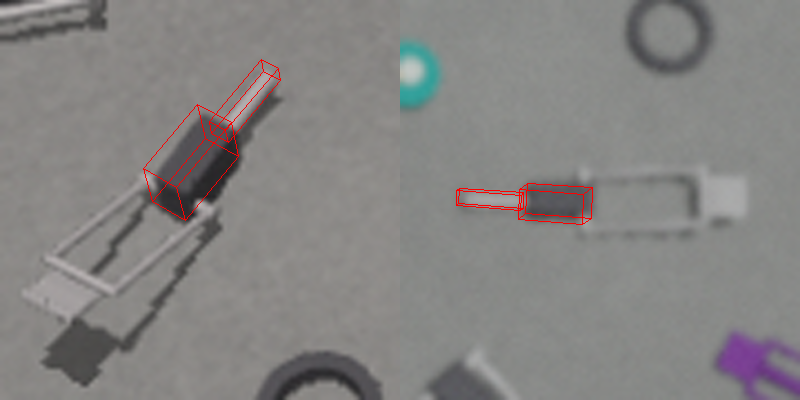

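Run:
```python
from pin import *
s=snap('scene'); t=snap('top')
out=[]
hc=np.array([.4864,-.2838]); ph=.1
for im,(u0,v0) in((s,(190,305)),(t,(390,256))):
    ov=cv2.resize(im['img'][v0:v0+60,u0:u0+60],(400,400),interpolation=cv2.INTER_CUBIC)
    c=hc+.031*np.array([-np.sin(ph),np.cos(ph)])
    drawpin(im,ov,[*c,ph],(0,0,255),400/60,np.array((u0,v0))-.5); out.append(ov)
cv2.imwrite('pics/p4.png',np.hstack(out))
```

```text
(no output)
```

View pics/p4.png

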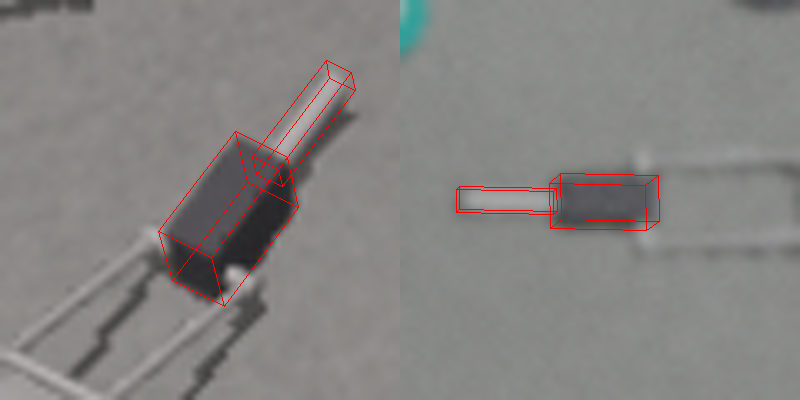

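```bash
python3 go.py .4862 -.2825 .08 1.67
```

```text
t 36.85 pos [0.5131 0.0372 0.1624] rpy [-3.139e+00 -2.000e-03 -4.400e-02] F [ 0.5  0.1 -0.2] w 0.0005
 rot [-0.    -0.003 -1.714] cm [-1.29 32.07  8.17]
```

Emit:
{"name": "drive_tool", "arguments": {"series": [[[0,0,-0.15,-0.1,3,0,45],[0,0,-0.3,-0.2,6.5,0,45],[0,0,-0.44,-0.4,10,0,45],[0,0,-0.58,-0.5,14,0,45],[0,0,-0.72,-0.7,18,1,45],[0,0,-0.86,-0.9,22,2,45],[0,0,-1.0,-1,26,4,45],[0,0,-1.14,-1.2,29,6,45],[0,0,-1.28,-1.29,32,8,45],[0,0,-1.42,-1.29,32.07,8.2,45],[0,0,-1.56,-1.29,32.07,8.2,45],[0,0,-1.7,-1.29,32.07,8.2,45],[0,0,-1.714,-1.29,32.07,8.2,45],[0,0,-1.714,-1.29,32.07,8.2,45],[0,0,-1.714,-1.29,32.07,8.2,45]]]}}

```text
time: 38.35
tool_pos: [0.4863, -0.2823, 0.0797]
ee_rot: [3.14, -0.002, 1.668]
wrist_force: [0.7, 0.2, -0.9]
width: 0.0424
```

```bash
python3 go.py .4862 -.2825 .02 1.67
python3 - <<'E'
from pin import *
s=snap('scene')
cv2.imwrite('pics/p5.png',cv2.resize(s['img'][240:400,140:300],(560,560),interpolation=cv2.INTER_CUBIC))
E
```

```text
t 38.35 pos [ 0.4863 -0.2823  0.0797] rpy [ 3.140e+00 -2.000e-03  1.668e+00] F [ 0.7  0.2 -0.9] w 0.0424
 rot [ 0.002 -0.002 -0.002] cm [-0.03 -0.03  5.97]
```

View pics/p5.png

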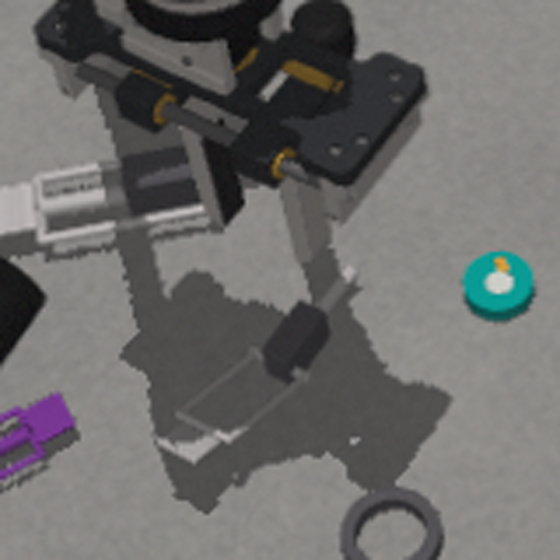

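Emit:
{"name": "drive_tool", "arguments": {"series": [[[0,0,0,0,0,3,45],[0,0,0,0,0,6,45],[0,0,0,0,0,7,45],[0,0,0,0,0,7,45]]]}}

```text
time: 38.8
tool_pos: [0.4851, -0.2811, 0.0078]
ee_rot: [-3.14, -0.005, 1.668]
wrist_force: [0.5, 0.5, -0.5]
width: 0.0425
```

```bash
python3 go.py .4862 -.2825 -.029 1.67
python3 - <<'E'
from pin import *
s=snap('scene')
cv2.imwrite('pics/p6.png',cv2.resize(s['img'][280:380,160:260],(600,600),interpolation=cv2.INTER_CUBIC))
E
```

```text
t 38.8 pos [ 0.4851 -0.2811  0.0078] rpy [-3.14  -0.005  1.668] F [ 0.5  0.5 -0.5] w 0.0425
 rot [-0.001 -0.005 -0.002] cm [-0.17  0.1   3.68]
```

View pics/p6.png

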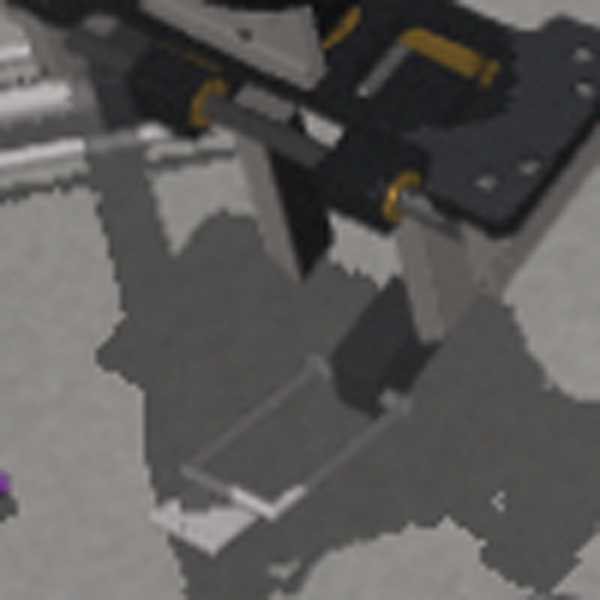

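The head lies between the fingers. Descend the rest and grip.

Emit:
{"name": "drive_tool", "arguments": {"series": [[[0,-0.004,0,-0.17,0.1,1.5,45],[0,-0.004,0,-0.17,0.1,3,45],[0,-0.004,0,-0.17,0.1,3.6,45],[0,-0.004,0,-0.17,0.1,3.6,45],[0,-0.004,0,-0.17,0.1,3.6,20],[0,-0.004,0,-0.17,0.1,3.6,5],[0,-0.004,0,-0.17,0.1,3.6,5],[0,-0.004,0,-0.17,0.1,3.6,5],[0,-0.004,0,-0.17,0.1,3.6,5]]]}}

```text
time: 39.75
tool_pos: [0.4878, -0.2838, -0.0257]
ee_rot: [3.14, 0.002, 1.668]
wrist_force: [-0.1, 0.1, 2.8]
width: 0.0178
```

```bash
python3 go.py .4862 -.2825 -.029 1.67
```

```text
t 39.75 pos [ 0.4878 -0.2838 -0.0257] rpy [3.140e+00 2.000e-03 1.668e+00] F [-0.1  0.1  2.8] w 0.0178
 rot [ 0.002  0.002 -0.002] cm [ 0.14 -0.14  0.33]
```

Emit:
{"name": "drive_tool", "arguments": {"series": [[[0,0,0,0,0,-3,5],[0,0,0,0,0,-7,5],[0,0,0,0,0,-12,5],[0,0,0,0,0,-15,5],[0,0,0,0,0,-15,5],[0,0,0,0,0,-15,5]]]}}

```text
time: 40.35
tool_pos: [0.4874, -0.2834, 0.124]
ee_rot: [3.139, 0.002, 1.668]
wrist_force: [-0.0, 0.0, -2.0]
width: 0.0177
```

```bash
python3 go.py .4862 -.2825 -.029 1.67
python3 - <<'E'
from pin import *
s=snap('scene'); t=snap('top'); cv2.imwrite('pics/q_s.png',s['img']); cv2.imwrite('pics/q_t.png',t['img'])
ov=cv2.resize(s['img'],None,fx=4,fy=4,interpolation=cv2.INTER_CUBIC); draw(s,ov,0,(0,0,255)); cv2.imwrite('pics/q1.png',ov[480:1000,1280:1860])
P=cloud(s); 
for y in(-.027,.027):
    for d in(.03,.06,.09,.115):
        u=np.round(proj(s,[cov(0,d,y,.003)])[0]).astype(int); print(y,d,np.nanmedian(P[u[1]-1:u[1]+2,u[0]-1:u[0]+2,2]).round(4))
u=np.round(proj(s,[W(-.062,0,.1245)])[0]).astype(int); print('post',np.nanmedian(P[u[1]-1:u[1]+2,u[0]-1:u[0]+2,2]))
E
```

```text
t 40.35 pos [ 0.4874 -0.2834  0.124 ] rpy [3.139e+00 2.000e-03 1.668e+00] F [-0.  0. -2.] w 0.0177
 rot [ 0.002  0.002 -0.002] cm [ 0.13 -0.14 15.3 ]
-0.027 0.03 0.0989
-0.027 0.06 0.0981
-0.027 0.09 0.0974
-0.027 0.115 0.0974
0.027 0.03 0.0979
0.027 0.06 0.0978
0.027 0.09 0.0971
0.027 0.115 0.1174
post 0.12543060941205011
```

View pics/q1.png

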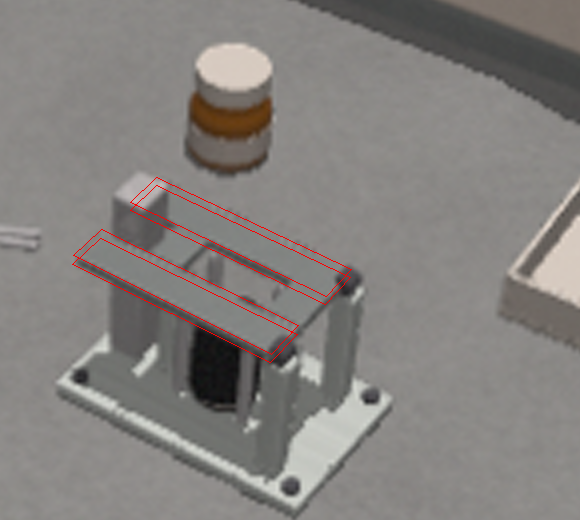

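View pics/q_s.png

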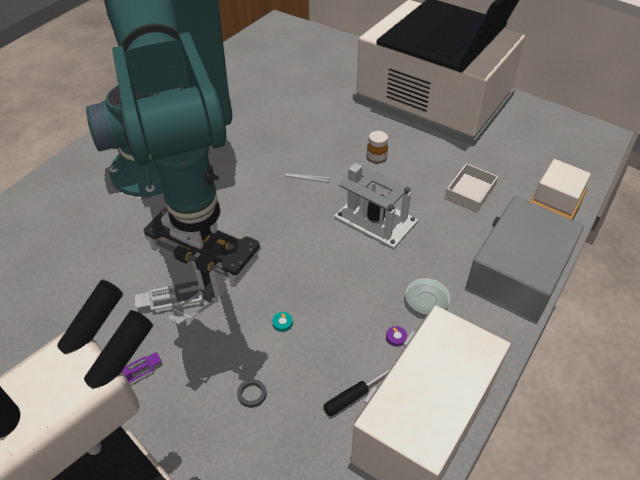

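Run:
```python
from pin import *
from go import delta
for yy,z in((-.079,.12),(-.079,.08)):
    w=W(-.062,yy,z); print(np.round(w,4)); delta(*w,1.526)
```

```text
[0.4947 0.0759 0.12  ]
t 40.45 pos [ 0.4861 -0.2825  0.1214] rpy [-3.140e+00 -1.000e-03  1.668e+00] F [ 0.7  0.1 -2.4] w 0.0178
 rot [-0.002 -0.001  0.142] cm [35.58  4.34  0.17]
[0.4947 0.0759 0.08  ]
t 40.45 pos [ 0.4861 -0.2825  0.1214] rpy [-3.140e+00 -1.000e-03  1.668e+00] F [ 0.7  0.1 -2.4] w 0.0178
 rot [-0.002 -0.001  0.142] cm [35.58  4.35  4.17]
```

Emit:
{"name": "drive_tool", "arguments": {"series": [[[0,0,0.02,4,0.5,0,5],[0,0,0.04,8,1,0,5],[0,0,0.06,12.5,1.5,0,5],[0,0,0.08,17,2,0,5],[0,0,0.1,21.5,2.6,0,5],[0,0,0.12,26,3.2,0,5],[0,0,0.142,30.5,3.8,0,5],[0,0,0.142,34,4.2,0,5],[0,0,0.142,35.6,4.35,0.2,5],[0,0,0.142,35.6,4.35,3,5],[0,0,0.142,35.6,4.35,3.5,5],[0,0,0.142,35.6,4.35,3.5,5],[0,0,0.142,35.6,4.35,3.5,5],[0,0,0.142,35.6,4.35,3.5,5]]]}}

```text
time: 41.85
tool_pos: [0.4953, 0.0756, 0.0875]
ee_rot: [-3.141, -0.001, 1.525]
wrist_force: [0.5, 0.4, -1.7]
width: 0.018
```

```bash
python3 go.py .4947 .0759 .08 1.526
python3 - <<'E'
from pin import *
s=snap('scene'); cv2.imwrite('pics/q2s.png',s['img'])
cv2.imwrite('pics/q2.png',cv2.resize(s['img'][110:230,280:420],None,fx=5,fy=5,interpolation=cv2.INTER_CUBIC))
E
```

```text
t 41.85 pos [0.4953 0.0756 0.0875] rpy [-3.141e+00 -1.000e-03  1.525e+00] F [ 0.5  0.4 -1.7] w 0.018
 rot [-0.001 -0.001 -0.001] cm [ 0.03 -0.06  0.75]
```

View pics/q2.png

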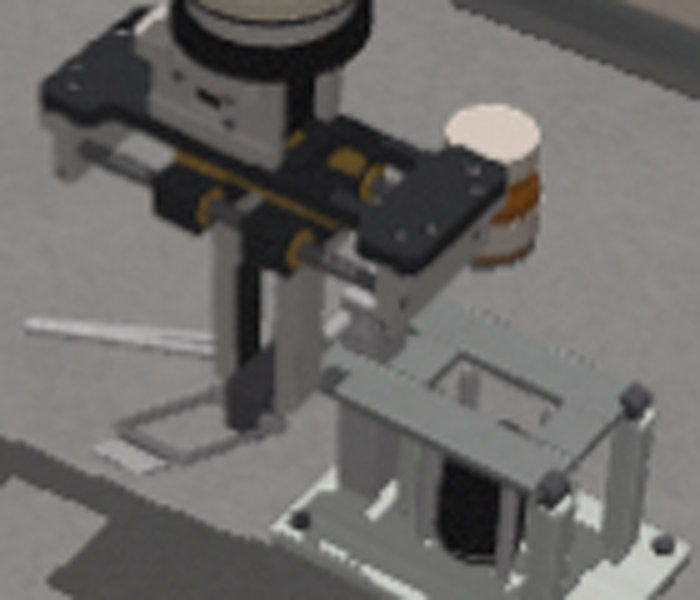

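```bash
cat >> pin.py <<'E'
def pinpts(c,phi,f):
    return box(np.array(c),phi,(-.009,.009,-.05,-.012),f,f+.026), box(np.array(c),phi,(-.0045,.0045,-.012,.026),f+.0075,f+.0165)
def drawpin2(s,ov,c,phi,f,col,k,off):
    for q in pinpts(c,phi,f):
        u=np.round((proj(s,q)-off)*k).astype(int)
        cv2.polylines(ov,[u[:4]],True,col,1); cv2.polylines(ov,[u[4:]],True,col,1)
        for i in range(4): cv2.line(ov,tuple(u[i]),tuple(u[i+4]),col,1)
E
python3 - <<'E'
from pin import *
s=snap('scene'); o=robot.get_obs(); ph=-.045
hc=o['tool_pos'][:2]; mid=hc+.031*np.array([-np.sin(ph),np.cos(ph)])
out=[]
for f in(.108,.114,.120):
    ov=cv2.resize(s['img'][150:210,310:370],(400,400),interpolation=cv2.INTER_CUBIC)
    drawpin2(s,ov,mid,ph,f,(0,0,255),400/60,np.array((310,150))-.5); out.append(ov[:, :266])
cv2.imwrite('pics/q3.png',np.hstack(out))
P=cloud(s)
print([np.round(P[v,u],3) for u,v in((280+394//5,110+355//5),(280+395//5,110+330//5),(280+460//5,110+260//5),(280+385//5,110+280//5))])
E
```

```text
[array([0.51 , 0.153, 0.092]), array([0.507, 0.16 , 0.1  ]), array([0.577, 0.086, 0.225]), array([0.573, 0.037, 0.248])]
```

View pics/q3.png

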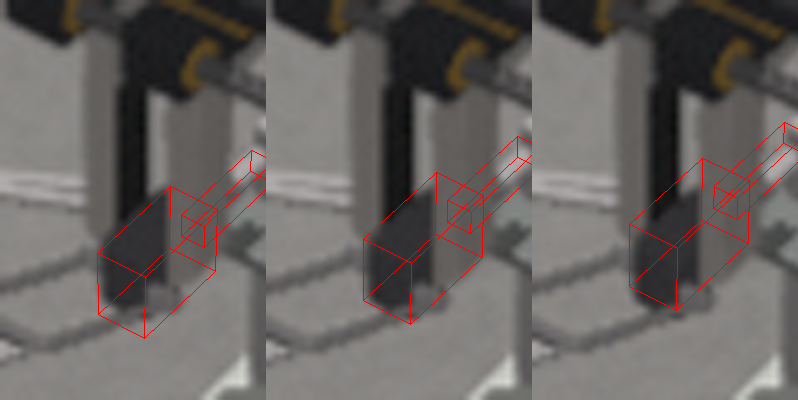

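Run:
```python
from pin import *
s=snap('scene'); o=robot.get_obs(); ph=-.045
hc=o['tool_pos'][:2]; mid=hc+.031*np.array([-np.sin(ph),np.cos(ph)])
out=[]
for f in(None,.113,.117):
    ov=cv2.resize(s['img'][150:200,322:362],None,fx=12,fy=12,interpolation=cv2.INTER_CUBIC)[:600,:480]
    if f: drawpin2(s,ov,mid,ph,f,(0,0,255),12,np.array((322,150))-.5)
    out.append(ov)
im=np.hstack(out); cv2.imwrite('pics/q4.png',cv2.resize(im,None,fx=.55,fy=.55))
```

```text
(no output)
```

View pics/q4.png

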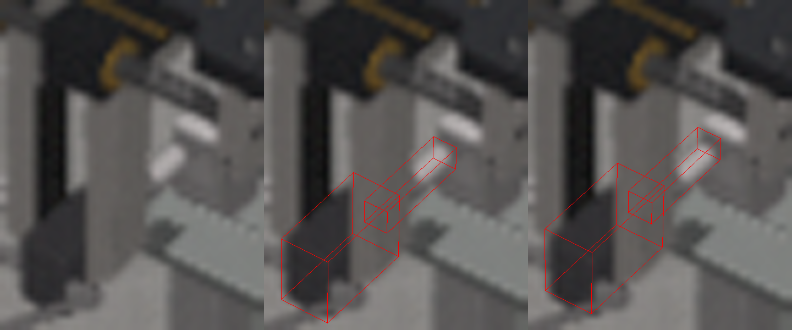

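Run:
```python
from pin import *
from go import delta
for yy in(-.075,-.062,-.031):
    delta(*W(-.062,yy,.0738),1.526)
```

```text
t 42.0 pos [0.4953 0.0758 0.0877] rpy [-3.141e+00 -1.000e-03  1.525e+00] F [ 0.1  0.5 -1.9] w 0.018
 rot [-0.    -0.001 -0.001] cm [ 0.41 -0.06  1.39]
t 42.0 pos [0.4953 0.0758 0.0877] rpy [-3.141e+00 -1.000e-03  1.525e+00] F [ 0.1  0.5 -1.9] w 0.018
 rot [-0.    -0.001 -0.001] cm [ 1.71 -0.06  1.39]
t 42.0 pos [0.4953 0.0758 0.0877] rpy [-3.141e+00 -1.000e-03  1.525e+00] F [ 0.1  0.5 -1.9] w 0.018
 rot [-0.    -0.001 -0.001] cm [ 4.81 -0.06  1.39]
```

Emit:
{"name": "drive_tool", "arguments": {"series": [[[0,0,0,0,-0.05,0.7,5],[0,0,0,0,-0.05,1.4,5],[0,0,0,0.2,-0.05,1.4,5],[0,0,0,0.2,-0.05,1.4,5],[0,0,0,0.2,-0.05,1.4,5]]]}}

```text
time: 42.5
tool_pos: [0.4949, 0.0779, 0.0737]
ee_rot: [-3.141, -0.001, 1.526]
wrist_force: [-0.1, 0.5, -0.9]
width: 0.018
```

Run:
```python
from pin import *
from go import delta
for yy in(-.075,-.062,-.031):
    delta(*W(-.062,yy,.0738),1.526)
s=snap('scene'); o=robot.get_obs(); ph=-.045
hc=o['tool_pos'][:2]; mid=hc+.031*np.array([-np.sin(ph),np.cos(ph)])
out=[]
for f in(None,.0995):
    ov=cv2.resize(s['img'][145:205,322:377],None,fx=7,fy=7,interpolation=cv2.INTER_CUBIC)
    if f:
        drawpin2(s,ov,mid,ph,f,(0,0,255),7,np.array((322,145))-.5)
        q=(proj(s,[W(-.062+a*.0065,-.012,.1115+b*.0065) for a,b in((-1,-1),(1,-1),(1,1),(-1,1))])-[321.5,144.5])*7
        cv2.polylines(ov,[np.round(q).astype(int)],True,(0,255,0),1)
    out.append(ov)
cv2.imwrite('pics/q5.png',np.hstack(out))
```

```text
t 42.5 pos [0.4949 0.0779 0.0737] rpy [-3.141e+00 -1.000e-03  1.526e+00] F [-0.1  0.5 -0.9] w 0.018
 rot [-0.    -0.001 -0.   ] cm [ 0.19 -0.01 -0.01]
t 42.5 pos [0.4949 0.0779 0.0737] rpy [-3.141e+00 -1.000e-03  1.526e+00] F [-0.1  0.5 -0.9] w 0.018
 rot [-0.    -0.001 -0.   ] cm [ 1.49 -0.01 -0.01]
t 42.5 pos [0.4949 0.0779 0.0737] rpy [-3.141e+00 -1.000e-03  1.526e+00] F [-0.1  0.5 -0.9] w 0.018
 rot [-0.    -0.001 -0.   ] cm [ 4.59 -0.01 -0.01]
```

View pics/q5.png

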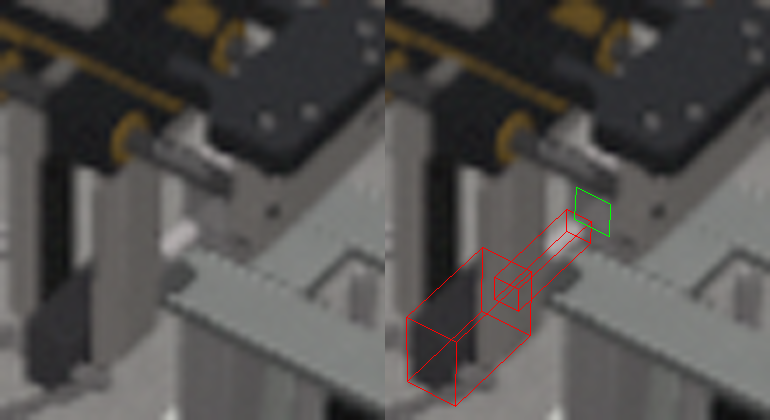

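Emit:
{"name": "drive_tool", "arguments": {"series": [[[0,0,0,0.3,0,0,5],[0,0,0,0.6,0,0,5],[0,0,0,0.9,0,0,5],[0,0,0,1.2,0,0,5]]]}}

```text
time: 42.95
tool_pos: [0.4956, 0.0903, 0.0739]
ee_rot: [3.141, -0.001, 1.526]
wrist_force: [0.3, 0.8, -1.7]
width: 0.0176
```

Emit:
{"name": "drive_tool", "arguments": {"series": [[[0,0,0,0.3,0,0,5],[0,0,0,0.6,0,0,5],[0,0,0,0.9,0,0,5],[0,0,0,1.0,0,0,5]]]}}

```text
time: 43.35
tool_pos: [0.4961, 0.1006, 0.0739]
ee_rot: [3.141, -0.001, 1.526]
wrist_force: [0.2, 0.0, -1.2]
width: 0.0173
```

Run:
```python
from pin import *
from go import delta
for yy in(-.031,):
    delta(*W(-.062,yy,.0738),1.526)
s=snap('scene')
cv2.imwrite('pics/q6.png',cv2.resize(s['img'][120:220,310:410],(600,600),interpolation=cv2.INTER_CUBIC))
```

```text
t 43.35 pos [0.4961 0.1006 0.0739] rpy [ 3.141e+00 -1.000e-03  1.526e+00] F [ 0.2  0.  -1.2] w 0.0173
 rot [ 0.    -0.001  0.   ] cm [ 2.32 -0.03  0.01]
```

View pics/q6.png

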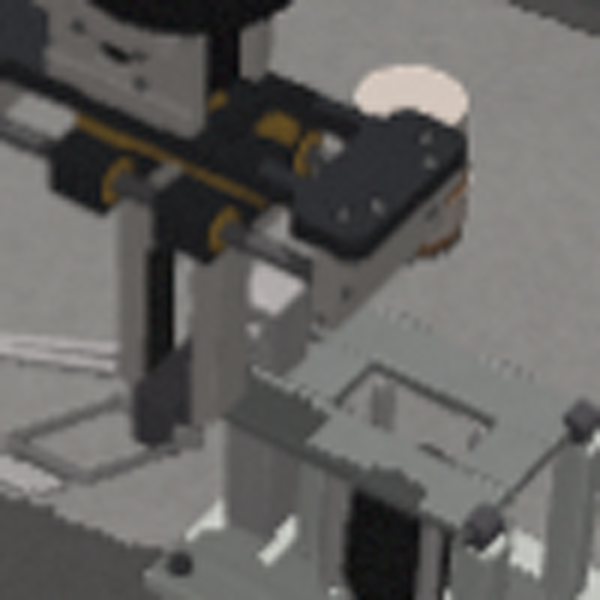

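No resistance: the tip is inside the hole. Push on.

Emit:
{"name": "drive_tool", "arguments": {"series": [[[0,0,0,0.4,0,0,5],[0,0,0,0.8,0,0,5],[0,0,0,1.2,0,0,5],[0,0,0,1.6,0,0,5],[0,0,0,1.7,0,0,5]]]}}

```text
time: 43.9
tool_pos: [0.4968, 0.1181, 0.0739]
ee_rot: [3.142, -0.001, 1.527]
wrist_force: [0.2, 0.2, -1.6]
width: 0.0178
```

Emit:
{"name": "drive_tool", "arguments": {"series": [[[0,0,0,0.3,-0.02,0,5],[0,0,0,0.5,-0.02,0,5],[0,0,0,0.6,-0.02,0,5],[0,0,0,0.6,-0.02,0,5]]]}}

```text
time: 44.3
tool_pos: [0.4969, 0.1242, 0.0739]
ee_rot: [3.142, -0.001, 1.527]
wrist_force: [-0.6, -0.2, -2.0]
width: 0.0178
```

Run:
```python
from pin import *
from go import delta
for yy in(-.031,):
    delta(*W(-.062,yy,.0738),1.526)
s=snap('scene'); o=robot.get_obs(); ph=-.045
hc=o['tool_pos'][:2]; mid=hc+.031*np.array([-np.sin(ph),np.cos(ph)])
a=s['img'][130:200,320:390]
cv2.imwrite('pics/q7.png',cv2.resize(a,(600,600),interpolation=cv2.INTER_CUBIC))
```

```text
t 44.3 pos [0.4969 0.1242 0.0739] rpy [ 3.142e+00 -1.000e-03  1.527e+00] F [-0.6 -0.2 -2. ] w 0.0178
 rot [ 0.    -0.001  0.001] cm [-0.04  0.    0.01]
```

View pics/q7.png

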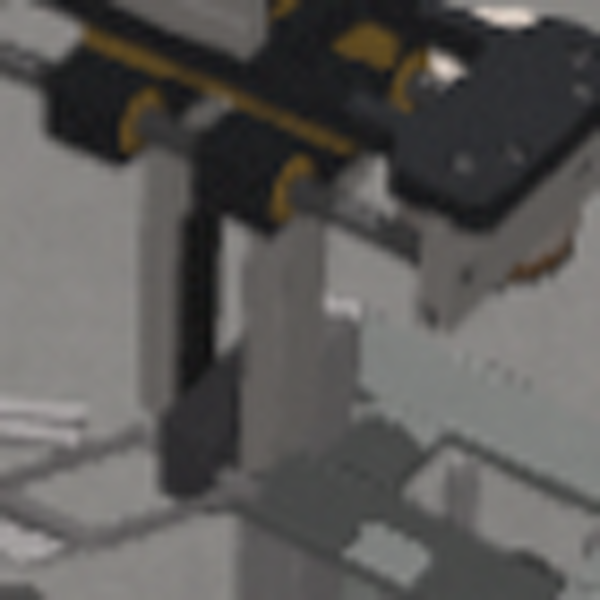

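Emit:
{"name": "drive_tool", "arguments": {"series": [[[0,0,0,0.2,0,0,5],[0,0,0,0.3,0,0,5],[0,0,0,0.3,0,0,5]]]}}

```text
time: 44.65
tool_pos: [0.4969, 0.1247, 0.074]
ee_rot: [-3.141, 0.003, 1.526]
wrist_force: [0.6, -6.5, 0.5]
width: 0.0176
```

Emit:
{"name": "drive_tool", "arguments": {"series": [[[0,0,0,0.2,0,0,5],[0,0,0,0.3,0,0,5],[0,0,0,0.3,0,0,5]]]}}

```text
time: 44.95
tool_pos: [0.4969, 0.1245, 0.0741]
ee_rot: [-3.141, 0.01, 1.525]
wrist_force: [-1.3, -9.0, 1.5]
width: 0.0179
```

Shoulder against the post. I lower onto the cover and release.

Emit:
{"name": "drive_tool", "arguments": {"series": [[[0,0,0,0,0,0.1,5],[0,0,0,0,0,0.15,5],[0,0,0,0,0,0.15,5],[0,0,0,0,0,0.15,20],[0,0,0,0,0,0.15,35],[0,0,0,0,0,0.15,45]]]}}

```text
time: 45.55
tool_pos: [0.4971, 0.1249, 0.0728]
ee_rot: [-3.141, 0.009, 1.525]
wrist_force: [0.9, 0.3, -0.1]
width: 0.0312
```

Emit:
{"name": "drive_tool", "arguments": {"series": [[[0,0,0,0,0,-1.5,45],[0,0,0,0,0,-4,45],[0,0,0,0,0,-8,45],[0,0,0,-4,0,-12,45],[0,0,0,-8,0,-13,45],[0,0,0,-12,0,-13,45],[0,0,0,-12,0,-13,45]]]}}

```text
time: 46.25
tool_pos: [0.4921, 0.0025, 0.2052]
ee_rot: [3.139, 0.011, 1.519]
wrist_force: [0.1, 0.1, -0.3]
width: 0.0422
```

Run:
```python
from pin import *
s=snap('scene'); t=snap('top'); o=robot.get_obs(); print(o['tool_pos'],o['time'])
cv2.imwrite('pics/r1.png',cv2.resize(s['img'][130:230,310:410],(600,600),interpolation=cv2.INTER_CUBIC))
cv2.imwrite('pics/r1t.png',t['img'])
```

```text
[0.49164736 0.00596999 0.2039685 ] 46.35
```

View pics/r1.png

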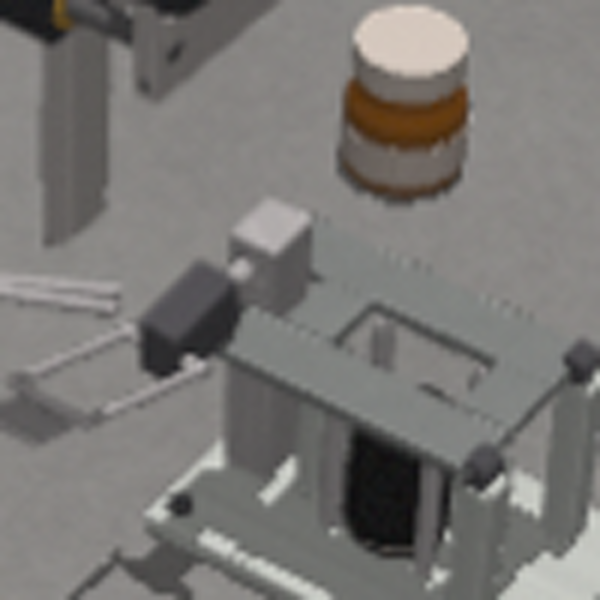

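View pics/r1t.png

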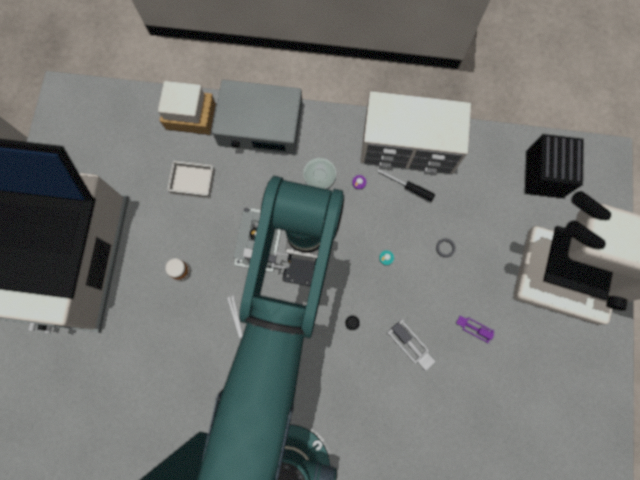

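Run:
```python
from pin import *
s=snap('scene'); ph=-.045
out=[]
for dy in(None,0,-.009):
    ov=cv2.resize(s['img'][155:200,322:367],(500,500),interpolation=cv2.INTER_CUBIC)
    if dy is not None:
        mid=np.array(W(-.062,dy,0)[:2]); drawpin2(s,ov,mid,ph,.098,(0,0,255),500/45,np.array((322,155))-.5)
    out.append(ov)
cv2.imwrite('pics/r2.png',cv2.resize(np.hstack(out),None,fx=.53,fy=.53))
```

```text
(no output)
```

View pics/r2.png

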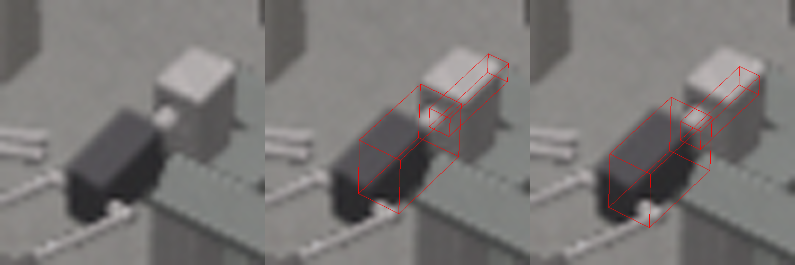

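The pin stopped about 13 mm short (head gap visible at (240,270)). I regrip the head and push it on.

Run:
```python
from pin import *
from go import delta
delta(*W(-.062,-.044,.14),1.526)
delta(*W(-.062,-.044,.0735),1.526)
```

```text
t 46.4 pos [0.4916 0.0067 0.2037] rpy [-3.141  0.008  1.525] F [0.  0.5 0.8] w 0.0423
 rot [-0.     0.008 -0.001] cm [10.47 -0.    6.29]
t 46.4 pos [0.4916 0.0067 0.2037] rpy [-3.141  0.008  1.525] F [0.  0.5 0.8] w 0.0423
 rot [-0.     0.008 -0.001] cm [10.52 -0.   12.94]
```

Emit:
{"name": "drive_tool", "arguments": {"series": [[[0,0.008,0,4,0,1,45],[0,0.008,0,8,0,3,45],[0,0.008,0,10.4,0,5,45],[0,0.008,0,10.4,0,6.5,45],[0,0.008,0,10.4,0,6.5,45],[0,0.008,0,10.4,0,6.5,45]]]}}

```text
time: 47.0
tool_pos: [0.4961, 0.1101, 0.1378]
ee_rot: [-3.141, 0.0, 1.525]
wrist_force: [-1.0, -0.1, 0.1]
width: 0.0423
```

Run:
```python
from pin import *
from go import delta
delta(*W(-.062,-.044,.0735),1.526)
s=snap('scene')
cv2.imwrite('pics/r3.png',cv2.resize(s['img'][110:210,300:400],(600,600),interpolation=cv2.INTER_CUBIC))
```

```text
t 47.0 pos [0.4961 0.1101 0.1378] rpy [-3.141  0.     1.525] F [-1.  -0.1  0.1] w 0.0423
 rot [-0.001  0.    -0.001] cm [0.08 0.02 6.43]
```

View pics/r3.png

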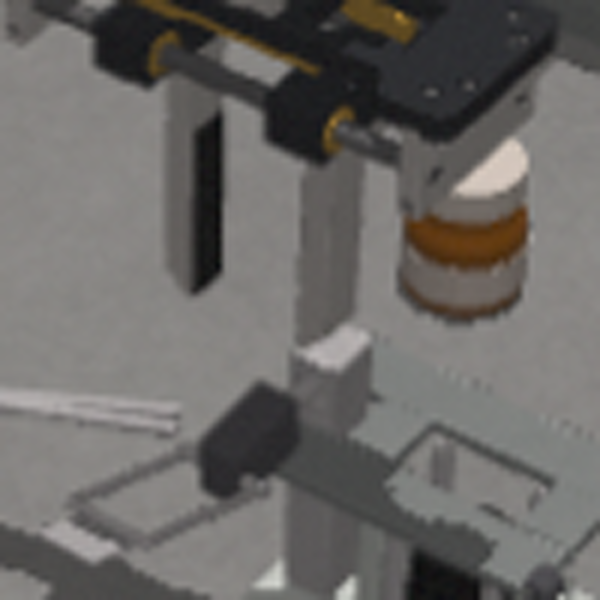

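Emit:
{"name": "drive_tool", "arguments": {"series": [[[0,0,0,0.05,0,2.5,45],[0,0,0,0.05,0,4.5,45],[0,0,0,0.05,0,6.1,45],[0,0,0,0.05,0,6.4,45],[0,0,0,0.05,0,6.4,45],[0,0,0,0.05,0,6.4,20],[0,0,0,0.05,0,6.4,5],[0,0,0,0.05,0,6.4,5],[0,0,0,0.05,0,6.4,5]]]}}

```text
time: 47.95
tool_pos: [0.4969, 0.1102, 0.0755]
ee_rot: [3.14, 0.0, 1.525]
wrist_force: [-1.0, 0.1, 2.5]
width: 0.018
```

Run:
```python
from pin import *
from go import delta
delta(*W(-.062,-.031,.0735),1.526)
s=snap('scene')
cv2.imwrite('pics/r4.png',cv2.resize(s['img'][130:200,320:390],(600,600),interpolation=cv2.INTER_CUBIC))
```

```text
t 47.95 pos [0.4969 0.1102 0.0755] rpy [3.14  0.    1.525] F [-1.   0.1  2.5] w 0.018
 rot [ 0.001  0.    -0.001] cm [ 1.36 -0.07  0.2 ]
```

View pics/r4.png

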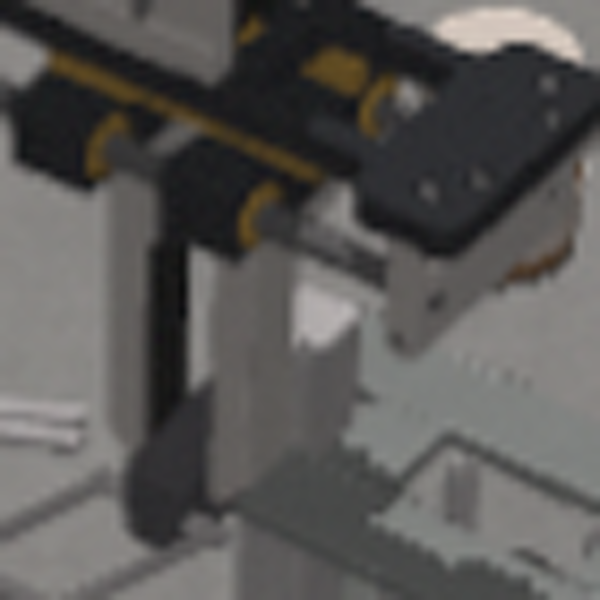

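Emit:
{"name": "drive_tool", "arguments": {"series": [[[0,0,0,0,-0.05,-0.05,5],[0,0,0,0.3,-0.05,-0.05,5],[0,0,0,0.6,-0.05,-0.05,5],[0,0,0,0.8,-0.05,-0.05,5]]]}}

```text
time: 48.4
tool_pos: [0.497, 0.118, 0.0761]
ee_rot: [3.14, 0.001, 1.525]
wrist_force: [-0.6, -2.4, 0.9]
width: 0.0177
```

Emit:
{"name": "drive_tool", "arguments": {"series": [[[0,0,0,0.2,0,0,5],[0,0,0,0.4,0,0,5],[0,0,0,0.5,0,0,5]]]}}

```text
time: 48.7
tool_pos: [0.4974, 0.123, 0.0765]
ee_rot: [3.139, 0.002, 1.525]
wrist_force: [-0.7, -2.8, 2.3]
width: 0.0174
```

Run:
```python
from pin import *
from go import delta
delta(*W(-.062,-.031,.0735),1.526)
s=snap('scene')
cv2.imwrite('pics/r5.png',cv2.resize(s['img'][130:200,320:390],(600,600),interpolation=cv2.INTER_CUBIC))
```

```text
t 48.7 pos [0.4974 0.123  0.0765] rpy [3.139e+00 2.000e-03 1.525e+00] F [-0.7 -2.8  2.3] w 0.0174
 rot [ 0.002  0.002 -0.001] cm [ 0.08 -0.06  0.3 ]
```

View pics/r5.png

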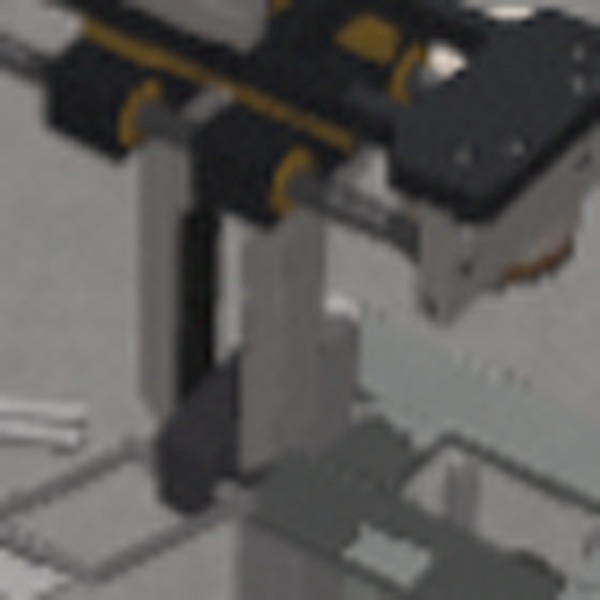

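Emit:
{"name": "drive_tool", "arguments": {"series": [[[0,0,0,0.2,0,0,5],[0,0,0,0.3,0,0,5],[0,0,0,0.3,0,0,5]]]}}

```text
time: 49.05
tool_pos: [0.4977, 0.1254, 0.0767]
ee_rot: [3.139, 0.003, 1.525]
wrist_force: [-1.2, -4.8, 4.0]
width: 0.018
```

Emit:
{"name": "drive_tool", "arguments": {"series": [[[0,0,0,0.2,0,0,5],[0,0,0,0.3,0,0,5],[0,0,0,0.3,0,0,5]]]}}

```text
time: 49.35
tool_pos: [0.4977, 0.1254, 0.0768]
ee_rot: [3.139, 0.009, 1.524]
wrist_force: [-2.1, -9.9, 3.4]
width: 0.018
```

Run:
```python
from pin import *
from go import delta
delta(*W(-.062,-.031,.0735),1.526)
s=snap('scene')
ph=-.045
out=[]
for dy in(None,0,-.009):
    ov=cv2.resize(s['img'][155:200,322:367],(500,500),interpolation=cv2.INTER_CUBIC)
    if dy is not None:
        mid=np.array(W(-.062,dy,0)[:2]); drawpin2(s,ov,mid,ph,.098,(0,0,255),500/45,np.array((322,155))-.5)
    out.append(ov)
cv2.imwrite('pics/r6.png',cv2.resize(np.hstack(out),None,fx=.53,fy=.53))
```

```text
t 49.35 pos [0.4977 0.1254 0.0768] rpy [3.139 0.009 1.524] F [-2.1 -9.9  3.4] w 0.018
 rot [ 0.002  0.009 -0.002] cm [-0.16 -0.07  0.33]
```

View pics/r6.png

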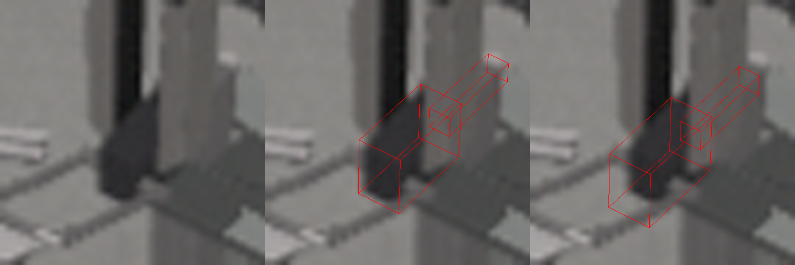

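Now it matches home. I relax, open without moving, and look before lifting.

Emit:
{"name": "drive_tool", "arguments": {"series": [[[0,0,0,0,0,0,5],[0,0,0,0,0,0,20],[0,0,0,0,0,0,35],[0,0,0,0,0,0,45],[0,0,0,0,0,0,45]]]}}

```text
time: 49.9
tool_pos: [0.4975, 0.126, 0.0765]
ee_rot: [3.14, 0.008, 1.524]
wrist_force: [0.9, -0.1, 0.1]
width: 0.0395
```

```bash
cat > vp.py <<'E'
from pin import *
import sys
s=snap('scene'); o=robot.get_obs(); print(o['time'],o['tool_pos'].round(4),o['ee_rot'].round(3),o['wrist_force'].round(1))
ph=-.045; out=[]
for dy in(None,0):
    ov=cv2.resize(s['img'][145:205,312:372],(600,600),interpolation=cv2.INTER_CUBIC)
    if dy is not None:
        mid=np.array(W(-.062,dy,0)[:2]); drawpin2(s,ov,mid,ph,.098,(0,0,255),10,np.array((312,145))-.5)
    out.append(ov)
cv2.imwrite(sys.argv[1],cv2.resize(np.hstack(out),None,fx=.66,fy=.66))
E
python3 vp.py pics/s1.png
```

```text
49.95 [0.4976 0.1259 0.0766] [3.14  0.008 1.524] [-0.3  0.   0.3]
```

View pics/s1.png

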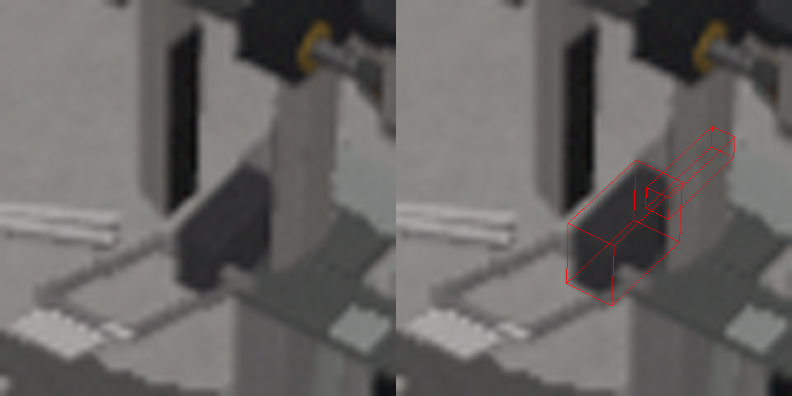

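Emit:
{"name": "drive_tool", "arguments": {"series": [[[0,0,0,0,0,-1,45],[0,0,0,0,0,-2.5,45],[0,0,0,0,0,-5,45],[0,0,0,0,0,-7,45]]]}}

```text
time: 50.35
tool_pos: [0.4977, 0.1267, 0.1485]
ee_rot: [3.138, 0.008, 1.524]
wrist_force: [0.9, 1.2, -0.0]
width: 0.0423
```

```bash
python3 vp.py pics/s2.png
```

```text
50.4 [0.4999 0.1271 0.1526] [3.131 0.006 1.524] [1.2 0.5 2.1]
```

View pics/s2.png

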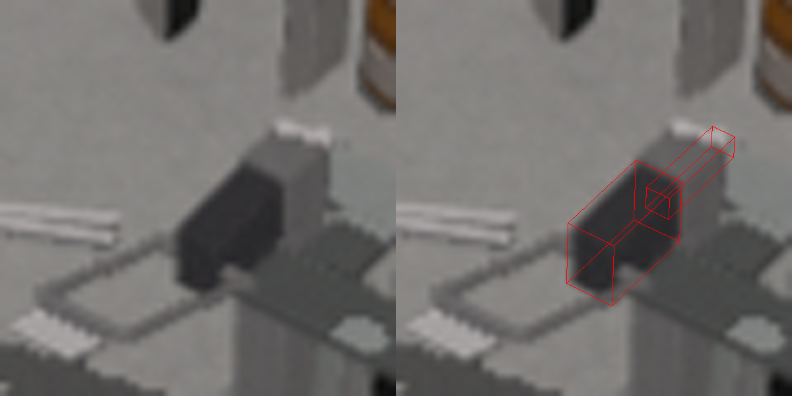

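The pin is home, with the head against the post. Next I plan the loop swing with shut fingers from behind the tab.

Run:
```python
from pin import *
from go import delta
delta(*W(-.062,-.16,.19),1.526)
delta(*W(-.062,-.16,.107),1.526)
for th in(2.7,2.5,2.3,2.1,1.9,1.7,1.5,1.3):
    print(th, 'y %.4f z %.4f'%(-.046+.093*np.cos(th)-.008+.001, .110+.093*np.sin(th)-.010-.035))
s=snap('scene'); ov=cv2.resize(s['img'][140:210,292:372],None,fx=8,fy=8,interpolation=cv2.INTER_CUBIC)
for th,c in((2.7,(0,0,255)),):
    q=[W(-.062+x,-.046+r*np.cos(th),.110+r*np.sin(th)) for r,x in((0,-.016),(.07,-.016),(.071,-.012),(.093,-.012),(.093,.012),(.071,.012),(.07,.016),(0,.016))]
    cv2.polylines(ov,[np.round((proj(s,q)-[291.5,139.5])*8).astype(int)],True,c,1)
cv2.imwrite('pics/s3.png',ov)
```

```text
t 50.4 pos [0.4999 0.1271 0.1526] rpy [3.131 0.006 1.524] F [1.2 0.5 2.1] w 0.0422
 rot [ 0.01   0.006 -0.002] cm [-13.26  -0.23  -3.66]
t 50.4 pos [0.4999 0.1271 0.1526] rpy [3.131 0.006 1.524] F [1.2 0.5 2.1] w 0.0422
 rot [ 0.01   0.006 -0.002] cm [-13.21  -0.32   4.64]
2.7 y -0.1371 z 0.1047
2.5 y -0.1275 z 0.1207
2.3 y -0.1150 z 0.1344
2.1 y -0.1000 z 0.1453
1.9 y -0.0831 z 0.1530
1.7 y -0.0650 z 0.1572
1.5 y -0.0464 z 0.1578
1.3 y -0.0281 z 0.1546
```

View pics/s3.png

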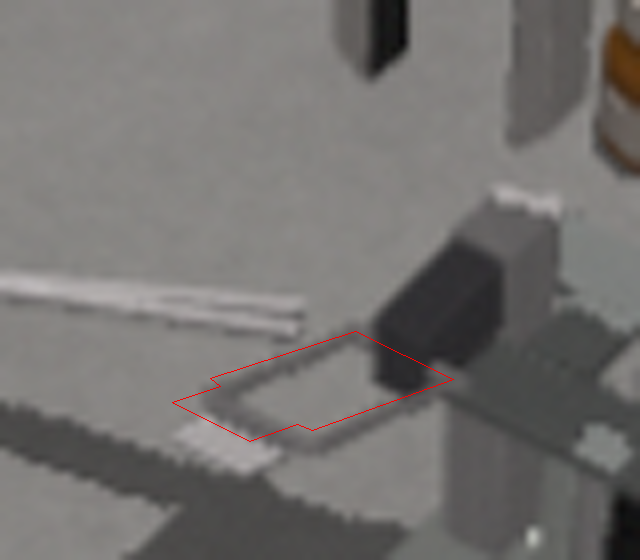

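Emit:
{"name": "drive_tool", "arguments": {"series": [[[0.01,0.006,0,0,-0.1,-3.7,20],[0.01,0.006,0,-4,-0.2,-3.7,0],[0.01,0.006,0,-8,-0.2,-3.7,0],[0.01,0.006,0,-12,-0.25,-3.7,0],[0.01,0.006,0,-13.5,-0.25,-3.7,0],[0.01,0.006,0,-13.5,-0.3,0,0],[0.01,0.006,0,-13.5,-0.3,4,0],[0.01,0.006,0,-13.5,-0.3,5,0],[0.01,0.006,0,-13.5,-0.3,5,0],[0.01,0.006,0,-13.5,-0.3,5,0]]]}}

```text
time: 51.45
tool_pos: [0.4919, -0.008, 0.1032]
ee_rot: [3.14, 0.0, 1.524]
wrist_force: [-0.1, 0.9, 0.8]
width: 0.0005
```

Run:
```python
from pin import *
from go import delta
for y,z in((-.137,.102),(-.1275,.1207),(-.115,.1344),(-.1,.1453),(-.083,.153),(-.065,.157),(-.0464,.158),(-.028,.156)): delta(*W(-.062,y,z),1.526)
s=snap('scene')
cv2.imwrite('pics/s4.png',cv2.resize(s['img'][110:220,270:390],None,fx=5,fy=5,interpolation=cv2.INTER_CUBIC))
```

```text
t 51.45 pos [ 0.4919 -0.008   0.1032] rpy [3.14  0.    1.524] F [-0.1  0.9  0.8] w 0.0005
 rot [ 0.002  0.    -0.002] cm [ 2.59 -0.1   0.12]
t 51.45 pos [ 0.4919 -0.008   0.1032] rpy [3.14  0.    1.524] F [-0.1  0.9  0.8] w 0.0005
 rot [ 0.002  0.    -0.002] cm [ 3.54 -0.1  -1.75]
t 51.45 pos [ 0.4919 -0.008   0.1032] rpy [3.14  0.    1.524] F [-0.1  0.9  0.8] w 0.0005
 rot [ 0.002  0.    -0.002] cm [ 4.79 -0.1  -3.13]
t 51.45 pos [ 0.4919 -0.008   0.1032] rpy [3.14  0.    1.524] F [-0.1  0.9  0.8] w 0.0005
 rot [ 0.002  0.    -0.002] cm [ 6.29 -0.1  -4.22]
t 51.45 pos [ 0.4919 -0.008   0.1032] rpy [3.14  0.    1.524] F [-0.1  0.9  0.8] w 0.0005
 rot [ 0.002  0.    -0.002] cm [ 7.99 -0.1  -4.99]
t 51.45 pos [ 0.4919 -0.008   0.1032] rpy [3.14  0.    1.524] F [-0.1  0.9  0.8] w 0.0005
 rot [ 0.002  0.    -0.002] cm [ 9.79 -0.1  -5.39]
t 51.45 pos [ 0.4919 -0.008   0.1032] rpy [3.14  0.    1.524] F [-0.1  0.9  0.8] w 0.0005
 rot [ 0.002  0.    -0.002] cm [11.65 -0.1  -5.49]
t 51.45 pos [ 0.4919 -0.008   0.1032] rpy [3.14  0.    1.524] F [-0.1  0.9  0.8] w 0.0005
 rot [ 0.002  0.    -0.002] cm [13.49 -0.11 -5.29]
```

View pics/s4.png

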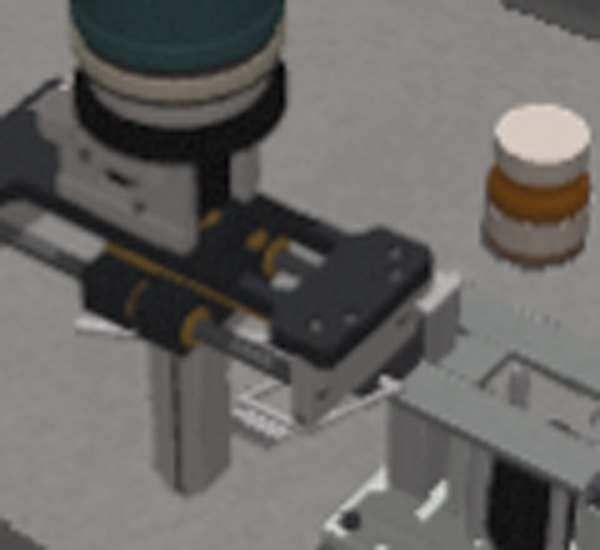

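Emit:
{"name": "drive_tool", "arguments": {"series": [[[0,0,0,1.3,-0.1,0.1,0],[0,0,0,2.6,-0.1,0.1,0],[0,0,0,3.1,-0.1,-0.8,0],[0,0,0,3.6,-0.1,-1.6,0],[0,0,0,4.2,-0.1,-2.4,0],[0,0,0,4.8,-0.1,-3.0,0]]]}}

```text
time: 52.1
tool_pos: [0.4964, 0.0362, 0.1392]
ee_rot: [3.129, 0.01, 1.522]
wrist_force: [-1.5, -9.5, 11.3]
width: 0.0006
```

Run:
```python
from pin import *
from go import delta
for y,z in((-.1,.1453),(-.083,.153),(-.065,.157),(-.0464,.158),(-.028,.156)): delta(*W(-.062,y,z),1.526)
s=snap('scene')
cv2.imwrite('pics/s5.png',cv2.resize(s['img'][110:220,270:390],None,fx=5,fy=5,interpolation=cv2.INTER_CUBIC))
```

```text
t 52.1 pos [0.4964 0.0362 0.1392] rpy [3.129 0.01  1.522] F [-1.5 -9.5 11.3] w 0.0006
 rot [ 0.013  0.01  -0.004] cm [ 1.85 -0.35 -0.63]
t 52.1 pos [0.4964 0.0362 0.1392] rpy [3.129 0.01  1.522] F [-1.5 -9.5 11.3] w 0.0006
 rot [ 0.013  0.01  -0.004] cm [ 3.54 -0.34 -1.42]
t 52.1 pos [0.4964 0.0362 0.1392] rpy [3.129 0.01  1.522] F [-1.5 -9.5 11.3] w 0.0006
 rot [ 0.013  0.01  -0.004] cm [ 5.33 -0.34 -1.84]
t 52.1 pos [0.4964 0.0362 0.1392] rpy [3.129 0.01  1.522] F [-1.5 -9.5 11.3] w 0.0006
 rot [ 0.013  0.01  -0.004] cm [ 7.19 -0.35 -1.96]
t 52.1 pos [0.4964 0.0362 0.1392] rpy [3.129 0.01  1.522] F [-1.5 -9.5 11.3] w 0.0006
 rot [ 0.013  0.01  -0.004] cm [ 9.03 -0.35 -1.78]
```

View pics/s5.png

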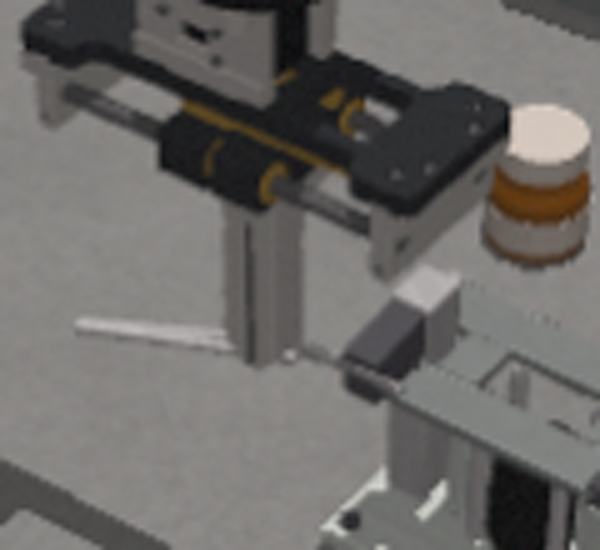

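Run:
```python
from pin import *
s=snap('scene'); o=robot.get_obs(); print(o['tool_pos'],o['wrist_force'])
a=cv2.resize(s['img'][160:205,310:370],None,fx=13,fy=13,interpolation=cv2.INTER_CUBIC)
cv2.imwrite('pics/s6.png',np.clip(a.astype(float)*1.3,0,255).astype(np.uint8))
```

```text
[0.4970427  0.03716776 0.14010839] [ -1.09780526 -10.17612162  11.02819812]
```

View pics/s6.png

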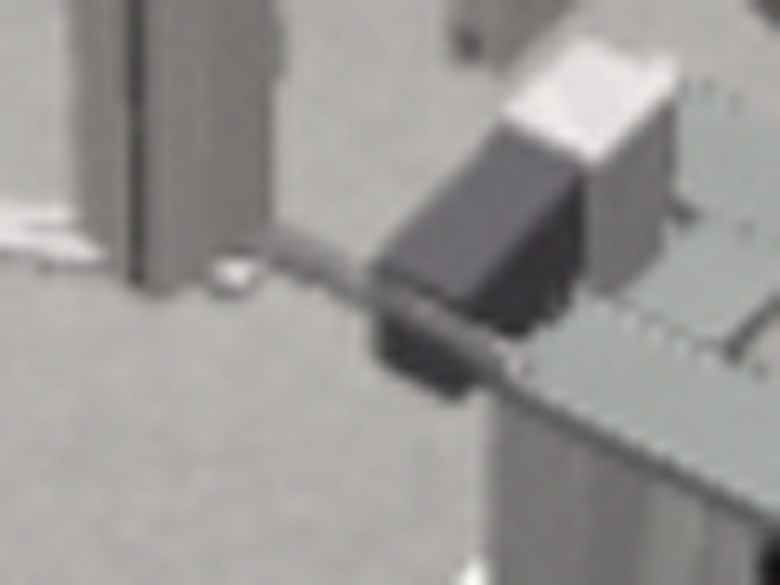

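Emit:
{"name": "drive_tool", "arguments": {"series": [[[0,0,0,-0.2,0,-0.2,0],[0,0,0,-0.1,0,-0.6,0],[0,0,0,0.2,0,-0.9,0],[0,0,0,0.6,0,-1.1,0]]]}}

```text
time: 52.6
tool_pos: [0.497, 0.0442, 0.151]
ee_rot: [3.127, 0.008, 1.524]
wrist_force: [0.6, -0.2, 0.4]
width: 0.0005
```

Run:
```python
from pin import *
from go import delta
for y,z in((-.1,.1453),(-.083,.153),(-.065,.157),(-.0464,.158),(-.028,.156)): delta(*W(-.062,y,z),1.526)
s=snap('scene'); o=robot.get_obs(); print(o['tool_pos'],o['wrist_force'])
a=cv2.resize(s['img'][140:205,310:370],None,fx=9,fy=9,interpolation=cv2.INTER_CUBIC)
cv2.imwrite('pics/s7.png',np.clip(a.astype(float)*1.3,0,255).astype(np.uint8))
```

```text
t 52.6 pos [0.497  0.0442 0.151 ] rpy [3.127 0.008 1.524] F [ 0.6 -0.2  0.4] w 0.0005
 rot [ 0.015  0.008 -0.002] cm [ 1.06 -0.38  0.56]
t 52.6 pos [0.497  0.0442 0.151 ] rpy [3.127 0.008 1.524] F [ 0.6 -0.2  0.4] w 0.0005
 rot [ 0.015  0.008 -0.002] cm [ 2.75 -0.37 -0.23]
t 52.6 pos [0.497  0.0442 0.151 ] rpy [3.127 0.008 1.524] F [ 0.6 -0.2  0.4] w 0.0005
 rot [ 0.015  0.008 -0.002] cm [ 4.55 -0.37 -0.64]
t 52.6 pos [0.497  0.0442 0.151 ] rpy [3.127 0.008 1.524] F [ 0.6 -0.2  0.4] w 0.0005
 rot [ 0.015  0.008 -0.002] cm [ 6.41 -0.37 -0.76]
t 52.6 pos [0.497  0.0442 0.151 ] rpy [3.127 0.008 1.524] F [ 0.6 -0.2  0.4] w 0.0005
 rot [ 0.015  0.008 -0.002] cm [ 8.25 -0.37 -0.57]
[0.49710986 0.0447384  0.15115437] [-0.88718393  0.29628184  0.0693763 ]
```

View pics/s7.png

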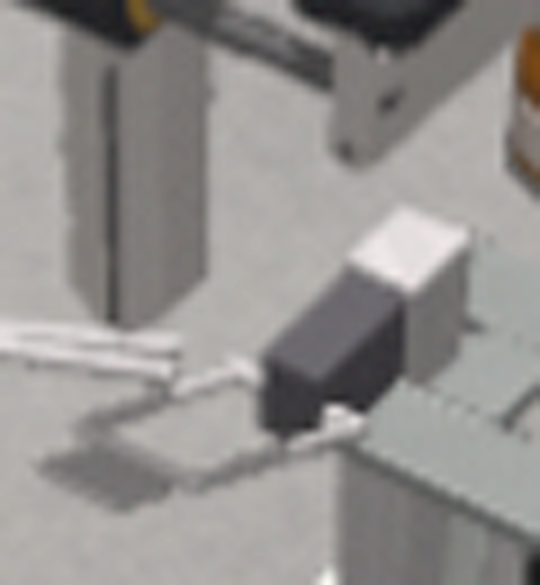

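The loop fell back to its stop; the pin is still home. I will instead grip the tab across its width and carry it round its arc. First I locate the tab.

Run:
```python
from pin import *
s=snap('scene'); 
def onx(uv,mx):
    p=cv2.undistortPoints(np.array(uv,float).reshape(-1,1,2),s['K'],s['D']).reshape(-1,2)
    d=np.c_[p,np.ones(len(p))]@s['Rm']; o=-s['Rm'].T@s['t']
    n=np.array([np.cos(YAW),np.sin(YAW),0]); A3=np.array([*A,0])
    t=(mx-(o-A3)@n)/(d@n); P=o+d*t[:,None]
    return np.c_[(P-A3)@np.array([-np.sin(YAW),np.cos(YAW),0]),P[:,2]]
f=lambda x,y:(310+(x+.5)/9-.5,140+(y+.5)/9-.5)
print('tab centre',onx([f(105,473)],-.062),'tab left',onx([f(40,465)],-.074),'tab right end',onx([f(125,508)],-.05),'hinge near',onx([f(350,425)],-.046),'far',onx([f(240,370)],-.078))
print('near bar corner',onx([f(185,487)],-.046),'far bar corner',onx([f(82,425)],-.078))
```

```text
tab centre [[-0.11887647  0.14131552]] tab left [[-0.12706032  0.143291  ]] tab right end [[-0.12748131  0.14390166]] hinge near [[-0.04482196  0.10953617]] far [[-0.04454525  0.10951008]]
near bar corner [[-0.11043609  0.13954242]] far bar corner [[-0.10625092  0.13774649]]
```

Run:
```python
from pin import *
s=snap('scene'); o=robot.get_obs()
def onx(uv,mx):
    p=cv2.undistortPoints(np.array(uv,float).reshape(-1,1,2),s['K'],s['D']).reshape(-1,2)
    d=np.c_[p,np.ones(len(p))]@s['Rm']; oo=-s['Rm'].T@s['t']
    n=np.array([np.cos(YAW),np.sin(YAW),0]); A3=np.array([*A,0])
    t=(mx-(oo-A3)@n)/(d@n); P=oo+d*t[:,None]
    return np.c_[(P-A3)@np.array([-np.sin(YAW),np.cos(YAW),0]),P[:,2]]
f=lambda x,y:(310+(x+.5)/9-.5,140+(y+.5)/9-.5)
w=o['tool_pos']-[*A,0]; print('mag',w@[np.cos(YAW),np.sin(YAW),0],w@[-np.sin(YAW),np.cos(YAW),0],o['tool_pos'][2])
mx=w@[np.cos(YAW),np.sin(YAW),0]
for dx in(.0,.005,.0125): print(dx,onx([f(125,328),f(207,272)],mx+dx))
```

```text
mag -0.0583443808752315 -0.1108074673159962 0.15063049410466334
0.0 [[-0.11589473  0.1843915 ]
 [-0.08550579  0.17915047]]
0.005 [[-0.12254255  0.19180139]
 [-0.09244678  0.18661093]]
0.0125 [[-0.13251427  0.20291623]
 [-0.10285827  0.19780161]]
```

```bash
python3 go.py $(python3 -c "
from math import *
a=-.045
x,y=-.062,-.122
print(.5602+cos(a)*x-sin(a)*y,.152+sin(a)*x+cos(a)*y)") .14 1.526
```

```text
t 52.75 pos [0.4969 0.0439 0.1506] rpy [3.127 0.008 1.525] F [ 0.1 -0.5  0.8] w 0.0007
 rot [ 0.014  0.008 -0.001] cm [-1.11 -0.38  1.07]
```

Emit:
{"name": "drive_tool", "arguments": {"series": [[[0.014,0.008,0,-1.1,-0.38,-1,45],[0.014,0.008,0,-1.1,-0.38,-1,45],[0.014,0.008,0,-1.1,-0.38,-1,45],[0.014,0.008,0,-1.1,-0.38,0,45],[0.014,0.008,0,-1.1,-0.38,1,45],[0.014,0.008,0,-1.1,-0.38,1,45],[0.014,0.008,0,-1.1,-0.38,1,45]]]}}

```text
time: 53.45
tool_pos: [0.4921, 0.0332, 0.1396]
ee_rot: [-3.14, 0.0, 1.525]
wrist_force: [0.3, 0.3, 0.6]
width: 0.0422
```

```bash
cat > tm.py <<'E'
from pin import *
from go import delta
import sys
a=[float(v) for v in sys.argv[2:]]
for i in range(0,len(a),3): delta(*W(*a[i:i+3]),1.526)
s=snap('scene')
cv2.imwrite(sys.argv[1],cv2.resize(s['img'][130:210,300:380],(560,560),interpolation=cv2.INTER_CUBIC))
E
python3 tm.py pics/t1.png -.062 -.122 .101
```

```text
t 53.45 pos [0.4921 0.0332 0.1396] rpy [-3.14   0.     1.525] F [0.3 0.3 0.6] w 0.0422
 rot [-0.002  0.    -0.001] cm [-0.02  0.07  3.86]
```

View pics/t1.png

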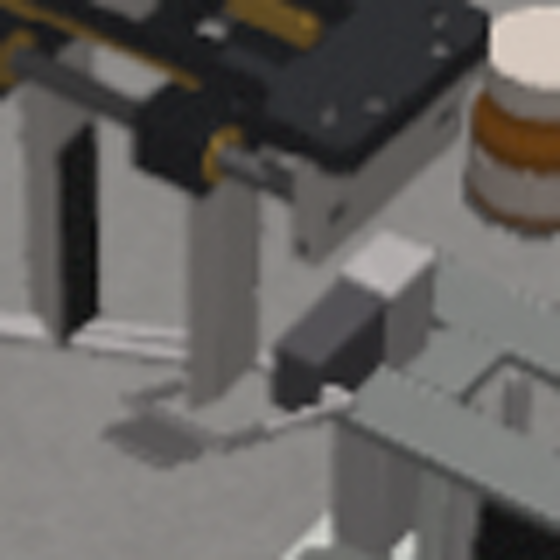

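Emit:
{"name": "drive_tool", "arguments": {"series": [[[0,0,0,0,0.07,1.5,45],[0,0,0,0,0.07,3,45],[0,0,0,0,0.07,3.85,45],[0,0,0,0,0.07,3.85,45],[0,0,0,0,0.07,3.85,45]]]}}

```text
time: 54.0
tool_pos: [0.4935, 0.0331, 0.1023]
ee_rot: [3.141, 0.0, 1.525]
wrist_force: [0.2, -0.3, -0.2]
width: 0.0422
```

```bash
python3 tm.py pics/t2.png -.062 -.122 .101
```

```text
t 54.0 pos [0.4935 0.0331 0.1023] rpy [3.141 0.    1.525] F [ 0.2 -0.3 -0.2] w 0.0422
 rot [ 0.     0.    -0.001] cm [-0.02 -0.07  0.13]
```

View pics/t2.png

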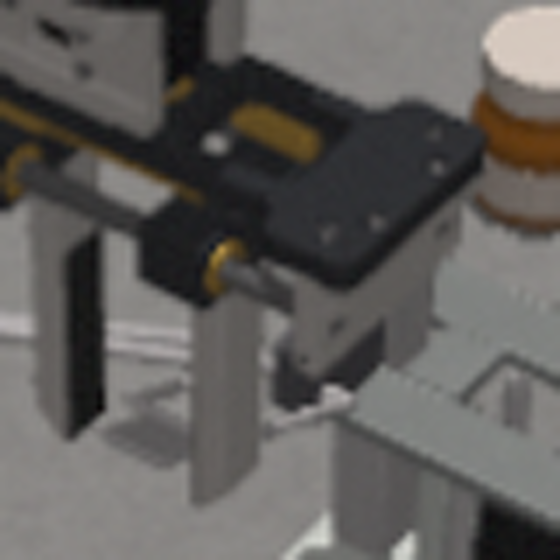

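Run:
```python
from pin import *
s=snap('scene')
for mx,ys in((-.041+.0125,(-.13,-.114)),(-.041,(-.13,-.114))):
  for z in(.128,.132,.137):
    q=proj(s,[W(mx,y,z) for y in ys]); print(mx,z,((q-[300,130])*7).round())
```

```text
-0.0285 0.128 [[220. 538.]
 [252. 507.]]
-0.0285 0.132 [[220. 528.]
 [253. 497.]]
-0.0285 0.137 [[220. 516.]
 [253. 484.]]
-0.041 0.128 [[184. 520.]
 [217. 489.]]
-0.041 0.132 [[184. 510.]
 [217. 479.]]
-0.041 0.137 [[184. 497.]
 [217. 466.]]
```

Emit:
{"name": "drive_tool", "arguments": {"series": [[[0,0,0,0,-0.05,0.3,45],[0,0,0,0,-0.05,0.55,45],[0,0,0,0,-0.05,0.55,45],[0,0,0,0,-0.05,0.55,30],[0,0,0,0,-0.05,0.55,20],[0,0,0,0,-0.05,0.55,15],[0,0,0,0,-0.05,0.55,15]]]}}

```text
time: 54.8
tool_pos: [0.4935, 0.0331, 0.0973]
ee_rot: [3.14, 0.0, 1.525]
wrist_force: [0.6, 0.0, 0.1]
width: 0.0229
```

```bash
python3 tm.py pics/t3.png -.062 -.122 .101
```

```text
t 54.8 pos [0.4935 0.0331 0.0973] rpy [3.14  0.    1.525] F [0.6 0.  0.1] w 0.0229
 rot [ 0.001  0.    -0.001] cm [-0.02 -0.07 -0.37]
```

View pics/t3.png

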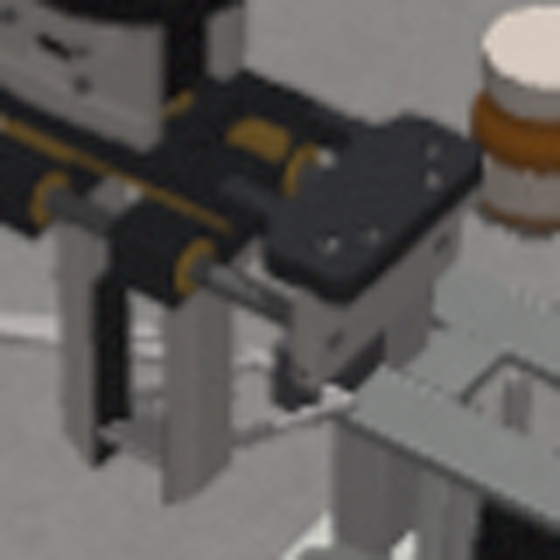

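The tab is gripped (23 mm). Now along the arc, first half.

Emit:
{"name": "drive_tool", "arguments": {"series": [[[0,0,0,0.4,0,-0.8,15],[0,0,0,0.95,0,-1.65,15],[0,0,0,1.5,0,-2.3,15],[0,0,0,2.1,0,-2.9,15],[0,0,0,2.75,0,-3.4,15],[0,0,0,3.4,0,-3.85,15]]]}}

```text
time: 55.45
tool_pos: [0.4949, 0.0674, 0.1363]
ee_rot: [3.14, 0.001, 1.525]
wrist_force: [-0.1, -3.1, -2.0]
width: 0.0238
```

```bash
python3 tm.py pics/t4.png -.062 -.0884 .1354
```

```text
t 55.45 pos [0.4949 0.0674 0.1363] rpy [3.140e+00 1.000e-03 1.525e+00] F [-0.1 -3.1 -2. ] w 0.0238
 rot [ 0.001  0.001 -0.001] cm [-0.09 -0.06  0.09]
```

View pics/t4.png

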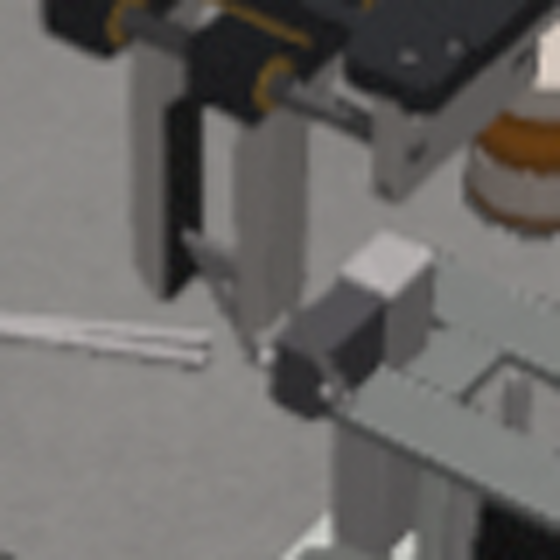

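Emit:
{"name": "drive_tool", "arguments": {"series": [[[0,0,0,0.7,0,-0.4,15],[0,0,0,1.4,0,-0.7,15],[0,0,0,2.2,0,-0.9,15],[0,0,0,3.0,0,-1.05,15],[0,0,0,4.1,0,-1.12,15],[0,0,0,5.4,0,-1.0,15],[0,0,0,5.5,0,-1.0,15]]]}}

```text
time: 56.2
tool_pos: [0.4976, 0.126, 0.1469]
ee_rot: [3.139, -0.003, 1.528]
wrist_force: [-0.8, -0.8, -1.2]
width: 0.0182
```

```bash
python3 tm.py pics/t5.png -.062 -.0314 .1454
```

```text
t 56.2 pos [0.4976 0.126  0.1469] rpy [ 3.139e+00 -3.000e-03  1.528e+00] F [-0.8 -0.8 -1.2] w 0.0182
 rot [ 0.002 -0.003  0.002] cm [-0.26 -0.07  0.15]
```

View pics/t5.png

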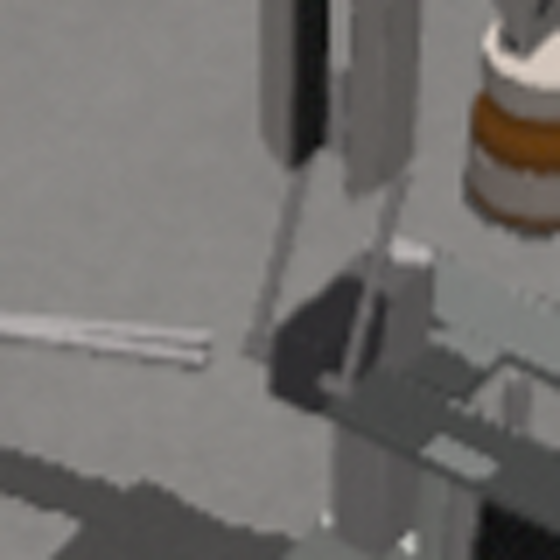

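The loop is just past upright, leaning towards the post. I release so it falls forward.

Emit:
{"name": "drive_tool", "arguments": {"series": [[[0,0,0,0,0,0,45],[0,0,0,0,0,0,45],[0,0,0,0,0,0,45],[0,0,0,0,0,0,45]]]}}

```text
time: 56.65
tool_pos: [0.4979, 0.1253, 0.1473]
ee_rot: [3.139, -0.003, 1.528]
wrist_force: [-0.2, -0.4, -0.4]
width: 0.0415
```

```bash
python3 tm.py pics/t6.png -.062 -.0314 .1454
```

```text
t 56.65 pos [0.4979 0.1253 0.1473] rpy [ 3.139e+00 -3.000e-03  1.528e+00] F [-0.2 -0.4 -0.4] w 0.0415
 rot [ 0.003 -0.003  0.002] cm [-0.19 -0.1   0.19]
```

View pics/t6.png

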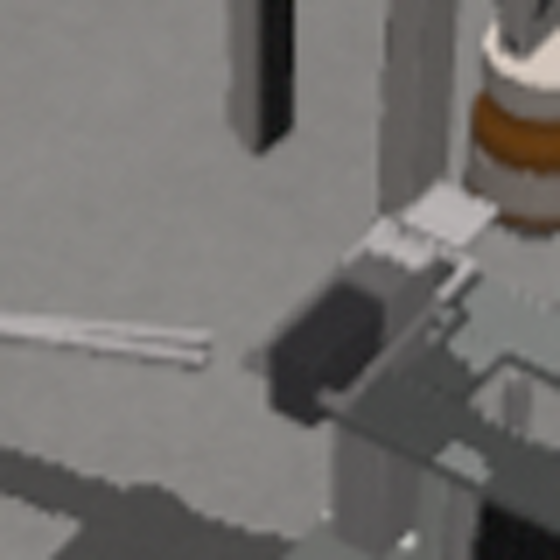

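The loop has fallen over the post, tab at (450,215). I shut the fingers, move over the tab and press.

Emit:
{"name": "drive_tool", "arguments": {"series": [[[0,0,0,0,-0.1,-2,45],[0,0,0,0,-0.1,-3,20],[0,0,0,2,-0.1,-3,0],[0,0,0,5,-0.1,-3,0],[0,0,0,6.5,-0.1,-3,0],[0,0,0,6.5,-0.1,-3,0],[0,0,0,6.5,-0.1,-3,0]]]}}

```text
time: 57.4
tool_pos: [0.4995, 0.1898, 0.1772]
ee_rot: [3.139, -0.001, 1.528]
wrist_force: [-0.1, 0.1, -1.2]
width: 0.001
```

```bash
python3 tm.py pics/t7.png -.062 .037 .09
```

```text
t 57.4 pos [0.4995 0.1898 0.1772] rpy [ 3.139e+00 -1.000e-03  1.528e+00] F [-0.1  0.1 -1.2] w 0.001
 rot [ 0.003 -0.001  0.002] cm [0.19 0.01 8.73]
```

View pics/t7.png

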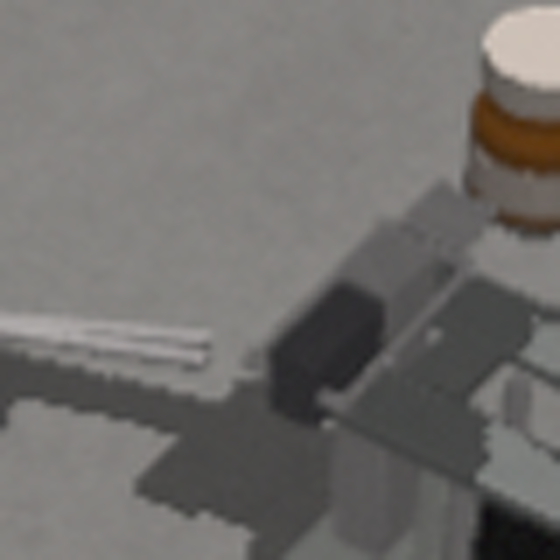

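Emit:
{"name": "drive_tool", "arguments": {"series": [[[0.003,0,0,0.2,0,4,0],[0.003,0,0,0.2,0,7.5,0],[0.003,0,0,0.2,0,8.5,0],[0.003,0,0,0.2,0,8.8,0],[0.003,0,0,0.2,0,8.8,0]]]}}

```text
time: 57.95
tool_pos: [0.5006, 0.1913, 0.0904]
ee_rot: [3.14, -0.002, 1.527]
wrist_force: [0.6, -0.8, -0.2]
width: 0.0005
```

```bash
python3 tm.py pics/t8.png -.062 .037 .0655
```

```text
t 57.95 pos [0.5006 0.1913 0.0904] rpy [ 3.140e+00 -2.000e-03  1.527e+00] F [ 0.6 -0.8 -0.2] w 0.0005
 rot [ 0.001 -0.002  0.001] cm [ 0.04 -0.07  2.49]
```

View pics/t8.png

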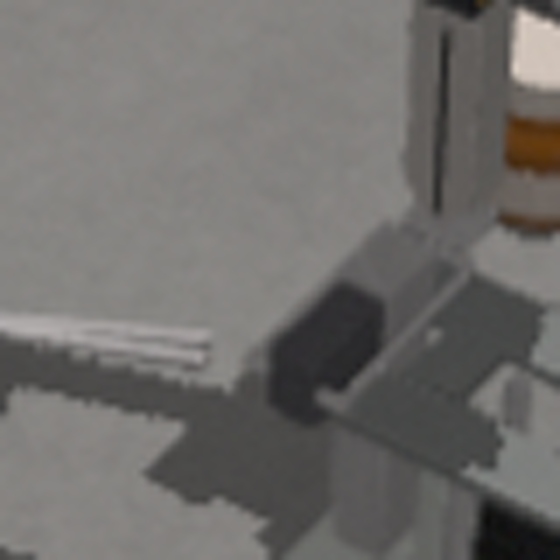

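Emit:
{"name": "drive_tool", "arguments": {"series": [[[0,0,0,0,-0.05,0.4,0],[0,0,0,0,-0.05,0.8,0],[0,0,0,0,-0.05,1.1,0],[0,0,0,0,-0.05,1.4,0]]]}}

```text
time: 58.4
tool_pos: [0.5027, 0.1929, 0.0799]
ee_rot: [3.134, -0.006, 1.527]
wrist_force: [-0.7, 3.3, 4.6]
width: 0.0006
```

Emit:
{"name": "drive_tool", "arguments": {"series": [[[0,0,0,0,0,0.3,0],[0,0,0,0,0,0.6,0],[0,0,0,0,0,0.9,0]]]}}

```text
time: 58.7
tool_pos: [0.5024, 0.1927, 0.0702]
ee_rot: [3.134, -0.005, 1.527]
wrist_force: [0.1, -0.7, -0.6]
width: 0.0004
```

```bash
python3 tm.py pics/t9.png -.062 .037 .0655
```

```text
t 58.7 pos [0.5024 0.1927 0.0702] rpy [ 3.134 -0.005  1.527] F [ 0.1 -0.7 -0.6] w 0.0004
 rot [ 0.007 -0.005  0.001] cm [-0.11 -0.25  0.47]
```

View pics/t9.png

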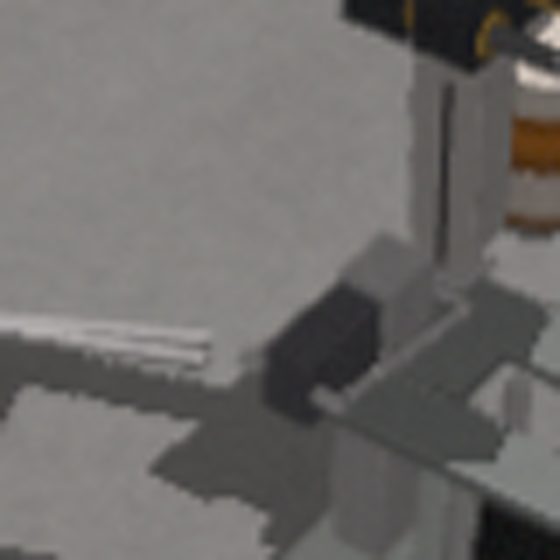

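Emit:
{"name": "drive_tool", "arguments": {"series": [[[0,0,0,0,0,0.2,0],[0,0,0,0,0,0.4,0],[0,0,0,0,0,0.5,0]]]}}

```text
time: 59.05
tool_pos: [0.5023, 0.193, 0.0673]
ee_rot: [3.134, -0.005, 1.527]
wrist_force: [-5.3, -0.9, 15.1]
width: -0.0002
```

Emit:
{"name": "drive_tool", "arguments": {"series": [[[0,0,0,0,0,0.1,0],[0,0,0,0,0,0.2,0]]]}}

```text
time: 59.25
tool_pos: [0.5026, 0.1931, 0.0675]
ee_rot: [3.133, -0.006, 1.527]
wrist_force: [-4.0, 0.6, 11.3]
width: 0.0006
```

At the stop with 11 to 15 N. I lift off, clear the arm and verify.

Emit:
{"name": "drive_tool", "arguments": {"series": [[[0,0,0,0,0,-0.5,0],[0,0,0,0,0,-3,0],[0,0,0,0,0,-7,0],[0,0,0,0,0,-11,0],[0,0,0,-4,0,-13,0],[0,0,0,-8,0,-13,0],[0,0,0,-12,0,-13,0],[0,0,0,-16,0,-13,0],[0,0,0,-20,0,-13,0],[0,0,0,-25,0,-13,0],[0,0,0,-30,0,-13,0],[0,0,0,-35,0,-13,0],[0,0,0,-40,0,-13,0],[0,0,0,-45,0,-13,0],[0,0,0,-45,0,-13,0],[0,0,0,-45,0,-13,0]]]}}

```text
time: 60.85
tool_pos: [0.4812, -0.2579, 0.1937]
ee_rot: [3.134, -0.008, 1.525]
wrist_force: [-0.7, 0.3, -0.3]
width: 0.0007
```

Run:
```python
from pin import *
s=snap('scene'); t=snap('top'); print(robot.get_obs()['tool_pos'],robot.get_obs()['time'])
o1=cv2.resize(s['img'][140:220,320:400],(400,400),interpolation=cv2.INTER_CUBIC)
ov=cv2.resize(s['img'][140:220,320:400],(400,400),interpolation=cv2.INTER_CUBIC)
def L(th,c):
    q=[W(-.062+x,-.046+r*np.cos(th),.110+r*np.sin(th)) for r,x in((0,-.016),(.07,-.016),(.071,-.012),(.093,-.012),(.093,.012),(.071,.012),(.07,.016),(0,.016))]
    cv2.polylines(ov,[np.round((proj(s,q)-[319.5,139.5])*5).astype(int)],True,c,1)
L(-.13,(0,0,255)); L(.1,(0,255,0))
cv2.imwrite('pics/u1.png',np.hstack([o1,ov]))
cv2.imwrite('pics/u1t.png',t['img']); cv2.imwrite('pics/u1z.png',cv2.resize(t['img'][194:294,207:307],(600,600),interpolation=cv2.INTER_CUBIC))
```

```text
[ 0.48187563 -0.25618299  0.19450875] 60.95
```

View pics/u1.png

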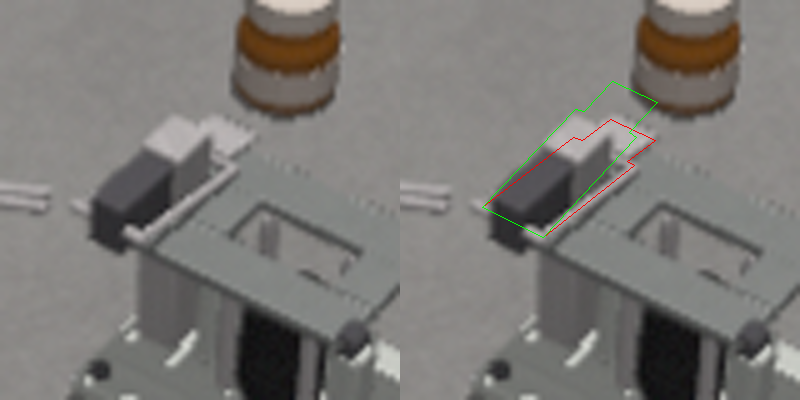

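View pics/u1z.png

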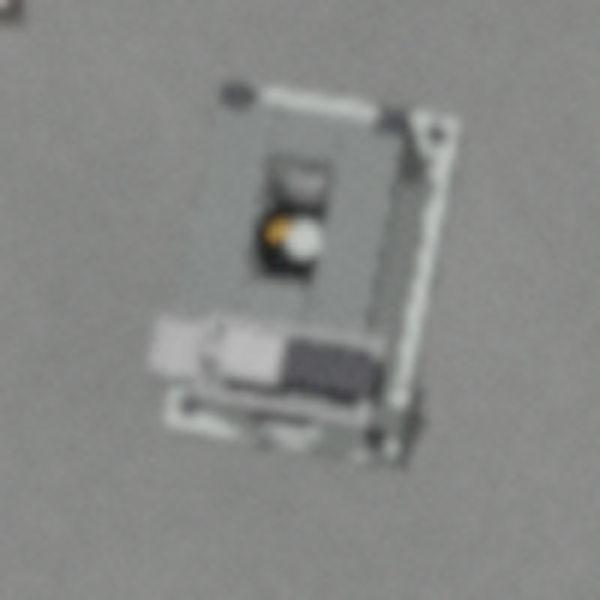

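View pics/u1t.png

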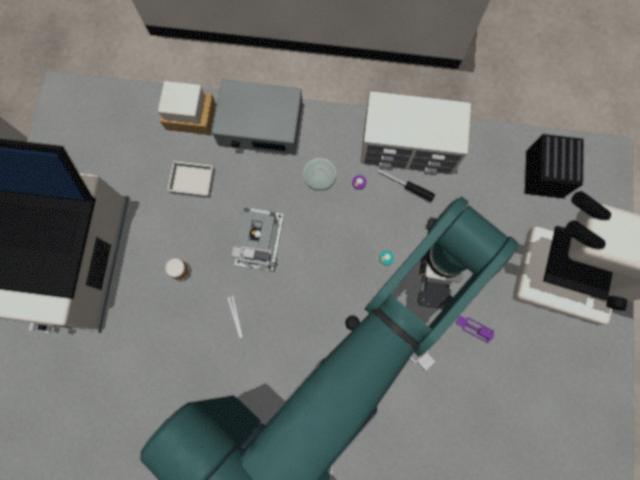

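The loop lies on the -0.13 rad outline (scene (325,145) area), not on the 0.1 one. The head is against the post, the cover is shut, and the arm is clear. Handing in.

```bash
python3 -c "
from bench import robot
print(robot.close_job())"
```

```text
the job is handed in; nothing more can be done
None
```

The job is handed in, and all four steps look complete in the pictures: mounts loaded, cover shut, pin home, loop snapped. The hand-in reports no verdict. It took about 61 s of robot time.

- **Mounts:** All four black mounts were pressed under the catches one at a time. With all four in and before the cover was shut, the depth image put the top mount's face level at 63.8 mm (64 mm expected).
- **Cover:** It was pushed shut against its stop, and the depth image puts its top at 97–99 mm (98 mm expected).
- **Pin:** The smaller grey pin was seated against the post. After the first release it sat about 13 mm back, either knocked or dragged, so I regripped it and pushed it home again. In the last picture its head is against the post.
- **Loop:** My first try at swinging it from behind the tab jammed at about 11 N and the loop fell back. Gripping the tab and carrying it round worked. It then snapped under 11–15 N, and the last overlay matches -0.13 rad, not 0.1 rad.
- **Bystanders:** None of the visible ones appears to have moved. I checked this by eye only, and the arm covered part of the last top view.

Three checks disagreed or went wrong:
- **Height reading:** The reported tool height was about 35 mm below the real fingertips. My first grasp closed on air because of it, and I corrected for it from then on.
- **Fourth mount:** Pressing it hit the end of the spring's travel and reached 28 N, more than the 20 N given for a mount.
- **Order of the pin and loop steps:** I could not confirm that the first pin seating lasted the required 0.2 s; the second did.

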